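# Brush, unclamp and case the engraved dies

## Task

Dip the brush's tip into the squat steel pot, dab it on the engraved top face of the die held in the vise, rinse the tip in the tall white beaker and lay the brush back in the notches of its rest. Slide the vise jaw open and lift that die out; lay it and every other die on the bench face up and flat in the open case, then press both covers down until they snap shut. Do not tip the pot or the beaker, and leave everything else on the bench where it is.

Things in the scene. Friction and masses are not known exactly. Their poses are not given: they have to be found in the camera images.
- brush: flat brush 180 mm long: wooden handle 135 long, 14 wide, 12 thick, then brass ferrule and grey bristle head (16 wide, 9 thick) at the tip. Origin: middle of its length, on its underside. Tip towards its -x, handle end at +x, z up. Starts on the rest, tip towards the robot.
- brush_tip (a point): end of the bristles, 90 mm from the brush's origin along its -x, 6 mm above the underside
- rest: fixed wooden brush rest, foot 95 x 56 mm and 8 high, with two notched saddles at x = +/-35 mm (each 10 thick). Saddle floor 32 mm above the table; notch 28 mm wide between cheeks that rise to 44 mm. Origin: centre of its underside. The brush lies along its x, its middle over the rest's middle, free under the middle for gripping.
- pot: squat open steel pot, loose, 90 mm across at the rim, 50 tall, wall 4. The lower and wider of the two vessels. Origin: centre of underside
- beaker: tall open white ceramic beaker, loose, 84 mm across at the rim, 85 tall, wall 4. Origin: centre of underside
- vise: fixed steel vise, bed 190 (x) x 50 (y) mm, bed top 24 mm above the table; fixed jaw on its +x side with its face at x = +63 mm; jaw tops at 42 mm. Origin: centre of underside. The die in it stands on the bed at x = +45 mm, long side along y, overhanging the bed's sides by 5 mm.
- jaw (a joint): the vise's sliding jaw, m: about 0 gripping the die, grows to 0.045 fully open as it slides to the vise's -x (towards the robot). Stiff: it takes about 5 N and stays where it is left.
- jaw_tab (a point): middle of the upright tab on the sliding jaw by which it is pulled: tab 12 mm (x) x 36 (y), rises 38 mm above the jaw top to 80 mm above the table; this point is at 80 mm
- die0: the finished engraved die held in the vise: steel block 60 (x) x 36 (y) x 30 mm tall, 0.4 kg, brass engraved face with three rosettes on top. Origin: centre of underside.
- die1: another finished die like die0, lying face up on the bench (may be absent)
- die2: another finished die like die0, lying face up on the bench (may be absent)
- die3: another finished die like die0, lying face up on the bench (may be absent)
- case: fixed open plywood case 132 (x) x 252 (y) x 40 mm tall, walls and floor 4 mm, a middle wall at y = 0 makes two compartments 124 x 120 mm. Origin: centre of underside. Two dies fit side by side in each, long side along x.
- cover_left (a joint): angle (rad) of the left cover, 0 shut flat on the case, 1.75 wide open. Hinged along the case's +y end wall, 125 long from the hinge, 132 wide, 6 thick. A light spring pushes it open; within the last 0.1 rad a nib at its front corner must be pressed (about 5 N) past a ball catch in the brass keeper on the case's front wall (12 mm proud of it, at y = 0), which then holds it shut.
- cover_right (a joint): angle (rad) of the right cover, 0 shut flat on the case, 1.75 wide open. Hinged along the case's -y end wall, 125 long from the hinge, 132 wide, 6 thick. A light spring pushes it open; within the last 0.1 rad a nib at its front corner must be pressed (about 5 N) past a ball catch in the brass keeper on the case's front wall (12 mm proud of it, at y = 0), which then holds it shut.
- cover_left_edge (a point): point on the left cover's outer (upper) face in the middle of its width, 115 mm from the hinge, 10 mm from its free edge: where to press
- cover_right_edge (a point): point on the right cover's outer (upper) face in the middle of its width, 115 mm from the hinge, 10 mm from its free edge: where to press
- cover_left_hinge (a point): point on the left cover's hinge line, middle of its width, 40 mm above the table
- cover_right_hinge (a point): point on the right cover's hinge line, middle of its width, 40 mm above the table
- wash_bottle: white plastic bottle, 64 mm across, 170 tall (bystander, leave alone)
- jar: glass jar with steel cap, 60 mm across, 70 tall (bystander, leave alone)
- graver: screwdriver-like hand tool, 160 mm, lying flat (bystander, leave alone)
- hammer: small hammer, 220 mm, lying flat (bystander, leave alone)
- ring_stick: tapered aluminium ring stick on a foot, 150 mm tall (bystander, leave alone)
Mind the look-alikes: they are no part of the job. Of the things like the rest, leave any that is orange; of the rest the larger one is meant. What is shaped like the die0 but orange is not meant.

How it is judged:
By the outcome, as a careful person would: the job done as asked, in the order asked, and still so for the second after the job is handed in, with the robot touching nothing.
Of die1, die2, die3 only 1 to 3 are there at a start; the rules pass over those that are not, and their reading is None.
At some moment in a run one of die1, die2, die3 may be knocked a few centimetres aside while the robot is not near it.
It also fails if it takes over 210 s, if anything falls off the work surface, if the arm or the gripper's body presses on something with over 40 N, if the wrist force passes 120 N, or if a joint passes its speed limit or range.

## Robot

A 6-joint arm with a two-finger parallel gripper is mounted at the origin on the work surface. World frame = base frame: x ahead of the robot, y to its left, z up, the work surface at z = 0. Lengths are in m, angles in degrees, forces in N, time in s.
With the tool pointing down it reaches from about 0.35 to 0.875 m from the base axis. Payload 4.2 kg.
Tool frame: the origin (TCP) lies at the very end of the fingers, on their centre line; the grasp point (between the pads) lies 19 mm behind it (r.hold_point_z is the distance from the TCP to the grasp point, in m); z points along the fingers, y is the direction in which the jaws open and shut (so a half turn about z gives the same grasp; the last joint's range is limited). The gripper opens to 87 mm and grips with 3 to 60 N. Pads are 19 mm wide; open, the fingers measure 117 mm over their backs; the gripper's body (75 mm by 190 mm) begins 51 mm behind the grasp point.
Start: joints at [78.759, 22.042, 0.453, 0, -68.411, -14.817], TCP at [0.275, 0.561, 0.223] pointing down, gripper open.
Joint ranges: [-179.83, 179.83], [-69.29, 118.12], [-61.27, 80.66], [-181.25, 117.63], [-171.15, -9.14], [-177.46, 177.46]. Speed limits (degrees/s): [159.86, 159.86, 180, 180, 180, 180].

## Interface

Orientations are given as a 3x3 rotation matrix whose columns are the frame's x, y, z axes.
In Python, from station import r, cams, ticket gives the robot as it stands.
- The arm moves only by the tool drive_tool, never from a script. Its argument "deltas" is a list of rows, each an object of numbers: "dx", "dy", "dz": the shift along the tool's x, y, z in m; "wx", "wy", "wz": the turn, a rotation vector about the tool's x, y, z in degrees. A call has 1 to 20 rows; each row is the pose to reach, as a shift and turn from the pose commanded when the call began, along the tool's axes at that moment; what a row does not reach only later rows make up. A row lasts 1/10 s, in which the tool goes at most 50 mm and 8.59 degrees, less where a joint would pass 70% of its speed; a pose out of reach is approached as far as the arm can. A call with a gripper value outside its range is refused whole. "gripper" is the opening, from 0 (shut) to 1 (fully open), set as the call begins (left out, the last holds). The fingers move at their own pace and stop on an object; the grip force is fixed at half the most. Time passes only in rows, so rows that repeat a pose let the fingers close. It gives the time, the measured TCP pose, the force and the opening at its end, in the units of the state.
- r.sense(): the state, without advancing time (a new reading comes with each control period).
- cams.capture(name): name is "scene" or "top" or "wrist"; returns the picture (480x640x3 uint8, red, green, blue); there is no depth.
- cams.camera_model(name): a dict with "intrinsics" (3x3 intrinsics, pixels), "extrinsics" (4x4, takes a point from world to camera coordinates); the wrist camera has in their place "T_tool_cam" (4x4, takes a point from camera to tool coordinates, whose origin is the TCP and whose axes are the flange's). Camera axes: x right, y down, z forward; pixel columns grow to the right and rows downward; lengths in m; the calibration is good to about 2 mm. The wrist camera is an equidistant fisheye: a pixel r from the principal point sees the ray r / f radians off the axis. A picture is of the moment at which its call begins: read the wrist's pose just before it. camera_model takes no time and is no camera call.
- ticket.finish_job(): hands the job in, once; it reports no verdict.
The state is a dict: "time_s": time; "joints": joint angles; "joint_velocities": joint speeds; "effort": joint torques, N m; "tcp_pos": TCP position; "ee_rot": TCP orientation; "wrist_force": force on the tool from outside, world axes, zero at the start; "moment": the same for the moment, N m; "gripper_width": opening from 0.0 (shut) to 1.0 (fully open).
Only numpy, scipy, OpenCV 4.12 (cv2) and the standard library are available. Lean on these libraries where they do the work, as an engineer would, in place of code of your own. Each camera call takes 0.05 s, during which the arm holds its last target.

## Working session

There is one attempt and no reset: what is moved stays moved. The work goes in short steps, Python scripts to look and compute and a tool call to move; the robot and the scene stay as the last step left them, time stands still between calls to the robot, and variables do not carry over. Pictures are saved under pics/ and viewed, and the job is handed in when it is done.

Besides the shell and the picture viewer there is one more tool, called after "Call:" by a JSON object that holds its "fn" and its "kwargs". drive_tool: Moves the arm, as the interface text tells. Its arguments: {"type":"object","properties":{"deltas":{"type":"array","items":{"type":"object","properties":{"dx":{"type":"number"},"dy":{"type":"number"},"dz":{"type":"number"},"wx":{"type":"number"},"wy":{"type":"number"},"wz":{"type":"number"}}}},"gripper":{"type":"number"}},"required":["deltas"]}

```bash
ls; mkdir -p pics; python3 - <<'E'
from station import r,cams,ticket
import cv2
print(r.sense())
for n in ["scene","top","wrist"]:
    im=cams.capture(n); cv2.imwrite(f"pics/{n}0.png",im[:,:,::-1]); print(n,cams.camera_model(n))
print(r.hold_point_z)
E
```

```text
pics
{'time_s': 0.0, 'joints': array([ 7.87591257e+01,  2.20912571e+01,  3.78725034e-01, -3.03027883e-02,
       -6.84118185e+01, -1.48166931e+01]), 'joint_velocities': array([ 0.04300958, -0.02352393, -0.03836705, -0.04514231,  0.02689236,
       -0.08207833]), 'effort': array([ 1.17865940e-03, -3.90663636e+01,  1.87406355e+01,  4.21987161e+00,
        1.09001875e-02, -1.91421686e-04]), 'tcp_pos': array([0.27425407, 0.56092598, 0.22144379]), 'ee_rot': array([[ 8.98267448e-01, -4.39448259e-01, -9.05410205e-04],
       [-4.39449185e-01, -8.98265151e-01, -2.03277727e-03],
       [ 8.00019977e-05,  2.22385943e-03, -9.99997524e-01]]), 'wrist_force': array([-0.13441824, -0.6232226 ,  0.11746083]), 'moment': array([ 0.02353934, -0.02133931,  0.00992409]), 'gripper_width': 1.0015737875453565}
scene {'intrinsics': array([[547.42125144,   0.        , 323.97592583],
       [  0.        , 547.42125144, 243.65986708],
       [  0.        ,   0.        ,   1.        ]]), 'extrinsics': array([[-8.60003931e-01,  5.10287240e-01,  4.13355934e-04,
         5.25268896e-01],
       [ 3.81250179e-01,  6.
[... 501 characters left out ...]
.01334062, -0.11504915,  0.62136003],
       [ 0.11474819,  0.0214782 , -0.99316239,  1.61224144],
       [ 0.        ,  0.        ,  0.        ,  1.        ]])}
wrist {'intrinsics': array([[371.64829954,   0.        , 316.27869928],
       [  0.        , 371.64829954, 244.75582729],
       [  0.        ,   0.        ,   1.        ]]), 'T_tool_cam': array([[ 5.44254184e-04, -9.61263694e-01, -2.75629849e-01,
         7.46161873e-02],
       [ 9.99998770e-01,  9.28693794e-04, -1.26425391e-03,
         1.30845698e-04],
       [ 1.47125711e-03, -2.75628822e-01,  9.61263017e-01,
        -1.62496602e-01],
       [ 0.00000000e+00,  0.00000000e+00,  0.00000000e+00,
         1.00000000e+00]])}
0.0187
```

View pics/top0.png

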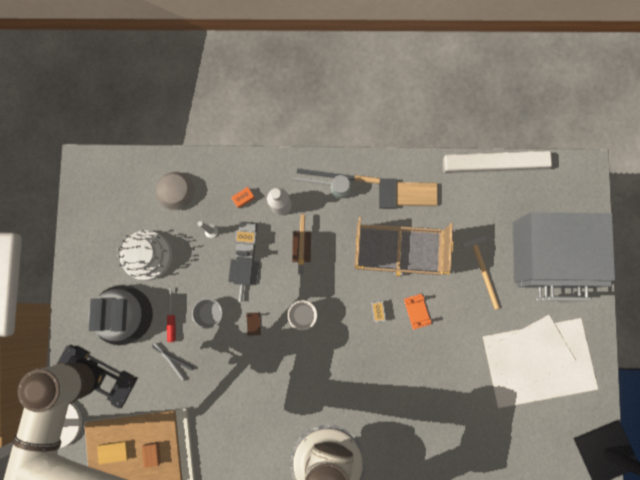

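View pics/scene0.png

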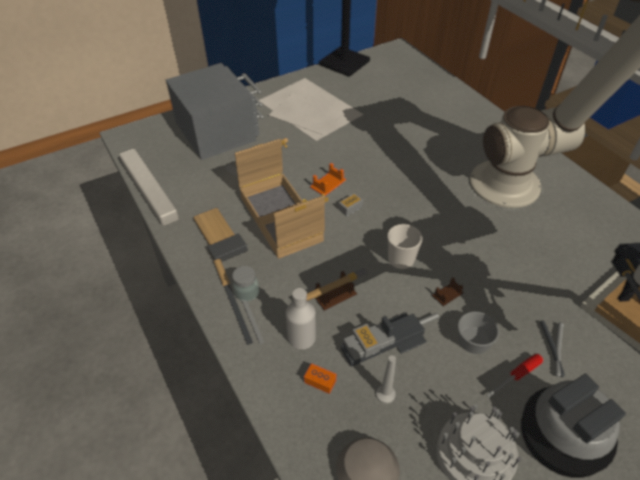

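View pics/wrist0.png

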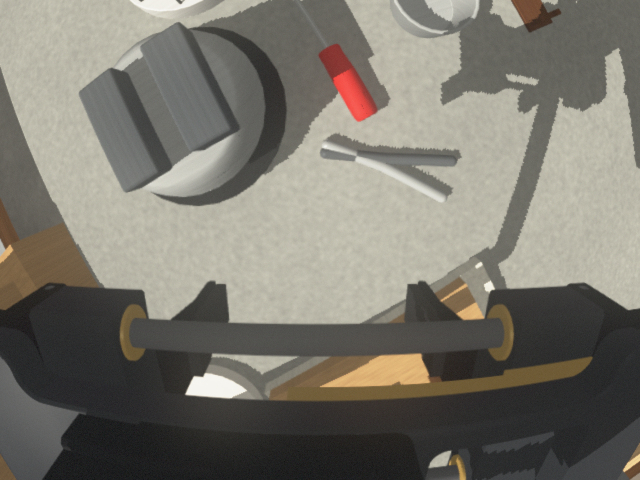

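```bash
cat > h.py <<'E'
import numpy as np, cv2
from station import r,cams,ticket
from scipy.spatial.transform import Rotation as R
def wpose():
    s=r.sense(); T=np.eye(4); T[:3,:3]=s['ee_rot']; T[:3,3]=s['tcp_pos']; return T
def cap(n,f):
    T=wpose(); im=cams.capture(n)[:,:,::-1].copy(); cv2.imwrite(f"pics/{f}.png",im)
    np.save(f"pics/{f}.npy",T); return im
def crop(im,x0,y0,x1,y1,k,f):
    c=cv2.resize(im[y0:y1,x0:x1],None,fx=k,fy=k,interpolation=cv2.INTER_CUBIC); cv2.imwrite(f"pics/{f}.png",c)
def ray(n,u,v,T=None):
    m=cams.camera_model(n);K=m['intrinsics']
    a=(u-K[0,2])/K[0,0];b=(v-K[1,2])/K[1,1]
    if n=='wrist':
        th=np.hypot(a,b);d=np.array([np.sin(th)*a/max(th,1e-9),np.sin(th)*b/max(th,1e-9),np.cos(th)])
        M=T@m['T_tool_cam'];return M[:3,3],M[:3,:3]@d
    E=m['extrinsics'];Rm=E[:3,:3]
    return -Rm.T@E[:3,3],Rm.T@np.array([a,b,1])
def at(n,u,v,z,T=None):
    if isinstance(T,str):T=np.load(f"pics/{T}.npy")
    o,d=ray(n,u,v,T);return o+d*(z-o[2])/d[2]
def proj(n,p,T=None):
    if isinstance(T,str):T=np.load(f"pics/{T}.npy")
    m=cams.camera_model(n);K=m['intrinsics']
    E=np.linalg.inv(T@m['T_tool_cam']) if n=='wrist' else m['extrinsics']
    q=E[:3,:3]@np.asarray(p)+E[:3,3]
    if n=='wrist':
        th=np.arctan2(np.hypot(q[0],q[1]),q[2]);s=th/np.hypot(q[0],q[1]);a,b=q[0]*s,q[1]*s
    else:a,b=q[0]/q[2],q[1]/q[2]
    return np.array([K[0,0]*a+K[0,2],K[1,1]*b+K[1,2]])
E
python3 - <<'E'
from h import *
im=cv2.imread("pics/top0.png")
crop(im,180,180,340,300,5,"tA");crop(im,340,180,500,300,5,"tB");crop(im,180,250,340,370,5,"tC");crop(im,340,270,500,390,5,"tD")
E
```

```text
(no output)
```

View pics/tA.png

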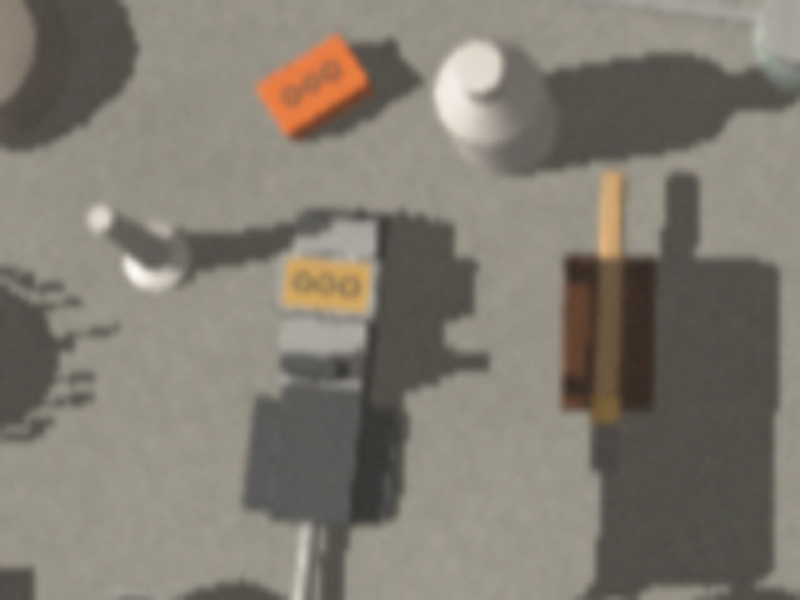

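View pics/tB.png

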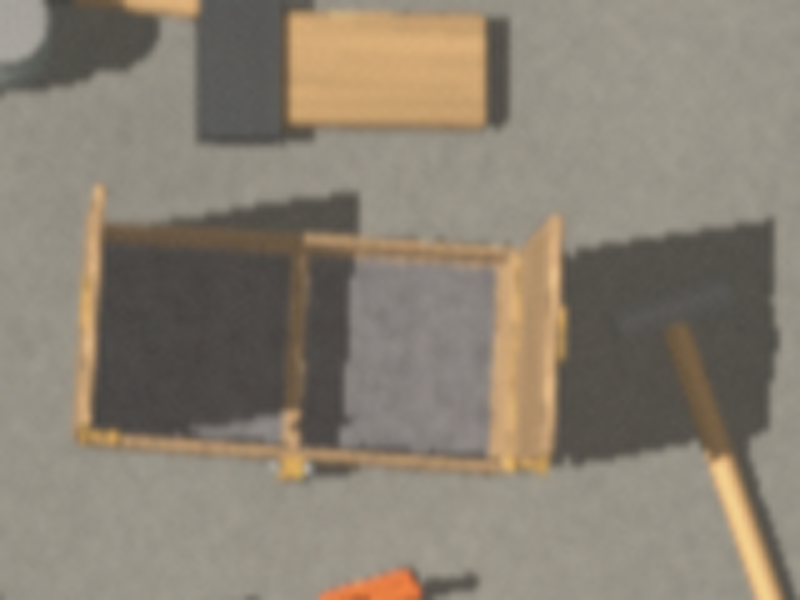

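View pics/tC.png

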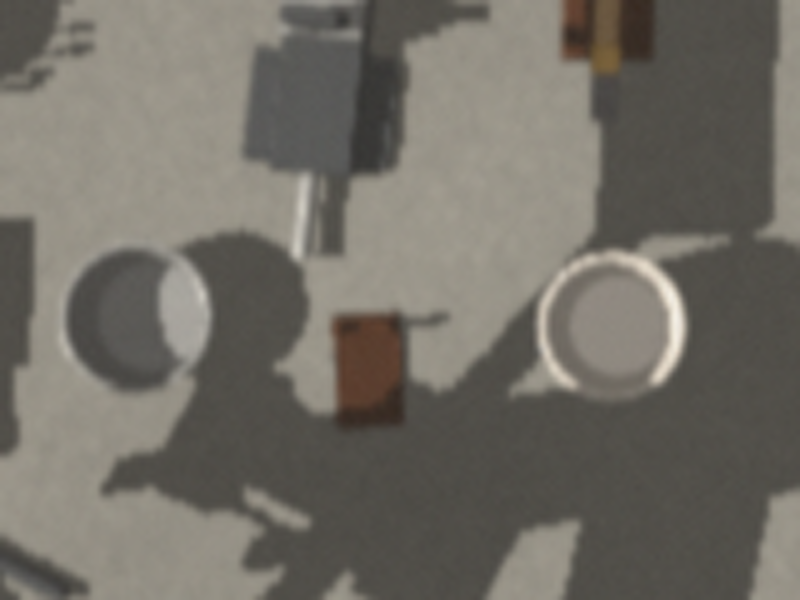

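View pics/tD.png

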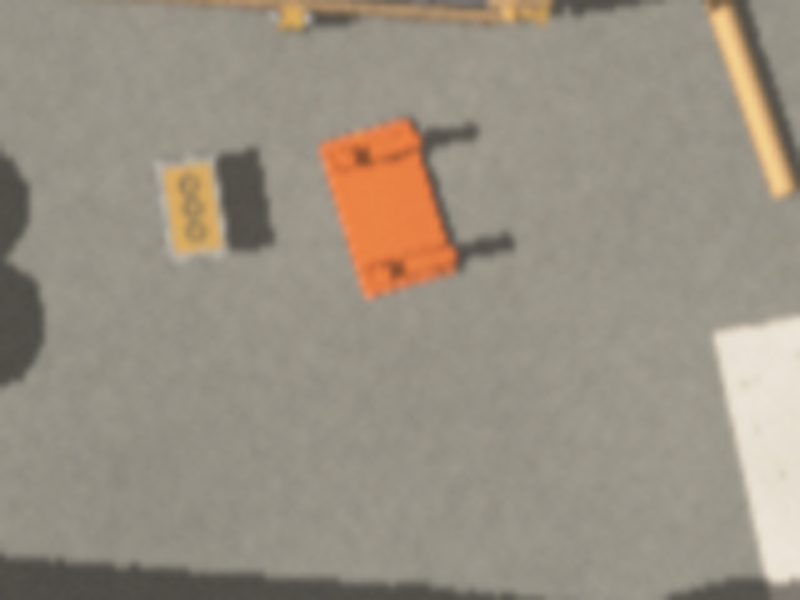

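```bash
python3 - <<'E'
from h import *
np.set_printoptions(precision=4,suppress=True)
im=cv2.imread("pics/top0.png");crop(im,70,380,230,480,5,"tE")
im=cv2.imread("pics/scene0.png");crop(im,300,260,460,380,5,"sA");crop(im,220,130,380,250,5,"sB")
def t(x,y,ox,oy,z): return at('top',x/5+ox,y/5+oy,z)
print('beaker',t(612,324,180,250,.085),'pot',t(137,318,180,250,.05))
print('die0',[t(*p,180,180,.054)for p in[(288,257),(375,262),(369,316),(282,310)]])
print('rest',[t(*p,180,180,.008)for p in[(565,257),(655,259),(653,410),(562,408)]])
print('brush',t(613,172,180,180,.042),t(605,420,180,180,.042),t(603,470,180,180,.04))
print('case',[t(*p,340,180,.04)for p in[(292,455),(300,237),(78,440),(104,230),(512,467),(510,252)]])
print('die1',[t(*p,340,270,.03)for p in[(155,160),(215,157),(228,257),(170,263)]])
E
```

```text
beaker [0.4285 0.0767 0.085 ] pot [0.4276 0.3568 0.05  ]
die0 [array([0.6709, 0.2757, 0.054 ]), array([0.6686, 0.2239, 0.054 ]), array([0.6363, 0.2265, 0.054 ]), array([0.6392, 0.2782, 0.054 ])]
rest [array([0.6799, 0.1148, 0.008 ]), array([0.6793, 0.06  , 0.008 ]), array([0.5872, 0.0595, 0.008 ]), array([0.5876, 0.1146, 0.008 ])]
brush [0.7265 0.0846 0.042 ] [0.5776 0.0863 0.042 ] [0.5481 0.087  0.04  ]
case [array([ 0.5611, -0.2014,  0.04  ]), array([ 0.6912, -0.2061,  0.04  ]), array([ 0.5682, -0.0752,  0.04  ]), array([ 0.694 , -0.0896,  0.04  ]), array([ 0.5559, -0.3305,  0.04  ]), array([ 0.6838, -0.3304,  0.04  ])]
die1 [array([ 0.4691, -0.1219,  0.03  ]), array([ 0.4714, -0.1572,  0.03  ]), array([ 0.413 , -0.1651,  0.03  ]), array([ 0.409 , -0.1311,  0.03  ])]
```

View pics/tE.png

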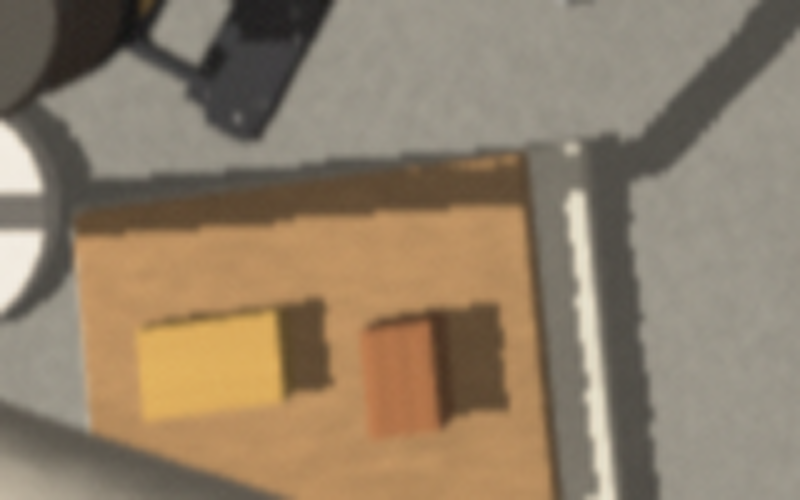

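View pics/sA.png

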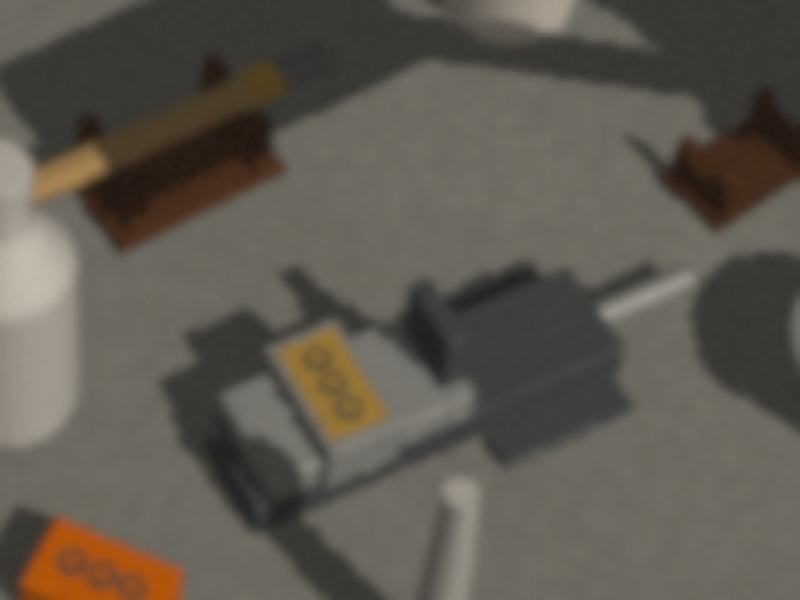

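View pics/sB.png

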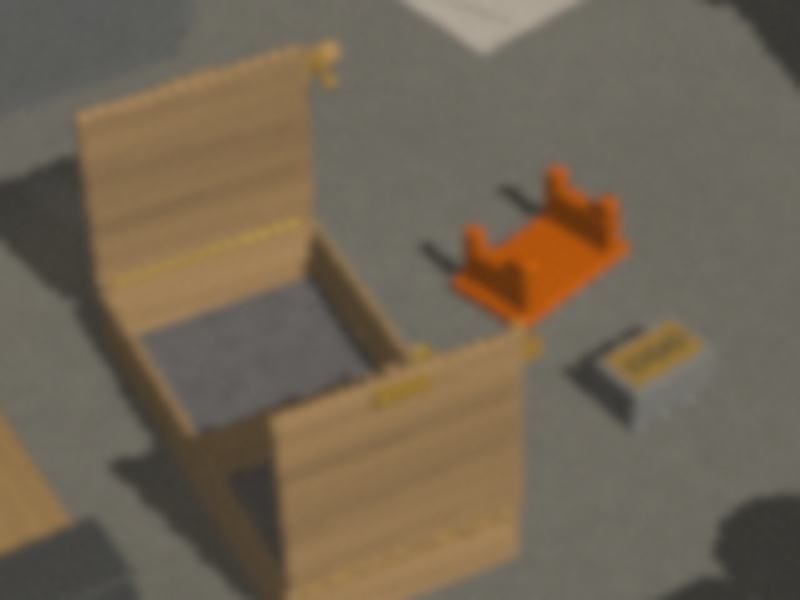

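```bash
cat > pl.py <<'E'
import sys,json,os
from h import *
np.set_printoptions(precision=4,suppress=True)
F='cmd.npy'
def Rdown(yaw,tilt=0,about='y'):
    # yaw 0: tool x=+X, y=-Y, z down; tilt>0: tool z swings to tool x direction (outward)
    b=R.from_euler('z',yaw,degrees=True)*R.from_matrix(np.diag([1,-1,-1.]))
    return b*R.from_euler('y',tilt,degrees=True)
def cur():
    if os.path.exists(F): T=np.load(F)
    else:
        T=np.eye(4);T[:3,:3]=Rdown(-26.058).as_matrix();T[:3,3]=[.275,.561,.223]
    return T
def plan(p,rot):
    T=cur();d=T[:3,:3].T@(np.asarray(p)-T[:3,3]);w=(R.from_matrix(T[:3,:3]).inv()*rot).as_rotvec(degrees=True)
    print('d',np.round(d,4),'w',np.round(w,2),'rows>=',int(np.ceil(max(np.linalg.norm(d)/.05,np.linalg.norm(w)/8.59))))
def commit(d,w=(0,0,0)):
    T=cur();A=np.eye(4);A[:3,:3]=R.from_rotvec(w,degrees=True).as_matrix();A[:3,3]=d;T=T@A;np.save(F,T)
    s=r.sense();print('cmd',T[:3,3],'meas',s['tcp_pos'],'dR',(R.from_matrix(T[:3,:3]).inv()*R.from_matrix(s['ee_rot'])).as_rotvec(degrees=True),'t',s['time_s'],'F',s['wrist_force'],'g',s['gripper_width'],'j',s['joints'].round(0))
E
python3 - <<'E'
from pl import *
print('stick',at('top',211,233,0),at('top',200,223.6,.15))
print('tab',at('top',243,253,.08),at('scene',385,318,.08))
print('bottle',at('top',276,194,.17),'jar',at('top',340,186,.07),'small rest',at('top',254,323,.008))
plan([.6365,.086,.2],Rdown(0))
E
```

```text
stick [0.6729 0.367  0.    ] [0.6775 0.3647 0.15  ]
tab [0.6039 0.2531 0.08  ] [0.6044 0.2487 0.08  ]
bottle [0.7598 0.1517 0.17  ] jar [ 0.8078 -0.0259  0.07  ] small rest [0.4017 0.2254 0.008 ]
d [0.5334 0.2679 0.023 ] w [  0.     0.   -26.06] rows>= 12
```

Call:
{"fn": "drive_tool", "kwargs": {"deltas": [{"dx":0.5334,"dy":0.2679,"dz":0.023,"wz":-26.06},{"dx":0.5334,"dy":0.2679,"dz":0.023,"wz":-26.06},{"dx":0.5334,"dy":0.2679,"dz":0.023,"wz":-26.06},{"dx":0.5334,"dy":0.2679,"dz":0.023,"wz":-26.06},{"dx":0.5334,"dy":0.2679,"dz":0.023,"wz":-26.06},{"dx":0.5334,"dy":0.2679,"dz":0.023,"wz":-26.06},{"dx":0.5334,"dy":0.2679,"dz":0.023,"wz":-26.06},{"dx":0.5334,"dy":0.2679,"dz":0.023,"wz":-26.06},{"dx":0.5334,"dy":0.2679,"dz":0.023,"wz":-26.06},{"dx":0.5334,"dy":0.2679,"dz":0.023,"wz":-26.06},{"dx":0.5334,"dy":0.2679,"dz":0.023,"wz":-26.06},{"dx":0.5334,"dy":0.2679,"dz":0.023,"wz":-26.06},{"dx":0.5334,"dy":0.2679,"dz":0.023,"wz":-26.06},{"dx":0.5334,"dy":0.2679,"dz":0.023,"wz":-26.06},{"dx":0.5334,"dy":0.2679,"dz":0.023,"wz":-26.06},{"dx":0.5334,"dy":0.2679,"dz":0.023,"wz":-26.06}]}}

```text
schema error: expected keys dx, dy, dz, wx, wy, wz
```

```bash
python3 - <<'E'
from pl import *
commit([.5334,.2679,.023],[0,0,-26.06])
cap('wrist','w1');im=cap('top','t1')
crop(im,60,360,220,480,5,'t1e')
E
```

```text
cmd [0.6365 0.086  0.2   ] meas [0.2743 0.5611 0.2217] dR [-0.0926 -0.0164 26.0693] t 0.15 F [-0.6987 -0.0341 -0.4082] g 0.998460155472591 j [ 79.  22.   0.  -0. -68. -15.]
```

View pics/w1.png

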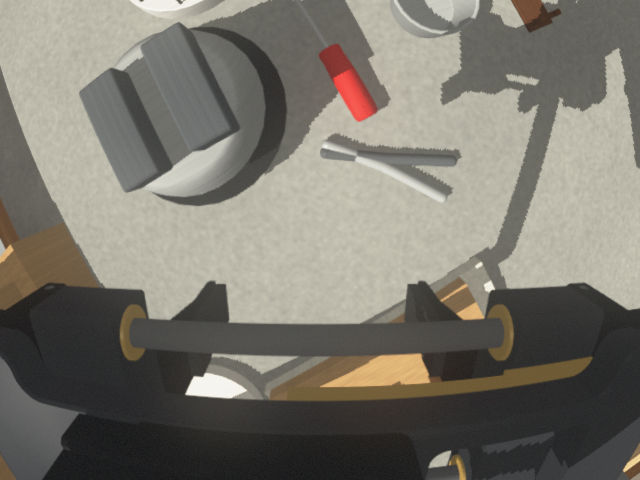

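View pics/t1.png

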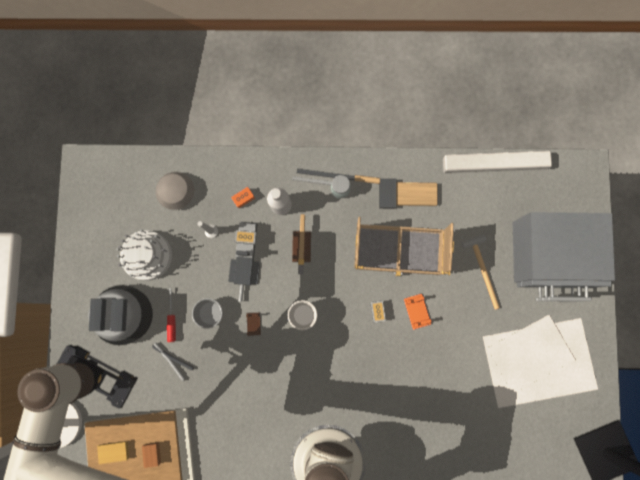

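The move was refused: every row needs all six keys. I'll send it again.

Call:
{"fn": "drive_tool", "kwargs": {"deltas": [{"dx":0.5334,"dy":0.2679,"dz":0.023,"wx":0,"wy":0,"wz":-26.06},{"dx":0.5334,"dy":0.2679,"dz":0.023,"wx":0,"wy":0,"wz":-26.06},{"dx":0.5334,"dy":0.2679,"dz":0.023,"wx":0,"wy":0,"wz":-26.06},{"dx":0.5334,"dy":0.2679,"dz":0.023,"wx":0,"wy":0,"wz":-26.06},{"dx":0.5334,"dy":0.2679,"dz":0.023,"wx":0,"wy":0,"wz":-26.06},{"dx":0.5334,"dy":0.2679,"dz":0.023,"wx":0,"wy":0,"wz":-26.06},{"dx":0.5334,"dy":0.2679,"dz":0.023,"wx":0,"wy":0,"wz":-26.06},{"dx":0.5334,"dy":0.2679,"dz":0.023,"wx":0,"wy":0,"wz":-26.06},{"dx":0.5334,"dy":0.2679,"dz":0.023,"wx":0,"wy":0,"wz":-26.06},{"dx":0.5334,"dy":0.2679,"dz":0.023,"wx":0,"wy":0,"wz":-26.06},{"dx":0.5334,"dy":0.2679,"dz":0.023,"wx":0,"wy":0,"wz":-26.06},{"dx":0.5334,"dy":0.2679,"dz":0.023,"wx":0,"wy":0,"wz":-26.06},{"dx":0.5334,"dy":0.2679,"dz":0.023,"wx":0,"wy":0,"wz":-26.06},{"dx":0.5334,"dy":0.2679,"dz":0.023,"wx":0,"wy":0,"wz":-26.06},{"dx":0.5334,"dy":0.2679,"dz":0.023,"wx":0,"wy":0,"wz":-26.06},{"dx":0.5334,"dy":0.2679,"dz":0.023,"wx":0,"wy":0,"wz":-26.06}]}}

```text
time_s: 1.85
tcp_pos: [0.6355, 0.0876, 0.1999]
ee_rot: [[1.0, 0.002, 0.0], [0.002, -1.0, 0.0], [0.0, -0.0, -1.0]]
wrist_force: [0.3, -0.4, -0.0]
gripper_width: 0.997
```

```bash
python3 - <<'E'
from pl import *
commit([0,0,0])
cap('wrist','w2');im=cap('top','t2')
E
```

```text
cmd [0.6365 0.086  0.2   ] meas [0.6355 0.0876 0.1999] dR [ 0.0094  0.0124 -0.1067] t 1.85 F [ 0.2668 -0.4268 -0.0492] g 0.9973275101911806 j [ 22.  25.   1.  -0. -66.  68.]
```

View pics/w2.png

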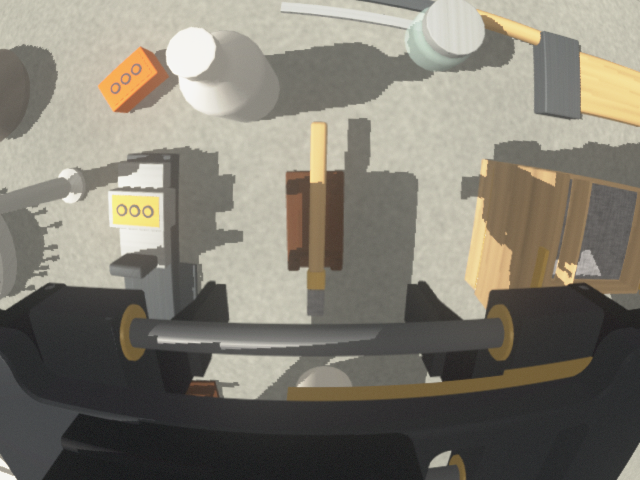

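View pics/t2.png

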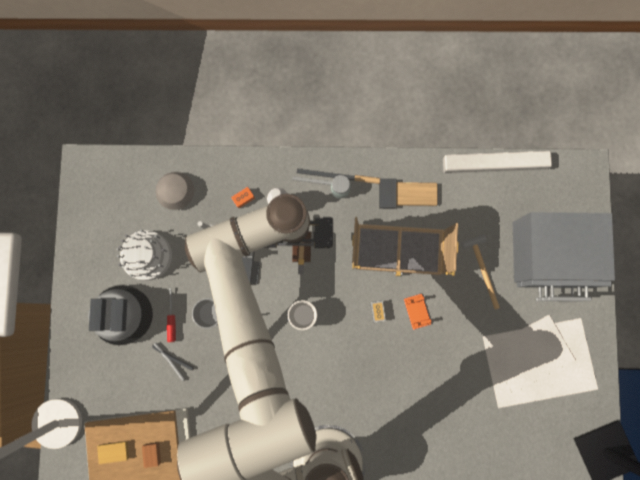

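```bash
python3 - <<'E'
from pl import *
im=cv2.imread('pics/w2.png');crop(im,90,140,250,300,5,'w2v');crop(im,270,110,370,330,3,'w2b')
for p in [(319,123),(316,314)]: print(p,at('wrist',*p,.043,'w2'))
for p in [(109,193),(175,193),(112,228),(174,228)]: print(p,at('wrist',*p,.054,'w2'))
E
```

```text
(319, 123) [0.7259 0.0863 0.043 ]
(316, 314) [0.55   0.0884 0.043 ]
(109, 193) [0.6716 0.2815 0.054 ]
(175, 193) [0.6688 0.2123 0.054 ]
(112, 228) [0.638  0.2824 0.054 ]
(174, 228) [0.6372 0.2159 0.054 ]
```

View pics/w2v.png

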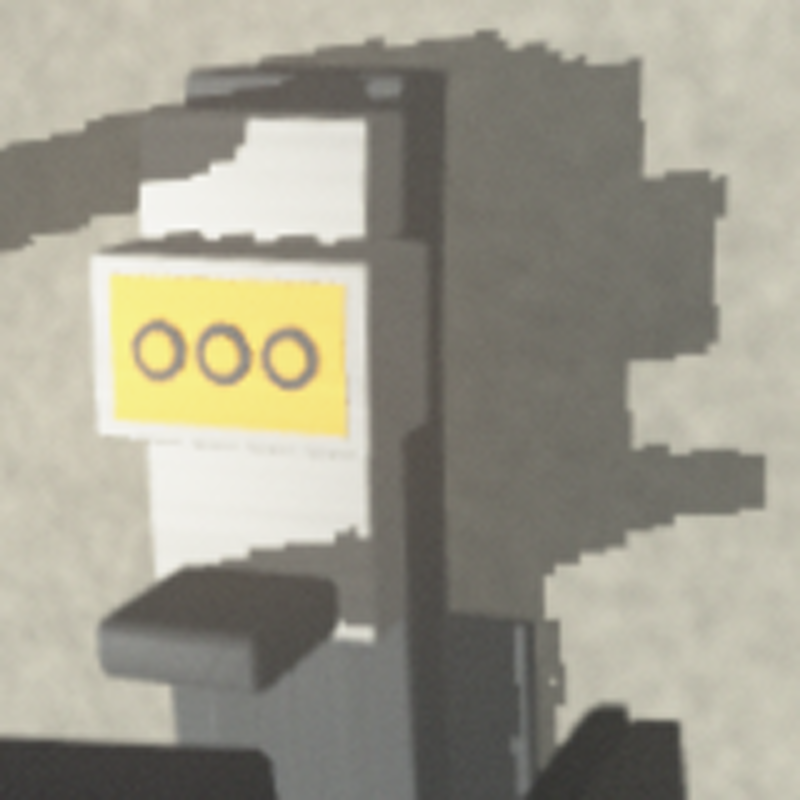

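View pics/w2b.png

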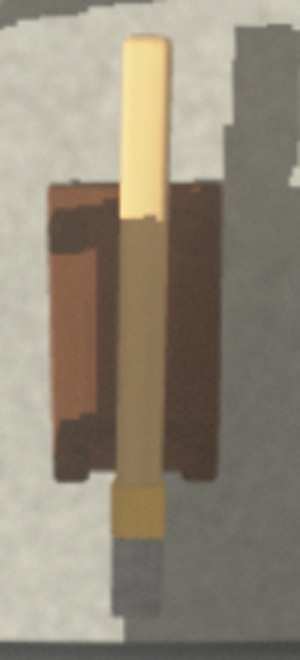

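```bash
python3 - <<'E'
from pl import *
for p in [(109,191),(164,192.4),(163.5,228),(110,227)]: print(p,at('wrist',*p,.054,'w2'))
plan([.6365,.087,.0205],Rdown(-.7))
E
```

```text
(109, 191) [0.6735 0.2813 0.054 ]
(164, 192.4) [0.6697 0.223  0.054 ]
(163.5, 228) [0.6373 0.2264 0.054 ]
(110, 227) [0.639  0.2846 0.054 ]
d [ 0.     -0.001   0.1795] w [0.  0.  0.7] rows>= 4
```

Call:
{"fn": "drive_tool", "kwargs": {"deltas": [{"dx":0,"dy":-0.001,"dz":0.1795,"wx":0,"wy":0,"wz":0.7},{"dx":0,"dy":-0.001,"dz":0.1795,"wx":0,"wy":0,"wz":0.7},{"dx":0,"dy":-0.001,"dz":0.1795,"wx":0,"wy":0,"wz":0.7},{"dx":0,"dy":-0.001,"dz":0.1795,"wx":0,"wy":0,"wz":0.7},{"dx":0,"dy":-0.001,"dz":0.1795,"wx":0,"wy":0,"wz":0.7},{"dx":0,"dy":-0.001,"dz":0.1795,"wx":0,"wy":0,"wz":0.7},{"dx":0,"dy":-0.001,"dz":0.1795,"wx":0,"wy":0,"wz":0.7}]}}

```text
time_s: 2.65
tcp_pos: [0.6379, 0.0885, 0.0229]
ee_rot: [[1.0, -0.011, 0.005], [-0.011, -1.0, 0.001], [0.005, -0.001, -1.0]]
wrist_force: [0.7, 1.2, 1.2]
gripper_width: 0.997
```

Call:
{"fn": "drive_tool", "kwargs": {"deltas": [{"dx":0,"dy":0,"dz":0,"wx":0,"wy":0,"wz":0},{"dx":0,"dy":0,"dz":0,"wx":0,"wy":0,"wz":0},{"dx":0,"dy":0,"dz":0,"wx":0,"wy":0,"wz":0},{"dx":0,"dy":0,"dz":0,"wx":0,"wy":0,"wz":0},{"dx":0,"dy":0,"dz":0,"wx":0,"wy":0,"wz":0},{"dx":0,"dy":0,"dz":0,"wx":0,"wy":0,"wz":0},{"dx":0,"dy":0,"dz":0,"wx":0,"wy":0,"wz":0},{"dx":0,"dy":0,"dz":0,"wx":0,"wy":0,"wz":0},{"dx":0,"dy":0,"dz":0,"wx":0,"wy":0,"wz":0},{"dx":0,"dy":0,"dz":0,"wx":0,"wy":0,"wz":0}], "gripper": 0}}

```text
time_s: 3.65
tcp_pos: [0.636, 0.0875, 0.02]
ee_rot: [[1.0, -0.012, -0.0], [-0.012, -1.0, -0.0], [-0.0, 0.0, -1.0]]
wrist_force: [-0.0, -0.1, 0.1]
gripper_width: 0.17
```

```bash
python3 - <<'E'
from pl import *
commit([0,-.001,.1795],[0,0,.7])
cap('wrist','w3')
E
```

```text
cmd [0.6365 0.087  0.0205] meas [0.636  0.0875 0.02  ] dR [-0.0029 -0.0046 -0.0001] t 3.65 F [-0.0233 -0.0552  0.0636] g 0.1702961244410868 j [ 22.  35. -10.   0. -45.  67.]
```

View pics/w3.png

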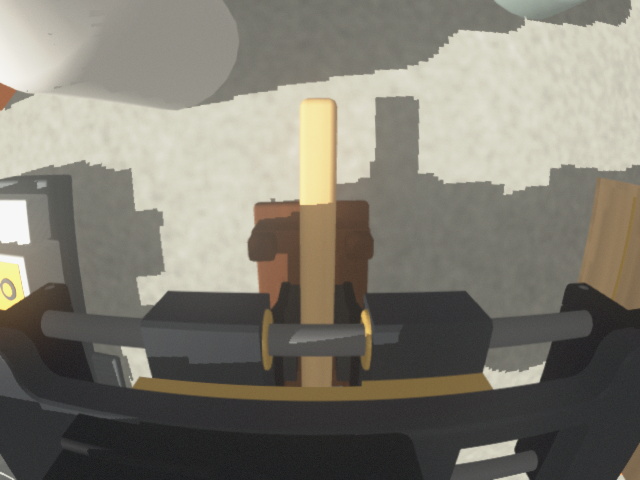

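```bash
cat >> pl.py <<'E'
L=.0905
def tippose(tip,yaw,tilt):
    rot=Rdown(yaw,tilt); return np.asarray(tip)-rot.apply([-L,0,-.0177]),rot
E
python3 - <<'E'
from pl import *
for p in [(318,99),(318,103)]:print(at('wrist',*p,.044,'w3'),at('wrist',*p,.038,'w3'))
for yaw in (0,25,40):
  p,rot=tippose([.4276-.012,.3568-.01,.13],yaw,45);print(yaw,p)
plan([.6365,.087,.17],Rdown(-.7))
E
```

```text
[0.7264 0.0862 0.044 ] [0.7271 0.0862 0.038 ]
[0.7249 0.0862 0.044 ] [0.7256 0.0862 0.038 ]
0 [0.4921 0.3468 0.1815]
25 [0.4849 0.3791 0.1815]
40 [0.4742 0.396  0.1815]
d [ 0.      0.     -0.1495] w [0. 0. 0.] rows>= 3
```

Call:
{"fn": "drive_tool", "kwargs": {"deltas": [{"dx":0,"dy":0,"dz":-0.03,"wx":0,"wy":0,"wz":0},{"dx":0,"dy":0,"dz":-0.06,"wx":0,"wy":0,"wz":0},{"dx":0,"dy":0,"dz":-0.1,"wx":0,"wy":0,"wz":0},{"dx":0,"dy":0,"dz":-0.15,"wx":0,"wy":0,"wz":0},{"dx":0,"dy":0,"dz":-0.18,"wx":0,"wy":0,"wz":0},{"dx":0,"dy":0,"dz":-0.18,"wx":0,"wy":0,"wz":0},{"dx":0,"dy":0,"dz":-0.18,"wx":0,"wy":0,"wz":0}]}}

```text
time_s: 4.4
tcp_pos: [0.6358, 0.0876, 0.2005]
ee_rot: [[1.0, -0.012, 0.001], [-0.012, -1.0, 0.001], [0.001, -0.001, -1.0]]
wrist_force: [0.5, -0.4, -0.9]
gripper_width: 0.163
```

```bash
python3 - <<'E'
from pl import *
commit([0,0,-.18])
cap('wrist','w4');cap('scene','s4')
for yaw in (0,25):
  p,rot=tippose([.4276-.012,.3568-.005,.13],yaw,45);print(p);plan(p,rot)
E
```

```text
cmd [0.6365 0.087  0.2005] meas [0.6358 0.0876 0.2005] dR [0.0618 0.0362 0.0179] t 4.4 F [ 0.5277 -0.3786 -0.8726] g 0.16285655393492904 j [ 22.  25.   1.  -0. -67.  67.]
[0.4921 0.3518 0.1815]
d [-0.1476 -0.263   0.019 ] w [ 0.27 45.   -0.66] rows>= 7
[0.4849 0.3841 0.1815]
d [-0.1552 -0.2952  0.019 ] w [ 10.09  44.23 -24.35] rows>= 7
```

View pics/w4.png

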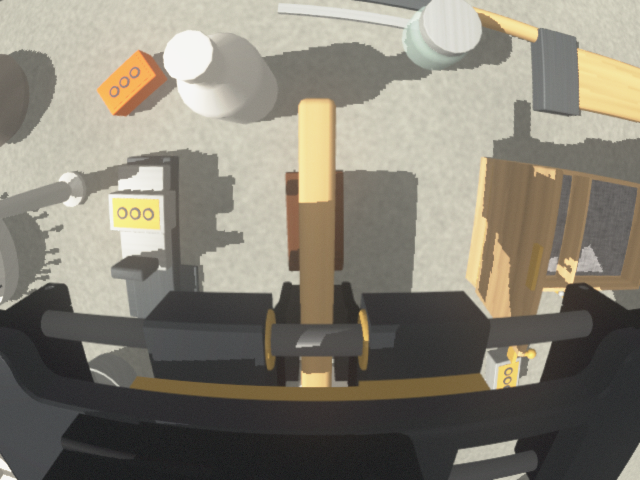

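View pics/s4.png

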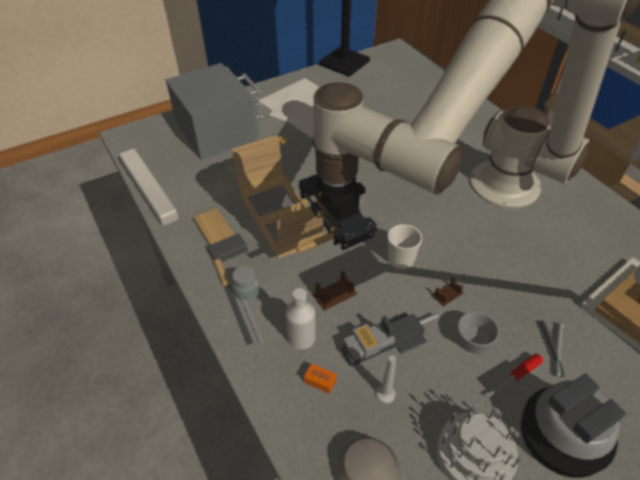

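Call:
{"fn": "drive_tool", "kwargs": {"deltas": [{"dx":-0.155,"dy":-0.295,"dz":0.0,"wx":10.1,"wy":44.2,"wz":-24.3},{"dx":-0.155,"dy":-0.295,"dz":0.0,"wx":10.1,"wy":44.2,"wz":-24.3},{"dx":-0.155,"dy":-0.295,"dz":0.0,"wx":10.1,"wy":44.2,"wz":-24.3},{"dx":-0.155,"dy":-0.295,"dz":0.0,"wx":10.1,"wy":44.2,"wz":-24.3},{"dx":-0.155,"dy":-0.295,"dz":0.0,"wx":10.1,"wy":44.2,"wz":-24.3},{"dx":-0.155,"dy":-0.295,"dz":0.0,"wx":10.1,"wy":44.2,"wz":-24.3},{"dx":-0.155,"dy":-0.295,"dz":0.0,"wx":10.1,"wy":44.2,"wz":-24.3},{"dx":-0.155,"dy":-0.295,"dz":0.0,"wx":10.1,"wy":44.2,"wz":-24.3},{"dx":-0.155,"dy":-0.295,"dz":0.0,"wx":10.1,"wy":44.2,"wz":-24.3},{"dx":-0.155,"dy":-0.295,"dz":0.0,"wx":10.1,"wy":44.2,"wz":-24.3},{"dx":-0.155,"dy":-0.295,"dz":0.0,"wx":10.1,"wy":44.2,"wz":-24.3},{"dx":-0.155,"dy":-0.295,"dz":0.0,"wx":10.1,"wy":44.2,"wz":-24.3}]}}

```text
time_s: 5.7
tcp_pos: [0.4857, 0.3884, 0.24]
ee_rot: [[0.68, 0.408, 0.609], [0.31, -0.913, 0.265], [0.664, 0.008, -0.748]]
wrist_force: [0.2, 0.2, -0.8]
gripper_width: 0.155
```

```bash
python3 - <<'E'
from pl import *
commit([-.155,-.295,0],[10.1,44.2,-24.3])
cap('wrist','w5');im=cap('scene','s5');crop(im,360,200,560,350,4,'s5c')
p,rot=tippose([.4276-.012,.3568-.005,.02],25,45);plan(p,rot)
p,rot=tippose([.4276-.012,.3568-.005,.06],25,45);plan(p,rot)
E
```

```text
cmd [0.4851 0.3839 0.2005] meas [0.4857 0.3884 0.24  ] dR [-0.9772 -3.3607  0.2843] t 5.7 F [ 0.2109  0.1915 -0.7872] g 0.15537864248612304 j [ 36.   6. -48. 118.  -9. -36.]
d [-0.0912 -0.0002  0.0912] w [ 0.    0.02 -0.06] rows>= 3
d [-0.063  -0.0002  0.0629] w [ 0.    0.02 -0.06] rows>= 2
```

View pics/w5.png

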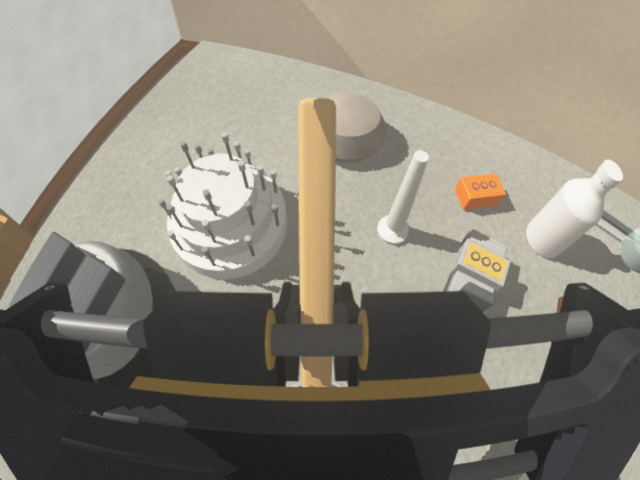

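View pics/s5c.png

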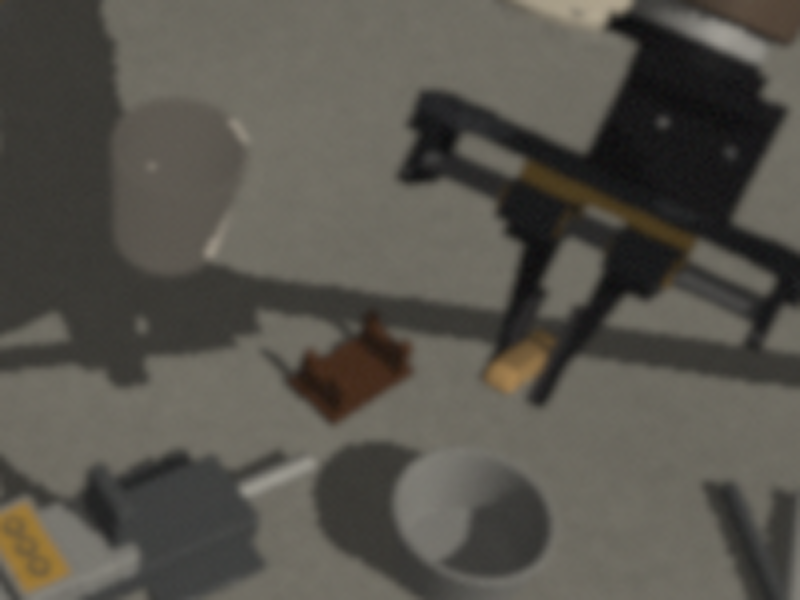

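```bash
python3 - <<'E'
from pl import *
T=wpose();np.save(F,T)
plan([.47,.36,.25],Rdown(25))
E
```

```text
d [-0.011   0.0211 -0.0252] w [  0.87 -41.44  -0.25] rows>= 5
```

Call:
{"fn": "drive_tool", "kwargs": {"deltas": [{"dx":-0.011,"dy":0.021,"dz":-0.025,"wx":0.9,"wy":-41.4,"wz":-0.3},{"dx":-0.011,"dy":0.021,"dz":-0.025,"wx":0.9,"wy":-41.4,"wz":-0.3},{"dx":-0.011,"dy":0.021,"dz":-0.025,"wx":0.9,"wy":-41.4,"wz":-0.3},{"dx":-0.011,"dy":0.021,"dz":-0.025,"wx":0.9,"wy":-41.4,"wz":-0.3},{"dx":-0.011,"dy":0.021,"dz":-0.025,"wx":0.9,"wy":-41.4,"wz":-0.3},{"dx":-0.011,"dy":0.021,"dz":-0.025,"wx":0.9,"wy":-41.4,"wz":-0.3},{"dx":-0.011,"dy":0.021,"dz":-0.025,"wx":0.9,"wy":-41.4,"wz":-0.3},{"dx":-0.011,"dy":0.021,"dz":-0.025,"wx":0.9,"wy":-41.4,"wz":-0.3},{"dx":-0.011,"dy":0.021,"dz":-0.025,"wx":0.9,"wy":-41.4,"wz":-0.3},{"dx":-0.011,"dy":0.021,"dz":-0.025,"wx":0.9,"wy":-41.4,"wz":-0.3},{"dx":-0.011,"dy":0.021,"dz":-0.025,"wx":0.9,"wy":-41.4,"wz":-0.3}]}}

```text
time_s: 6.9
tcp_pos: [0.4752, 0.3618, 0.2522]
ee_rot: [[0.908, 0.419, 0.003], [0.419, -0.908, 0.004], [0.005, -0.002, -1.0]]
wrist_force: [0.6, -0.0, -1.8]
gripper_width: 0.158
```

```bash
python3 - <<'E'
from pl import *
commit([-.011,.021,-.025],[.9,-41.4,-.3])
E
```

```text
cmd [0.4701 0.3601 0.2499] meas [0.4752 0.3618 0.2522] dR [0.1244 0.23   0.253 ] t 6.9 F [ 0.6288 -0.0093 -1.789 ] g 0.15813229265767295 j [ 53.  18.  -1.   0. -70.  62.]
```

Call:
{"fn": "drive_tool", "kwargs": {"deltas": [{"dx":0,"dy":0,"dz":0,"wx":0,"wy":0,"wz":155},{"dx":0,"dy":0,"dz":0,"wx":0,"wy":0,"wz":155},{"dx":0,"dy":0,"dz":0,"wx":0,"wy":0,"wz":155},{"dx":0,"dy":0,"dz":0,"wx":0,"wy":0,"wz":155},{"dx":0,"dy":0,"dz":0,"wx":0,"wy":0,"wz":155},{"dx":0,"dy":0,"dz":0,"wx":0,"wy":0,"wz":155},{"dx":0,"dy":0,"dz":0,"wx":0,"wy":0,"wz":155},{"dx":0,"dy":0,"dz":0,"wx":0,"wy":0,"wz":155},{"dx":0,"dy":0,"dz":0,"wx":0,"wy":0,"wz":155},{"dx":0,"dy":0,"dz":0,"wx":0,"wy":0,"wz":155},{"dx":0,"dy":0,"dz":0,"wx":0,"wy":0,"wz":155},{"dx":0,"dy":0,"dz":0,"wx":0,"wy":0,"wz":155},{"dx":0,"dy":0,"dz":0,"wx":0,"wy":0,"wz":155},{"dx":0,"dy":0,"dz":0,"wx":0,"wy":0,"wz":155},{"dx":0,"dy":0,"dz":0,"wx":0,"wy":0,"wz":155},{"dx":0,"dy":0,"dz":0,"wx":0,"wy":0,"wz":155},{"dx":0,"dy":0,"dz":0,"wx":0,"wy":0,"wz":155},{"dx":0,"dy":0,"dz":0,"wx":0,"wy":0,"wz":155},{"dx":0,"dy":0,"dz":0,"wx":0,"wy":0,"wz":155},{"dx":0,"dy":0,"dz":0,"wx":0,"wy":0,"wz":155}]}}

```text
time_s: 8.9
tcp_pos: [0.4722, 0.3594, 0.2527]
ee_rot: [[-0.642, -0.767, 0.006], [-0.767, 0.642, 0.003], [-0.006, -0.002, -1.0]]
wrist_force: [-0.1, 0.5, 0.0]
gripper_width: 0.155
```

```bash
python3 - <<'E'
from pl import *
commit([0,0,0],[0,0,155])
T=wpose();np.save(F,T)
p,rot=tippose([.4276+.007,.3568+.009,.12],-130,45);print(p);plan(p,rot)
E
```

```text
cmd [0.4701 0.3601 0.2499] meas [0.4722 0.3594 0.2527] dR [ 0.1303 -0.2921 -0.0071] t 8.9 F [-0.1077  0.4567  0.0029] g 0.15468792097019282 j [ 53.  18.  -2.   0. -70. -93.]
[0.3854 0.3072 0.1715]
d [0.0962 0.0332 0.0806] w [-0.15 45.34  0.01] rows>= 6
```

Call:
{"fn": "drive_tool", "kwargs": {"deltas": [{"dx":0.096,"dy":0.033,"dz":0.08,"wx":0,"wy":45,"wz":0},{"dx":0.096,"dy":0.033,"dz":0.08,"wx":0,"wy":45,"wz":0},{"dx":0.096,"dy":0.033,"dz":0.08,"wx":0,"wy":45,"wz":0},{"dx":0.096,"dy":0.033,"dz":0.08,"wx":0,"wy":45,"wz":0},{"dx":0.096,"dy":0.033,"dz":0.08,"wx":0,"wy":45,"wz":0},{"dx":0.096,"dy":0.033,"dz":0.08,"wx":0,"wy":45,"wz":0},{"dx":0.096,"dy":0.033,"dz":0.08,"wx":0,"wy":45,"wz":0},{"dx":0.096,"dy":0.033,"dz":0.08,"wx":0,"wy":45,"wz":0},{"dx":0.096,"dy":0.033,"dz":0.08,"wx":0,"wy":45,"wz":0},{"dx":0.096,"dy":0.033,"dz":0.08,"wx":0,"wy":45,"wz":0},{"dx":0.096,"dy":0.033,"dz":0.08,"wx":0,"wy":45,"wz":0}]}}

```text
time_s: 10.0
tcp_pos: [0.3857, 0.3081, 0.1737]
ee_rot: [[-0.46, -0.765, -0.45], [-0.545, 0.644, -0.537], [0.701, -0.002, -0.714]]
wrist_force: [-0.1, 0.5, -0.8]
gripper_width: 0.159
```

```bash
python3 - <<'E'
from pl import *
commit([.096,.033,.08],[0,45,0])
T=wpose();tip=T@np.array([-L,0,-.0177,1]);print('tip',tip[:3])
im=cap('scene','s6');crop(im,360,200,560,350,4,'s6c');im=cap('top','t6');crop(im,160,260,280,350,6,'t6c')
print(proj('scene',tip[:3]),proj('top',tip[:3]))
p,rot=tippose([.4276+.007,.3568+.009,.018],-130,45);plan(p,rot)
E
```

```text
cmd [0.3857 0.3072 0.1721] meas [0.3857 0.3081 0.1737] dR [-0.1334 -0.1948  0.0752] t 10.0 F [-0.126   0.5224 -0.8265] g 0.1589965840425802 j [  55.   36.    5.   -4. -103.  -95.]
tip [0.4354 0.3669 0.1229]
[485.56   312.6321] [197.9675 310.7041]
d [-0.072   0.0004  0.0731] w [-0.14  0.34 -0.05] rows>= 3
```

View pics/s6c.png

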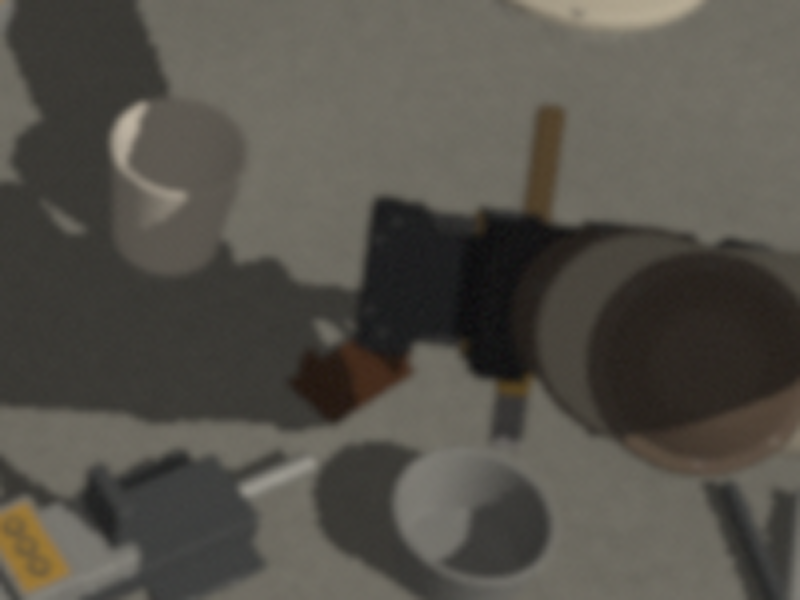

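View pics/t6c.png

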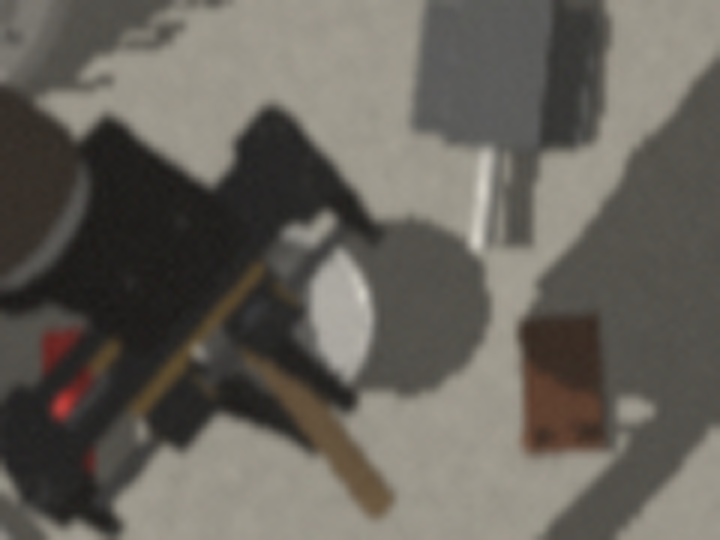

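Call:
{"fn": "drive_tool", "kwargs": {"deltas": [{"dx":-0.02,"dy":0,"dz":0.02,"wx":0,"wy":0,"wz":0},{"dx":-0.04,"dy":0,"dz":0.04,"wx":0,"wy":0,"wz":0},{"dx":-0.055,"dy":0,"dz":0.055,"wx":0,"wy":0,"wz":0},{"dx":-0.064,"dy":0,"dz":0.064,"wx":0,"wy":0,"wz":0},{"dx":-0.072,"dy":0,"dz":0.072,"wx":0,"wy":0,"wz":0},{"dx":-0.072,"dy":0,"dz":0.072,"wx":0,"wy":0,"wz":0},{"dx":-0.072,"dy":0,"dz":0.072,"wx":0,"wy":0,"wz":0},{"dx":-0.072,"dy":0,"dz":0.072,"wx":0,"wy":0,"wz":0},{"dx":-0.072,"dy":0,"dz":0.072,"wx":0,"wy":0,"wz":0},{"dx":-0.072,"dy":0,"dz":0.072,"wx":0,"wy":0,"wz":0}]}}

```text
time_s: 11.1
tcp_pos: [0.3866, 0.3088, 0.0715]
ee_rot: [[-0.46, -0.765, -0.451], [-0.545, 0.644, -0.537], [0.701, -0.002, -0.713]]
wrist_force: [-0.4, 0.8, -0.4]
gripper_width: 0.16
```

```bash
python3 - <<'E'
from pl import *
commit([-.072,0,.072],[0,0,0])
T=wpose();tip=T@np.array([-L,0,-.0177,1]);print('tip',tip[:3])
im=cap('scene','s7');crop(im,360,200,560,350,4,'s7c')
E
```

```text
cmd [0.3862 0.3075 0.0702] meas [0.3866 0.3088 0.0715] dR [-0.131  -0.143   0.0942] t 11.1 F [-0.4071  0.7543 -0.3618] g 0.16034743238646226 j [ 55.  42.   1.  -4. -93. -94.]
tip [0.4363 0.3676 0.0206]
```

View pics/s7c.png

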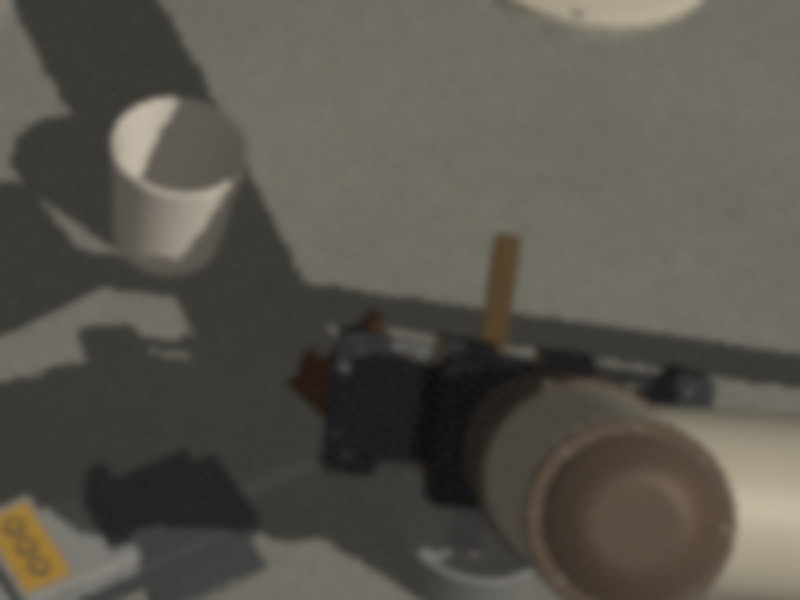

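```bash
python3 - <<'E'
from pl import *
T=cur()
print(T[:3,:3].T@[0,0,.13])
T[2,3]+=.13;np.save('tmp.npy',T)
import pl
p,rot=tippose([.654,.252,.10],-140,45);print(p)
pl.F='tmp.npy';plan(p,rot)
E
```

```text
[ 0.0914 -0.0003 -0.0925]
[0.5954 0.2028 0.1515]
d [-0.073  -0.2275 -0.0029] w [-7.19  0.35  7.04] rows>= 5
```

Call:
{"fn": "drive_tool", "kwargs": {"deltas": [{"dx":0.03,"dy":0,"dz":-0.03,"wx":0,"wy":0,"wz":0},{"dx":0.06,"dy":0,"dz":-0.06,"wx":0,"wy":0,"wz":0},{"dx":0.092,"dy":0,"dz":-0.092,"wx":0,"wy":0,"wz":0},{"dx":0.092,"dy":0,"dz":-0.092,"wx":0,"wy":0,"wz":0},{"dx":0.092,"dy":0,"dz":-0.092,"wx":0,"wy":0,"wz":0},{"dx":0.092,"dy":0,"dz":-0.092,"wx":0,"wy":0,"wz":0},{"dx":0.092,"dy":0,"dz":-0.092,"wx":0,"wy":0,"wz":0}]}}

```text
time_s: 11.85
tcp_pos: [0.3852, 0.3076, 0.1998]
ee_rot: [[-0.458, -0.765, -0.453], [-0.542, 0.644, -0.54], [0.704, -0.002, -0.71]]
wrist_force: [-0.4, 0.2, -0.6]
gripper_width: 0.16
```

```bash
python3 - <<'E'
from pl import *
commit([.092,0,-.092],[0,0,0])
p,rot=tippose([.654,.252,.10],-140,45);plan(p,rot)
im=cap('scene','s8');crop(im,360,200,560,350,4,'s8c')
E
```

```text
cmd [0.3855 0.3072 0.2003] meas [0.3852 0.3076 0.1998] dR [-0.135   0.1153  0.1056] t 11.85 F [-0.384   0.1657 -0.5887] g 0.1599594261464526 j [  55.   35.    6.   -4. -106.  -95.]
d [-0.0736 -0.2278 -0.0033] w [-7.19  0.35  7.04] rows>= 5
```

View pics/s8c.png

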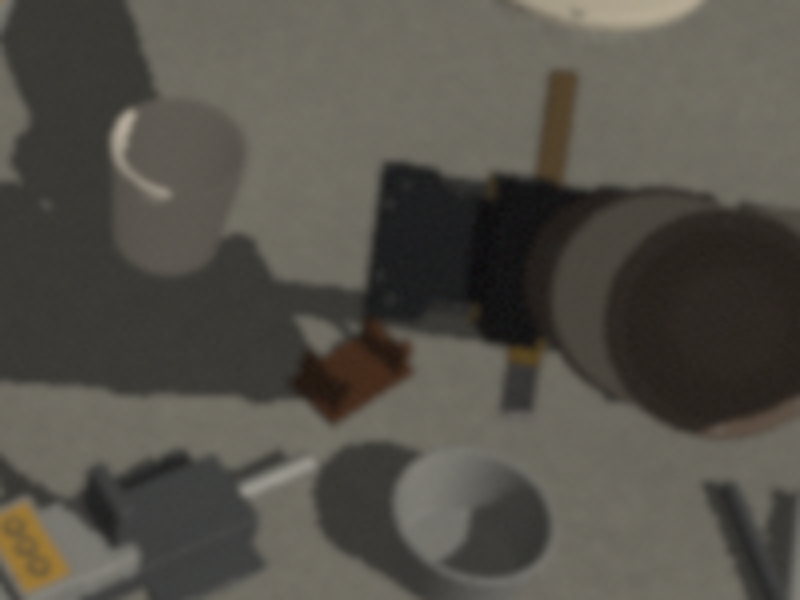

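Call:
{"fn": "drive_tool", "kwargs": {"deltas": [{"dx":-0.0736,"dy":-0.2278,"dz":-0.0033,"wx":-7.2,"wy":0.3,"wz":7},{"dx":-0.0736,"dy":-0.2278,"dz":-0.0033,"wx":-7.2,"wy":0.3,"wz":7},{"dx":-0.0736,"dy":-0.2278,"dz":-0.0033,"wx":-7.2,"wy":0.3,"wz":7},{"dx":-0.0736,"dy":-0.2278,"dz":-0.0033,"wx":-7.2,"wy":0.3,"wz":7},{"dx":-0.0736,"dy":-0.2278,"dz":-0.0033,"wx":-7.2,"wy":0.3,"wz":7},{"dx":-0.0736,"dy":-0.2278,"dz":-0.0033,"wx":-7.2,"wy":0.3,"wz":7},{"dx":-0.0736,"dy":-0.2278,"dz":-0.0033,"wx":-7.2,"wy":0.3,"wz":7},{"dx":-0.0736,"dy":-0.2278,"dz":-0.0033,"wx":-7.2,"wy":0.3,"wz":7},{"dx":-0.0736,"dy":-0.2278,"dz":-0.0033,"wx":-7.2,"wy":0.3,"wz":7},{"dx":-0.0736,"dy":-0.2278,"dz":-0.0033,"wx":-7.2,"wy":0.3,"wz":7},{"dx":-0.0736,"dy":-0.2278,"dz":-0.0033,"wx":-7.2,"wy":0.3,"wz":7},{"dx":-0.0736,"dy":-0.2278,"dz":-0.0033,"wx":-7.2,"wy":0.3,"wz":7}]}}

```text
time_s: 13.1
tcp_pos: [0.595, 0.2036, 0.1526]
ee_rot: [[-0.543, -0.642, -0.542], [-0.456, 0.767, -0.452], [0.705, 0.001, -0.709]]
wrist_force: [-0.1, -0.7, -0.2]
gripper_width: 0.161
```

```bash
python3 - <<'E'
from pl import *
commit([-.0736,-.2278,-.0033],[-7.2,.3,7])
T=wpose();tip=T@np.array([-L,0,-.0177,1]);print('tip',tip[:3],proj('top',tip[:3]),proj('scene',tip[:3]))
im=cap('scene','s9');crop(im,300,240,460,360,5,'s9c')
im=cap('top','t9');crop(im,190,190,310,280,6,'t9c')
p,rot=tippose([.654,.252,.054],-140,45);plan(p,rot)
E
```

```text
cmd [0.5954 0.2028 0.1515] meas [0.595  0.2036 0.1526] dR [-0.1047 -0.1032  0.0569] t 13.1 F [-0.0915 -0.6591 -0.1647] g 0.160834570028022 j [  35.   49.   26.    3. -111.  -85.]
tip [0.6537 0.2528 0.1013] [242.4602 234.9803] [367.7171 323.7009]
d [-0.0325 -0.      0.0325] w [0.01 0.04 0.04] rows>= 1
```

View pics/s9c.png

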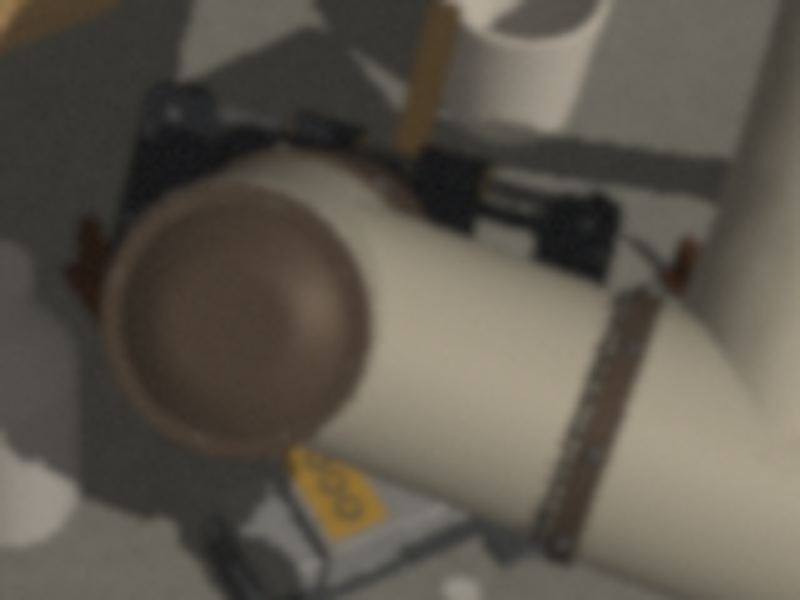

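View pics/t9c.png

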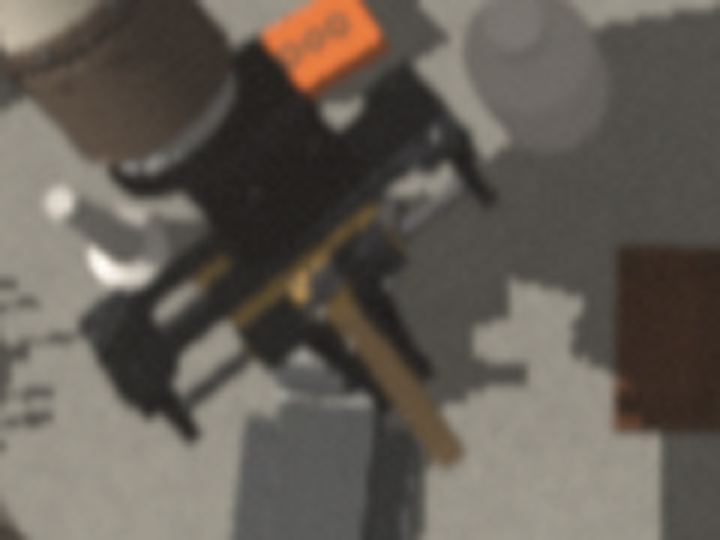

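```bash
python3 - <<'E'
from pl import *
for z in (.15,.19): print([at('top',190+x/6,190+y/6,z) for x,y in [(90,330),(150,280),(200,240),(130,180)]])
T=wpose()
for y in(-.095,.095):
  for x in (-.0375,.0375): print(x,y,(T@[x,y,-.07,1])[:3])
E
```

```text
[array([0.6174, 0.3482, 0.15  ]), array([0.6411, 0.3212, 0.15  ]), array([0.6602, 0.2985, 0.15  ]), array([0.6881, 0.3323, 0.15  ])]
[array([0.6125, 0.3387, 0.19  ]), array([0.6356, 0.3123, 0.19  ]), array([0.6542, 0.2903, 0.19  ]), array([0.6813, 0.3232, 0.19  ])]
-0.0375 -0.095 [0.7143 0.1791 0.1754]
0.0375 -0.095 [0.6736 0.145  0.2283]
-0.0375 0.095 [0.5925 0.3249 0.1756]
0.0375 0.095 [0.5518 0.2908 0.2285]
```

Call:
{"fn": "drive_tool", "kwargs": {"deltas": [{"dx":-0.012,"dy":0,"dz":0.012,"wx":0,"wy":0,"wz":0},{"dx":-0.024,"dy":0,"dz":0.024,"wx":0,"wy":0,"wz":0},{"dx":-0.03,"dy":0,"dz":0.03,"wx":0,"wy":0,"wz":0},{"dx":-0.0325,"dy":0,"dz":0.0325,"wx":0,"wy":0,"wz":0},{"dx":-0.0325,"dy":0,"dz":0.0325,"wx":0,"wy":0,"wz":0},{"dx":-0.0325,"dy":0,"dz":0.0325,"wx":0,"wy":0,"wz":0},{"dx":-0.0325,"dy":0,"dz":0.0325,"wx":0,"wy":0,"wz":0}]}}

```text
time_s: 13.9
tcp_pos: [0.5956, 0.2034, 0.1062]
ee_rot: [[-0.544, -0.641, -0.542], [-0.455, 0.768, -0.451], [0.705, 0.001, -0.709]]
wrist_force: [-0.4, -0.2, 0.7]
gripper_width: 0.158
```

```bash
python3 - <<'E'
from pl import *
commit([-.0325,0,.0325],[0,0,0])
T=wpose();tip=T@np.array([-L,0,-.0177,1]);print('tip',tip[:3])
im=cap('scene','s10');crop(im,300,260,420,350,6,'s10c')
im=cap('top','t10');crop(im,190,190,310,280,6,'t10c')
E
```

```text
cmd [0.5954 0.2028 0.1055] meas [0.5956 0.2034 0.1062] dR [-0.1286 -0.1384  0.1016] t 13.9 F [-0.3551 -0.1864  0.7482] g 0.1578701413200438 j [  35.   51.   24.    3. -107.  -86.]
tip [0.6544 0.2526 0.0549]
```

View pics/s10c.png

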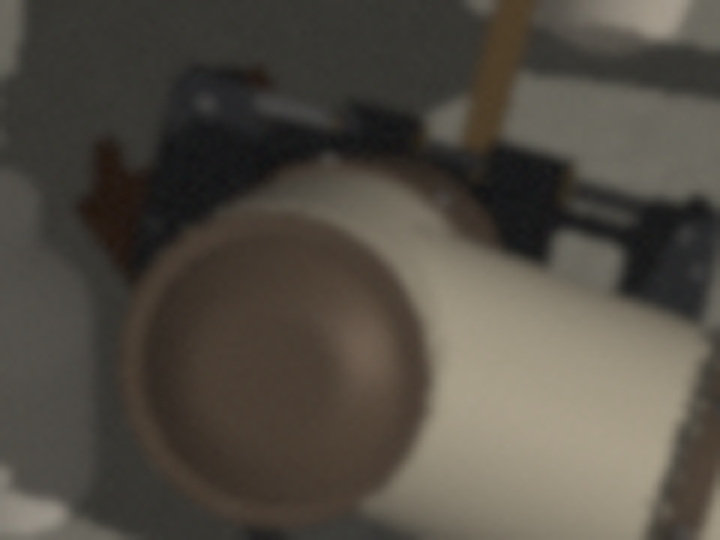

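View pics/t10c.png

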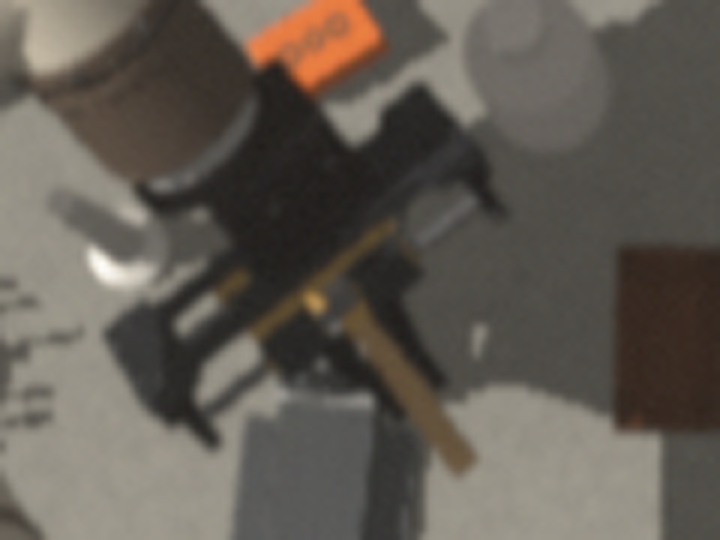

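Call:
{"fn": "drive_tool", "kwargs": {"deltas": [{"dx":-0.0007,"dy":0,"dz":0.0007,"wx":0,"wy":0,"wz":0},{"dx":-0.0014,"dy":0,"dz":0.0014,"wx":0,"wy":0,"wz":0},{"dx":-0.0014,"dy":0,"dz":0.0014,"wx":0,"wy":0,"wz":0},{"dx":-0.0014,"dy":0,"dz":0.0014,"wx":0,"wy":0,"wz":0}]}}

```text
time_s: 14.4
tcp_pos: [0.5952, 0.203, 0.1054]
ee_rot: [[-0.543, -0.641, -0.542], [-0.454, 0.767, -0.452], [0.706, 0.001, -0.708]]
wrist_force: [-2.0, -1.4, 5.9]
gripper_width: 0.158
```

```bash
python3 - <<'E'
from pl import *
commit([-.0014,0,.0014])
T=wpose();tip=T@np.array([-L,0,-.0177,1]);print('tip',tip[:3], r.sense()['moment'])
E
```

```text
cmd [0.5954 0.2028 0.1035] meas [0.5952 0.203  0.1054] dR [-0.1051 -0.0183  0.1036] t 14.4 F [-2.038  -1.3887  5.9091] g 0.15760930163177966 j [  35.   52.   24.    3. -107.  -86.]
tip [0.6539 0.2521 0.054 ] [ 0.158  -0.1462 -0.0561]
```

Call:
{"fn": "drive_tool", "kwargs": {"deltas": [{"dx":0.02,"dy":0,"dz":-0.02,"wx":0,"wy":0,"wz":0},{"dx":0.05,"dy":0,"dz":-0.05,"wx":0,"wy":0,"wz":0},{"dx":0.08,"dy":0,"dz":-0.08,"wx":0,"wy":0,"wz":0},{"dx":0.08,"dy":0,"dz":-0.08,"wx":0,"wy":0,"wz":0},{"dx":0.08,"dy":0,"dz":-0.08,"wx":0,"wy":0,"wz":0},{"dx":0.08,"dy":0,"dz":-0.08,"wx":0,"wy":0,"wz":0},{"dx":0.08,"dy":0,"dz":-0.08,"wx":0,"wy":0,"wz":0}]}}

```text
time_s: 15.1
tcp_pos: [0.5948, 0.2029, 0.2153]
ee_rot: [[-0.541, -0.641, -0.544], [-0.454, 0.768, -0.453], [0.708, 0.002, -0.706]]
wrist_force: [-0.7, 0.5, -1.0]
gripper_width: 0.159
```

```bash
python3 - <<'E'
from pl import *
commit([.08,0,-.08])
T=wpose();tip=T@np.array([-L,0,-.0177,1]);print('tip',tip[:3],proj('scene',tip[:3]))
im=cap('scene','s11');crop(im,300,220,460,340,5,'s11c')
p,rot=tippose([.4285+.006,.0767+.005,.14],-140,45);print(p);plan(p,rot)
E
```

```text
cmd [0.5954 0.2027 0.2167] meas [0.5948 0.2029 0.2153] dR [-0.177   0.1122  0.0574] t 15.1 F [-0.6558  0.4677 -0.9945] g 0.15876956629897795 j [  35.   47.   30.    4. -118.  -85.]
tip [0.6534 0.252  0.1637] [369.48   306.2125]
[0.3759 0.0325 0.1915]
d [0.1786 0.0108 0.2139] w [0.01 0.04 0.04] rows>= 6
```

View pics/s11c.png

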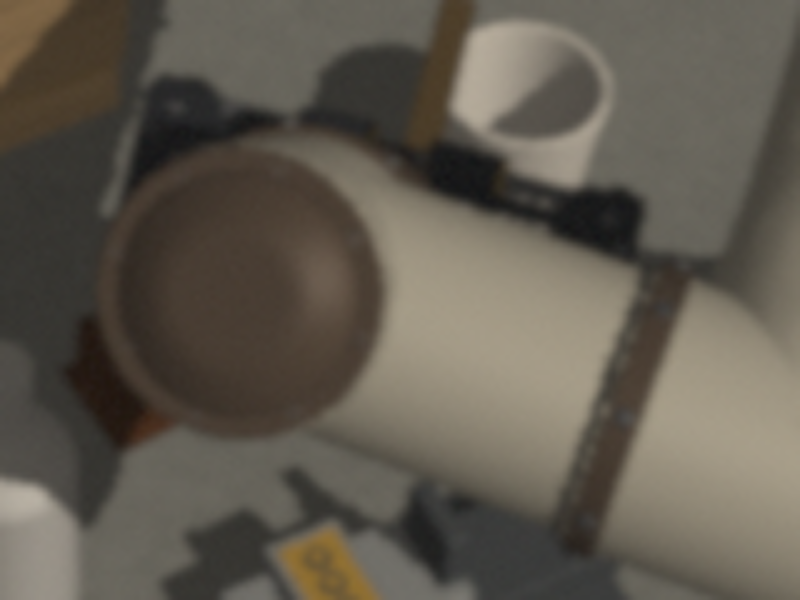

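Die in place. On to the beaker.

Call:
{"fn": "drive_tool", "kwargs": {"deltas": [{"dx":0.1786,"dy":0.0108,"dz":0.2139,"wx":0,"wy":0,"wz":0},{"dx":0.1786,"dy":0.0108,"dz":0.2139,"wx":0,"wy":0,"wz":0},{"dx":0.1786,"dy":0.0108,"dz":0.2139,"wx":0,"wy":0,"wz":0},{"dx":0.1786,"dy":0.0108,"dz":0.2139,"wx":0,"wy":0,"wz":0},{"dx":0.1786,"dy":0.0108,"dz":0.2139,"wx":0,"wy":0,"wz":0},{"dx":0.1786,"dy":0.0108,"dz":0.2139,"wx":0,"wy":0,"wz":0},{"dx":0.1786,"dy":0.0108,"dz":0.2139,"wx":0,"wy":0,"wz":0},{"dx":0.1786,"dy":0.0108,"dz":0.2139,"wx":0,"wy":0,"wz":0},{"dx":0.1786,"dy":0.0108,"dz":0.2139,"wx":0,"wy":0,"wz":0},{"dx":0.1786,"dy":0.0108,"dz":0.2139,"wx":0,"wy":0,"wz":0},{"dx":0.1786,"dy":0.0108,"dz":0.2139,"wx":0,"wy":0,"wz":0}]}}

```text
time_s: 16.25
tcp_pos: [0.3759, 0.034, 0.1915]
ee_rot: [[-0.543, -0.641, -0.542], [-0.455, 0.767, -0.452], [0.706, 0.001, -0.708]]
wrist_force: [-0.3, 1.0, -0.9]
gripper_width: 0.155
```

```bash
python3 - <<'E'
from pl import *
commit([.1786,.0108,.2139])
T=wpose();tip=T@np.array([-L,0,-.0177,1]);print('tip',tip[:3],proj('scene',tip[:3]),proj('top',tip[:3]))
im=cap('scene','s12');crop(im,320,160,480,280,5,'s12c')
im=cap('top','t12');crop(im,240,260,360,350,6,'t12c')
p,rot=tippose([.4285+.006,.0767+.005,.055],-140,45);print(p);plan(p,rot)
E
```

```text
cmd [0.3759 0.0325 0.1915] meas [0.3759 0.034  0.1915] dR [-0.1252 -0.0571  0.0782] t 16.25 F [-0.32    0.9538 -0.8502] g 0.15463405811108843 j [ 34.  23. -18.   4. -93. -85.]
tip [0.4347 0.0832 0.1401] [405.9641 222.5999] [298.9476 312.5429]
[0.3759 0.0325 0.1065]
d [-0.0601 -0.0001  0.0602] w [0.01 0.04 0.04] rows>= 2
```

View pics/s12c.png

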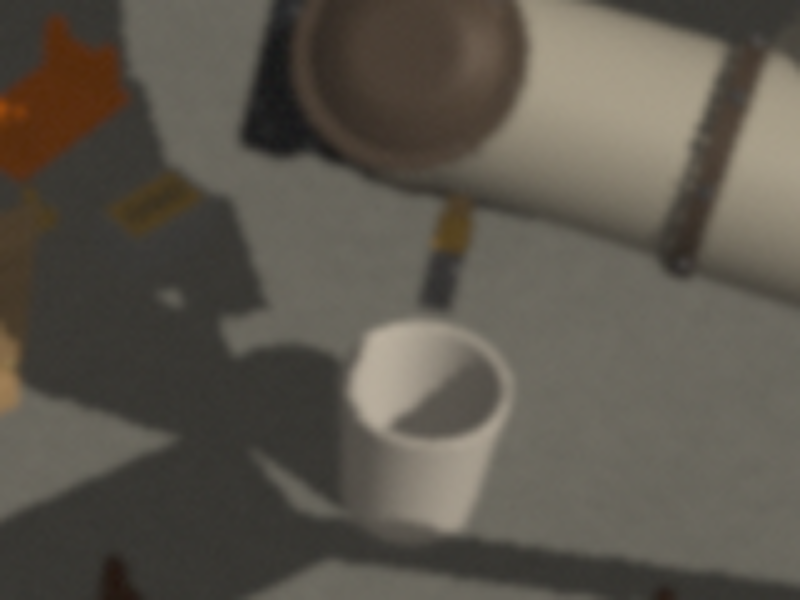

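View pics/t12c.png

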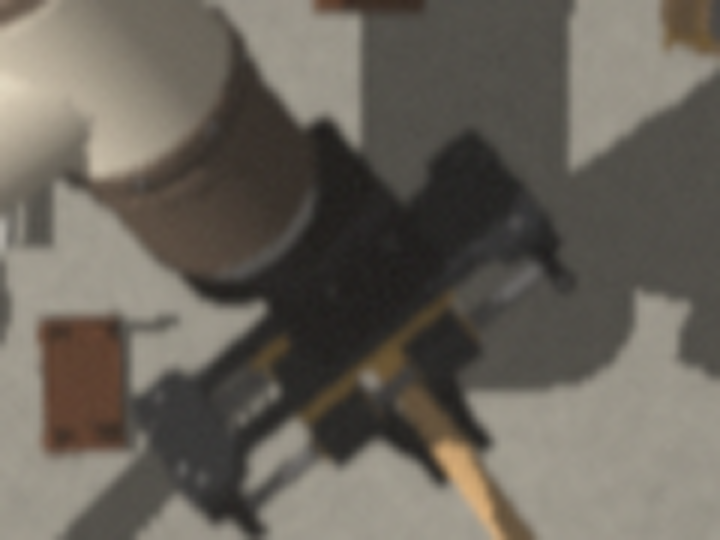

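Call:
{"fn": "drive_tool", "kwargs": {"deltas": [{"dx":-0.02,"dy":0,"dz":0.02,"wx":0,"wy":0,"wz":0},{"dx":-0.035,"dy":0,"dz":0.035,"wx":0,"wy":0,"wz":0},{"dx":-0.048,"dy":0,"dz":0.048,"wx":0,"wy":0,"wz":0},{"dx":-0.058,"dy":0,"dz":0.058,"wx":0,"wy":0,"wz":0},{"dx":-0.061,"dy":0,"dz":0.061,"wx":0,"wy":0,"wz":0},{"dx":-0.061,"dy":0,"dz":0.061,"wx":0,"wy":0,"wz":0},{"dx":-0.061,"dy":0,"dz":0.061,"wx":0,"wy":0,"wz":0},{"dx":-0.061,"dy":0,"dz":0.061,"wx":0,"wy":0,"wz":0},{"dx":-0.061,"dy":0,"dz":0.061,"wx":0,"wy":0,"wz":0}]}}

```text
time_s: 17.25
tcp_pos: [0.3756, 0.0338, 0.106]
ee_rot: [[-0.544, -0.641, -0.541], [-0.455, 0.768, -0.451], [0.705, 0.001, -0.709]]
wrist_force: [-0.7, 0.1, -0.3]
gripper_width: 0.159
```

```bash
python3 - <<'E'
from pl import *
commit([-.061,0,.061])
T=wpose();tip=T@np.array([-L,0,-.0177,1]);print('tip',tip[:3])
im=cap('scene','s13');crop(im,320,160,480,280,5,'s13c')
E
```

```text
cmd [0.3759 0.0326 0.1052] meas [0.3756 0.0338 0.106 ] dR [-0.1271 -0.1445  0.0958] t 17.25 F [-0.6754  0.0554 -0.3486] g 0.15857091632257891 j [ 34.  30. -23.   4. -82. -86.]
tip [0.4344 0.083  0.0548]
```

View pics/s13c.png

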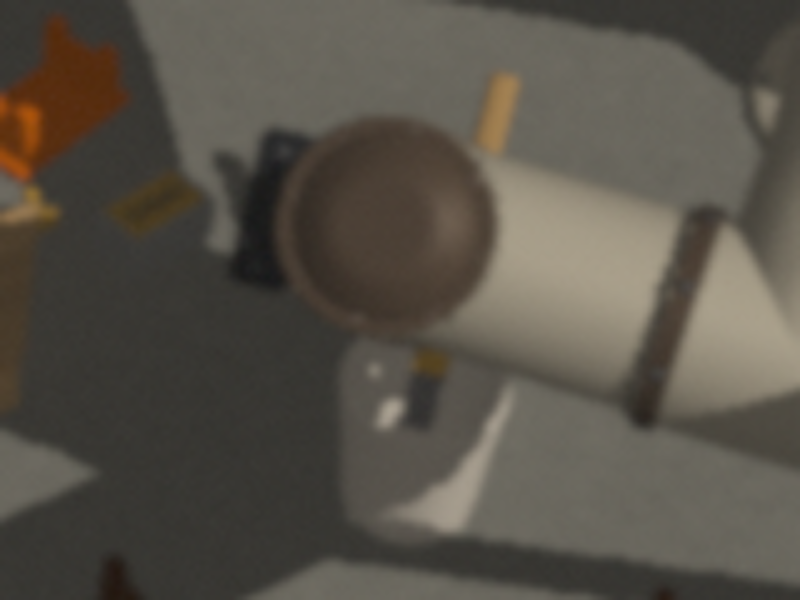

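Call:
{"fn": "drive_tool", "kwargs": {"deltas": [{"dx":0.03,"dy":0,"dz":-0.03,"wx":0,"wy":0,"wz":0},{"dx":0.06,"dy":0,"dz":-0.06,"wx":0,"wy":0,"wz":0},{"dx":0.09,"dy":0,"dz":-0.09,"wx":0,"wy":0,"wz":0},{"dx":0.09,"dy":0,"dz":-0.09,"wx":0,"wy":0,"wz":0},{"dx":0.09,"dy":0,"dz":-0.09,"wx":0,"wy":-45,"wz":0},{"dx":0.09,"dy":0,"dz":-0.09,"wx":0,"wy":-45,"wz":0},{"dx":0.09,"dy":0,"dz":-0.09,"wx":0,"wy":-45,"wz":0},{"dx":0.09,"dy":0,"dz":-0.09,"wx":0,"wy":-45,"wz":0},{"dx":0.09,"dy":0,"dz":-0.09,"wx":0,"wy":-45,"wz":0},{"dx":0.09,"dy":0,"dz":-0.09,"wx":0,"wy":-45,"wz":0},{"dx":0.09,"dy":0,"dz":-0.09,"wx":0,"wy":-45,"wz":0},{"dx":0.09,"dy":0,"dz":-0.09,"wx":0,"wy":-45,"wz":0},{"dx":0.09,"dy":0,"dz":-0.09,"wx":0,"wy":-45,"wz":0}]}}

```text
time_s: 18.6
tcp_pos: [0.3756, 0.0337, 0.2325]
ee_rot: [[-0.767, -0.641, -0.001], [-0.641, 0.767, 0.001], [-0.0, 0.001, -1.0]]
wrist_force: [0.7, 0.0, -0.4]
gripper_width: 0.155
```

```bash
python3 - <<'E'
from pl import *
commit([.09,0,-.09],[0,-45,0])
plan([.6365,.087,.2],Rdown(-.7))
E
```

```text
cmd [0.3759 0.0325 0.2325] meas [0.3756 0.0337 0.2325] dR [-0.0431  0.0292  0.1453] t 18.6 F [ 0.7159  0.0111 -0.4368] g 0.15530256154423142 j [ 30.  -4. -30.  -0. -64. -80.]
d [-0.2346 -0.1259  0.0326] w [  -0.03    0.07 -139.28] rows>= 17
```

Call:
{"fn": "drive_tool", "kwargs": {"deltas": [{"dx":-0.2346,"dy":-0.1259,"dz":0.0326,"wx":0,"wy":0.07,"wz":-139.28},{"dx":-0.2346,"dy":-0.1259,"dz":0.0326,"wx":0,"wy":0.07,"wz":-139.28},{"dx":-0.2346,"dy":-0.1259,"dz":0.0326,"wx":0,"wy":0.07,"wz":-139.28},{"dx":-0.2346,"dy":-0.1259,"dz":0.0326,"wx":0,"wy":0.07,"wz":-139.28},{"dx":-0.2346,"dy":-0.1259,"dz":0.0326,"wx":0,"wy":0.07,"wz":-139.28},{"dx":-0.2346,"dy":-0.1259,"dz":0.0326,"wx":0,"wy":0.07,"wz":-139.28},{"dx":-0.2346,"dy":-0.1259,"dz":0.0326,"wx":0,"wy":0.07,"wz":-139.28},{"dx":-0.2346,"dy":-0.1259,"dz":0.0326,"wx":0,"wy":0.07,"wz":-139.28},{"dx":-0.2346,"dy":-0.1259,"dz":0.0326,"wx":0,"wy":0.07,"wz":-139.28},{"dx":-0.2346,"dy":-0.1259,"dz":0.0326,"wx":0,"wy":0.07,"wz":-139.28},{"dx":-0.2346,"dy":-0.1259,"dz":0.0326,"wx":0,"wy":0.07,"wz":-139.28},{"dx":-0.2346,"dy":-0.1259,"dz":0.0326,"wx":0,"wy":0.07,"wz":-139.28},{"dx":-0.2346,"dy":-0.1259,"dz":0.0326,"wx":0,"wy":0.07,"wz":-139.28},{"dx":-0.2346,"dy":-0.1259,"dz":0.0326,"wx":0,"wy":0.07,"wz":-139.28},{"dx":-0.2346,"dy":-0.1259,"dz":0.0326,"wx":0,"wy":0.07,"wz":-139.28},{"dx":-0.2346,"dy":-0.1259,"dz":0.0326,"wx":0,"wy":0.07,"wz":-139.28},{"dx":-0.2346,"dy":-0.1259,"dz":0.0326,"wx":0,"wy":0.07,"wz":-139.28},{"dx":-0.2346,"dy":-0.1259,"dz":0.0326,"wx":0,"wy":0.07,"wz":-139.28},{"dx":-0.2346,"dy":-0.1259,"dz":0.0326,"wx":0,"wy":0.07,"wz":-139.28},{"dx":-0.2346,"dy":-0.1259,"dz":0.0326,"wx":0,"wy":0.07,"wz":-139.28}]}}

```text
time_s: 20.6
tcp_pos: [0.6362, 0.0873, 0.1998]
ee_rot: [[1.0, -0.015, -0.0], [-0.015, -1.0, 0.001], [-0.0, -0.001, -1.0]]
wrist_force: [0.5, 0.1, 0.1]
gripper_width: 0.159
```

Call:
{"fn": "drive_tool", "kwargs": {"deltas": [{"dx":0,"dy":0,"dz":0,"wx":0,"wy":0,"wz":0},{"dx":0,"dy":0,"dz":0,"wx":0,"wy":0,"wz":0}]}}

```text
time_s: 20.8
tcp_pos: [0.6361, 0.0872, 0.2005]
ee_rot: [[1.0, -0.015, 0.001], [-0.015, -1.0, 0.001], [0.001, -0.001, -1.0]]
wrist_force: [0.0, -0.8, -0.7]
gripper_width: 0.159
```

```bash
python3 - <<'E'
from pl import *
commit([-.2346,-.1259,.0326],[0,.07,-139.28])
cap('wrist','w14');im=cap('scene','s14');crop(im,290,180,450,300,5,'s14c')
plan([.6365,.087,.0215],Rdown(-.7))
for p in [(318,99)]:print(at('wrist',*p,.218,'w14'),wpose()[:3,3])
E
```

```text
cmd [0.6365 0.087  0.2   ] meas [0.6361 0.0872 0.2005] dR [0.0648 0.0245 0.171 ] t 20.8 F [ 0.0384 -0.8496 -0.7459] g 0.1586206390288795 j [ 22.  25.   1.  -0. -67.  67.]
d [-0.0001 -0.      0.1785] w [-0.01 -0.02  0.  ] rows>= 4
[0.7272 0.0856 0.218 ] [0.636  0.0871 0.2006]
```

View pics/w14.png

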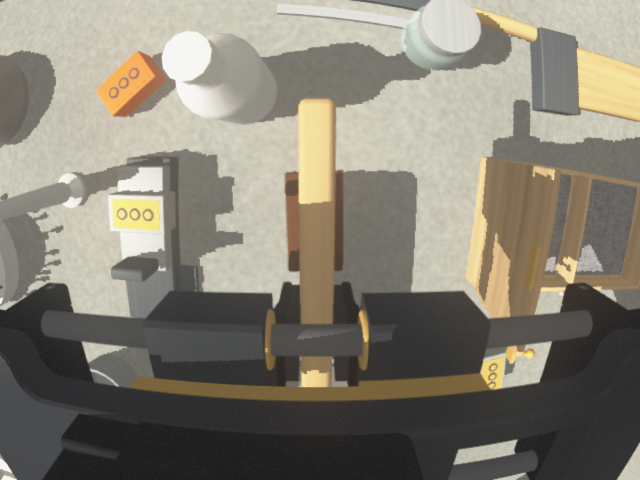

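View pics/s14c.png

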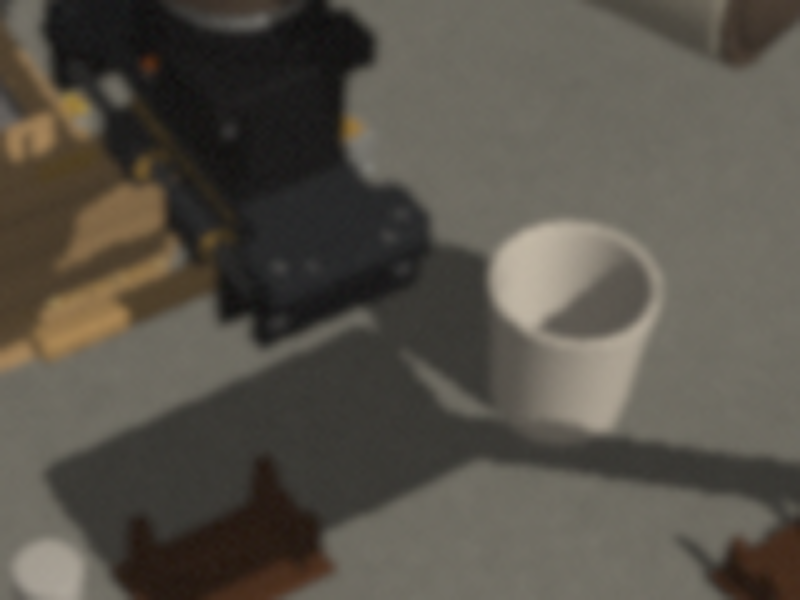

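Call:
{"fn": "drive_tool", "kwargs": {"deltas": [{"dx":0,"dy":0,"dz":0.05,"wx":0,"wy":0,"wz":0},{"dx":0,"dy":0,"dz":0.09,"wx":0,"wy":0,"wz":0},{"dx":0,"dy":0,"dz":0.12,"wx":0,"wy":0,"wz":0},{"dx":0,"dy":0,"dz":0.145,"wx":0,"wy":0,"wz":0},{"dx":0,"dy":0,"dz":0.16,"wx":0,"wy":0,"wz":0},{"dx":0,"dy":0,"dz":0.17,"wx":0,"wy":0,"wz":0},{"dx":0,"dy":0,"dz":0.175,"wx":0,"wy":0,"wz":0},{"dx":0,"dy":0,"dz":0.179,"wx":0,"wy":0,"wz":0},{"dx":0,"dy":0,"dz":0.179,"wx":0,"wy":0,"wz":0},{"dx":0,"dy":0,"dz":0.179,"wx":0,"wy":0,"wz":0},{"dx":0,"dy":0,"dz":0.179,"wx":0,"wy":0,"wz":0}]}}

```text
time_s: 22.0
tcp_pos: [0.6367, 0.0876, 0.0224]
ee_rot: [[1.0, -0.015, 0.002], [-0.015, -1.0, 0.002], [0.002, -0.002, -1.0]]
wrist_force: [-0.4, -1.0, -0.7]
gripper_width: 0.153
```

Call:
{"fn": "drive_tool", "kwargs": {"deltas": [{"dx":0,"dy":0,"dz":0,"wx":0,"wy":0,"wz":0},{"dx":0,"dy":0,"dz":0,"wx":0,"wy":0,"wz":0},{"dx":0,"dy":0,"dz":0,"wx":0,"wy":0,"wz":0},{"dx":0,"dy":0,"dz":0,"wx":0,"wy":0,"wz":0},{"dx":0,"dy":0,"dz":0,"wx":0,"wy":0,"wz":0},{"dx":0,"dy":0,"dz":0,"wx":0,"wy":0,"wz":0},{"dx":0,"dy":0,"dz":0,"wx":0,"wy":0,"wz":0},{"dx":0,"dy":0,"dz":0,"wx":0,"wy":0,"wz":0},{"dx":0,"dy":0,"dz":-0.05,"wx":0,"wy":0,"wz":0},{"dx":0,"dy":0,"dz":-0.1,"wx":0,"wy":0,"wz":0},{"dx":0,"dy":0,"dz":-0.179,"wx":0,"wy":0,"wz":0},{"dx":0,"dy":0,"dz":-0.179,"wx":0,"wy":0,"wz":0},{"dx":0,"dy":0,"dz":-0.179,"wx":0,"wy":0,"wz":0},{"dx":0,"dy":0,"dz":-0.179,"wx":0,"wy":0,"wz":0},{"dx":0,"dy":0,"dz":-0.179,"wx":0,"wy":0,"wz":0}], "gripper": 1}}

```text
time_s: 23.5
tcp_pos: [0.635, 0.0869, 0.1988]
ee_rot: [[1.0, -0.015, -0.002], [-0.015, -1.0, 0.001], [-0.002, -0.001, -1.0]]
wrist_force: [-0.2, -0.9, -0.1]
gripper_width: 0.999
```

```bash
python3 - <<'E'
from pl import *
commit([0,0,0])
im=cap('wrist','w15');crop(im,270,110,370,330,3,'w15b')
for p in [(319,123),(316,314)]: print(p,at('wrist',*p,.043,'w15'))
E
```

```text
cmd [0.6365 0.087  0.2   ] meas [0.635  0.0869 0.1988] dR [ 0.0275 -0.1581  0.1757] t 23.5 F [-0.1974 -0.8681 -0.0562] g 0.9986596099514423 j [ 22.  25.   1.  -0. -67.  67.]
(319, 123) [0.7249 0.0841 0.043 ]
(316, 314) [0.5496 0.0892 0.043 ]
```

View pics/w15.png

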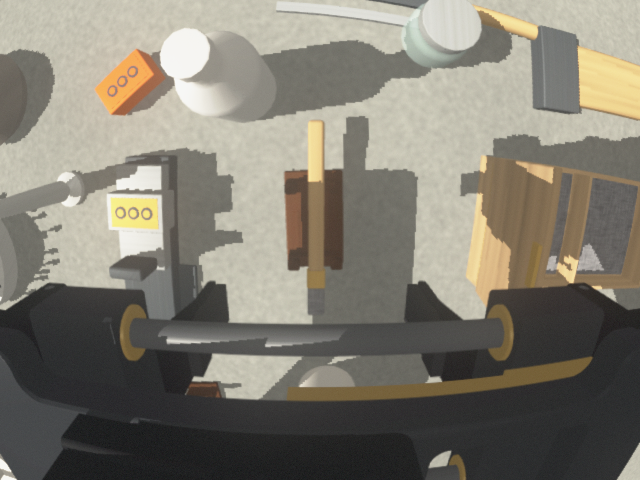

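View pics/w15b.png

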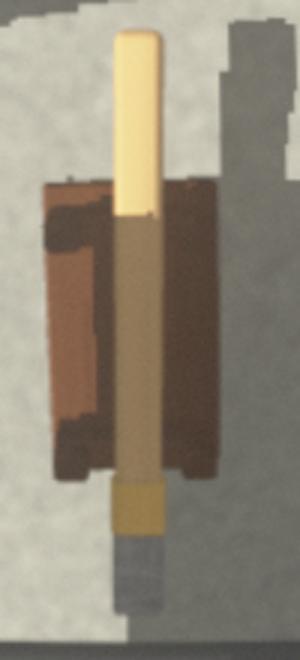

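```bash
python3 - <<'E'
from pl import *
for p in [(187,568),(333,580),(255,640),(102,625)]: print(at('wrist',90+p[0]/5,140+p[1]/5,.08,'w2'))
im=cv2.imread('pics/w15.png');crop(im,90,190,210,300,6,'w15v')
plan([.603,.251,.15],Rdown(-2.5))
E
```

```text
[0.6209 0.2532 0.08  ]
[0.619  0.2242 0.08  ]
[0.6078 0.2413 0.08  ]
[0.6099 0.2735 0.08  ]
d [-0.0355 -0.1636  0.05  ] w [-0.01 -0.02  1.8 ] rows>= 4
```

View pics/w15v.png

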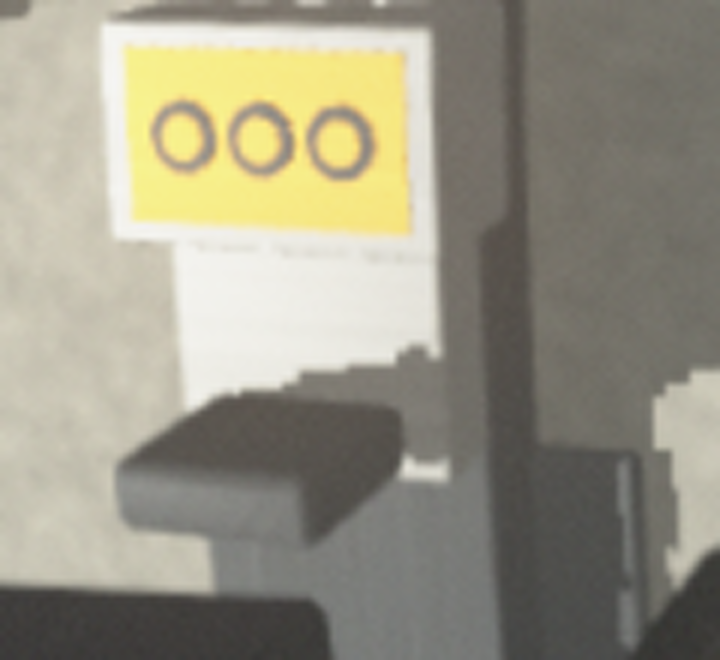

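```bash
python3 - <<'E'
from pl import *
q=[at('wrist',90+p[0]/6,190+p[1]/6,.08,'w15') for p in [(118,465),(305,475),(305,545),(120,525)]]
print(q,np.mean(q,0))
q=[at('wrist',90+p[0]/6,190+p[1]/6,.054,'w15') for p in [(102,22),(433,28),(436,252),(115,240)]]
print(q,np.mean(q,0))
E
```

```text
[array([0.6102, 0.274 , 0.08  ]), array([0.6089, 0.241 , 0.08  ]), array([0.598, 0.243, 0.08 ]), array([0.6006, 0.2757, 0.08  ])] [0.6044 0.2584 0.08  ]
[array([0.6737, 0.282 , 0.054 ]), array([0.6694, 0.2233, 0.054 ]), array([0.6354, 0.2266, 0.054 ]), array([0.6388, 0.2847, 0.054 ])] [0.6543 0.2541 0.054 ]
```

```bash
python3 - <<'E'
from pl import *
plan([.604,.256,.16],Rdown(-3))
plan([.604,.256,.054],Rdown(-3))
E
```

```text
d [-0.0346 -0.1686  0.04  ] w [-0.01 -0.02  2.3 ] rows>= 4
d [-0.0346 -0.1686  0.146 ] w [-0.01 -0.02  2.3 ] rows>= 5
```

Call:
{"fn": "drive_tool", "kwargs": {"deltas": [{"dx":-0.0346,"dy":-0.1686,"dz":0.04,"wx":0,"wy":0,"wz":2.3},{"dx":-0.0346,"dy":-0.1686,"dz":0.04,"wx":0,"wy":0,"wz":2.3},{"dx":-0.0346,"dy":-0.1686,"dz":0.04,"wx":0,"wy":0,"wz":2.3},{"dx":-0.0346,"dy":-0.1686,"dz":0.04,"wx":0,"wy":0,"wz":2.3},{"dx":-0.0346,"dy":-0.1686,"dz":0.04,"wx":0,"wy":0,"wz":2.3},{"dx":-0.0346,"dy":-0.1686,"dz":0.04,"wx":0,"wy":0,"wz":2.3},{"dx":-0.0346,"dy":-0.1686,"dz":0.04,"wx":0,"wy":0,"wz":2.3},{"dx":-0.0346,"dy":-0.1686,"dz":0.04,"wx":0,"wy":0,"wz":2.3},{"dx":-0.0346,"dy":-0.1686,"dz":0.04,"wx":0,"wy":0,"wz":2.3}]}}

```text
time_s: 24.45
tcp_pos: [0.6044, 0.2552, 0.161]
ee_rot: [[0.998, -0.057, 0.001], [-0.057, -0.998, 0.001], [0.001, -0.002, -1.0]]
wrist_force: [-1.2, 0.2, 0.4]
gripper_width: 1.0
```

```bash
python3 - <<'E'
from pl import *
commit([-.0346,-.1686,.04],[0,0,2.3])
im=cap('wrist','w16');im=cap('top','t16');crop(im,190,190,310,280,6,'t16c')
im=cap('scene','s16');crop(im,300,250,460,370,5,'s16c')
E
```

```text
cmd [0.604 0.256 0.16 ] meas [0.6044 0.2552 0.161 ] dR [0.0791 0.042  0.2551] t 24.45 F [-1.156   0.1537  0.3828] g 0.999636108789227 j [ 37.  28.   0.  -0. -63.  50.]
```

View pics/w16.png

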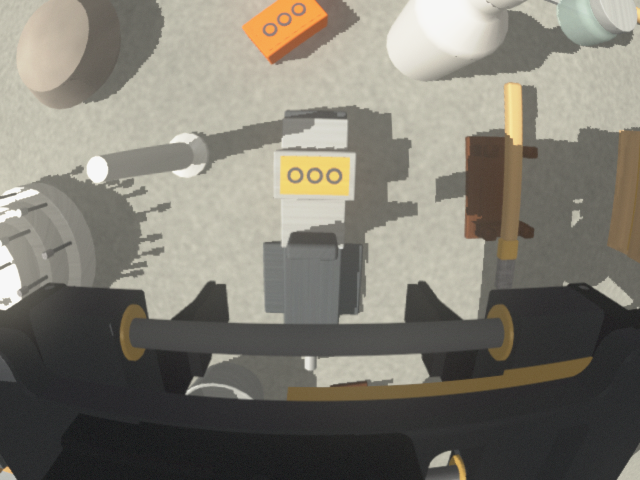

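View pics/s16c.png

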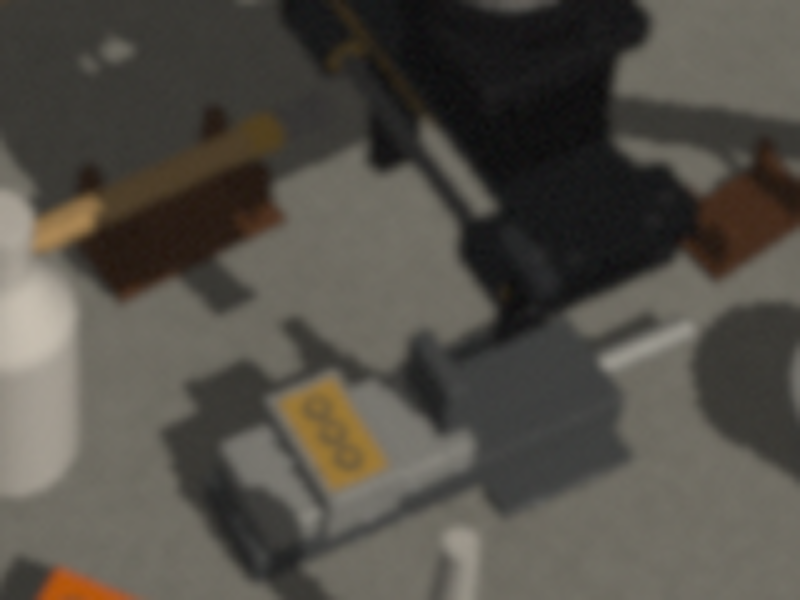

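Call:
{"fn": "drive_tool", "kwargs": {"deltas": [{"dx":0,"dy":0,"dz":0.04,"wx":0,"wy":0,"wz":0},{"dx":0,"dy":0,"dz":0.08,"wx":0,"wy":0,"wz":0},{"dx":0,"dy":0,"dz":0.095,"wx":0,"wy":0,"wz":0},{"dx":0,"dy":0,"dz":0.103,"wx":0,"wy":0,"wz":0},{"dx":0,"dy":0,"dz":0.103,"wx":0,"wy":0,"wz":0},{"dx":0,"dy":0,"dz":0.103,"wx":0,"wy":0,"wz":0},{"dx":0,"dy":0,"dz":0.103,"wx":0,"wy":0,"wz":0},{"dx":0,"dy":0,"dz":0.103,"wx":0,"wy":0,"wz":0}]}}

```text
time_s: 25.4
tcp_pos: [0.6047, 0.2569, 0.0591]
ee_rot: [[0.998, -0.055, 0.003], [-0.055, -0.998, 0.003], [0.003, -0.003, -1.0]]
wrist_force: [-0.5, -0.1, 0.6]
gripper_width: 1.0
```

Call:
{"fn": "drive_tool", "kwargs": {"deltas": [{"dx":0,"dy":0,"dz":0,"wx":0,"wy":0,"wz":0},{"dx":0,"dy":0,"dz":0,"wx":0,"wy":0,"wz":0},{"dx":0,"dy":0,"dz":0,"wx":0,"wy":0,"wz":0},{"dx":0,"dy":0,"dz":0,"wx":0,"wy":0,"wz":0},{"dx":0,"dy":0,"dz":0,"wx":0,"wy":0,"wz":0},{"dx":0,"dy":0,"dz":0,"wx":0,"wy":0,"wz":0},{"dx":0,"dy":0,"dz":0,"wx":0,"wy":0,"wz":0},{"dx":0,"dy":0,"dz":0,"wx":0,"wy":0,"wz":0}], "gripper": 0}}

```text
time_s: 26.2
tcp_pos: [0.6043, 0.2584, 0.0577]
ee_rot: [[0.998, -0.055, 0.002], [-0.055, -0.998, 0.005], [0.002, -0.005, -1.0]]
wrist_force: [-0.8, 4.8, -1.5]
gripper_width: 0.407
```

```bash
python3 - <<'E'
from pl import *
commit([0,0,.103])
im=cap('wrist','w17')
E
```

```text
cmd [0.604 0.256 0.057] meas [0.6043 0.2584 0.0577] dR [0.2571 0.1014 0.1611] t 26.2 F [-0.7783  4.8451 -1.5141] g 0.4068272683218943 j [ 37.  33.  -6.  -0. -50.  50.]
```

View pics/w17.png

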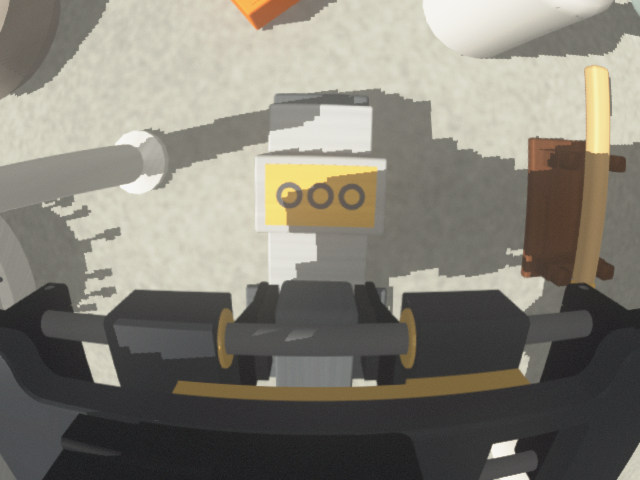

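Call:
{"fn": "drive_tool", "kwargs": {"deltas": [{"dx":-0.006,"dy":-0.002,"dz":0,"wx":0,"wy":0,"wz":0},{"dx":-0.014,"dy":-0.002,"dz":0,"wx":0,"wy":0,"wz":0},{"dx":-0.022,"dy":-0.002,"dz":0,"wx":0,"wy":0,"wz":0},{"dx":-0.03,"dy":-0.002,"dz":0,"wx":0,"wy":0,"wz":0},{"dx":-0.036,"dy":-0.002,"dz":0,"wx":0,"wy":0,"wz":0},{"dx":-0.042,"dy":-0.002,"dz":0,"wx":0,"wy":0,"wz":0},{"dx":-0.042,"dy":-0.002,"dz":0,"wx":0,"wy":0,"wz":0},{"dx":-0.042,"dy":-0.002,"dz":0,"wx":0,"wy":0,"wz":0},{"dx":-0.042,"dy":-0.002,"dz":0,"wx":0,"wy":0,"wz":0}]}}

```text
time_s: 27.15
tcp_pos: [0.5627, 0.2617, 0.0576]
ee_rot: [[0.998, -0.055, 0.002], [-0.055, -0.998, 0.003], [0.002, -0.003, -1.0]]
wrist_force: [3.2, 4.9, -4.3]
gripper_width: 0.41
```

```bash
python3 - <<'E'
from pl import *
commit([-.042,-.002,0])
im=cap('wrist','w18')
E
```

```text
cmd [0.5622 0.2602 0.057 ] meas [0.5627 0.2617 0.0576] dR [0.159  0.0814 0.1567] t 27.15 F [ 3.1568  4.9254 -4.3404] g 0.4095533257175124 j [ 40.  30. -12.  -0. -48.  47.]
```

View pics/w18.png

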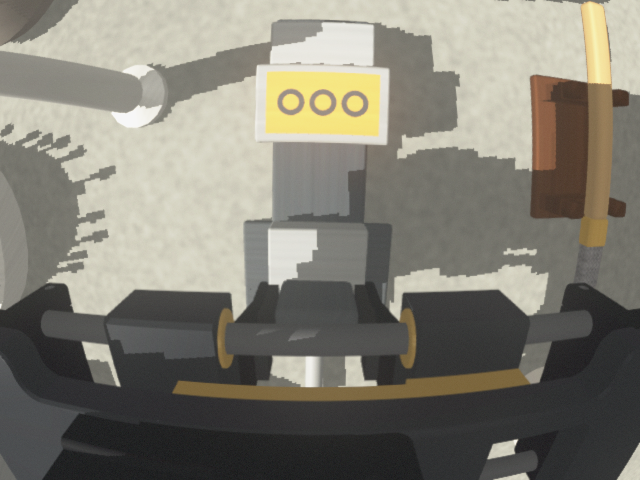

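Call:
{"fn": "drive_tool", "kwargs": {"deltas": [{"dx":0,"dy":0,"dz":0,"wx":0,"wy":0,"wz":0},{"dx":0,"dy":0,"dz":0,"wx":0,"wy":0,"wz":0},{"dx":0,"dy":0,"dz":0,"wx":0,"wy":0,"wz":0},{"dx":0,"dy":0,"dz":0,"wx":0,"wy":0,"wz":0},{"dx":0,"dy":0,"dz":0,"wx":0,"wy":0,"wz":0},{"dx":0,"dy":0,"dz":-0.04,"wx":0,"wy":0,"wz":0},{"dx":0,"dy":0,"dz":-0.08,"wx":0,"wy":0,"wz":0},{"dx":0,"dy":0,"dz":-0.08,"wx":0,"wy":0,"wz":0},{"dx":0,"dy":0,"dz":-0.08,"wx":0,"wy":0,"wz":0},{"dx":0,"dy":0,"dz":-0.08,"wx":0,"wy":0,"wz":0}], "gripper": 1}}

```text
time_s: 28.2
tcp_pos: [0.5613, 0.2601, 0.1367]
ee_rot: [[0.998, -0.056, -0.001], [-0.056, -0.998, 0.0], [-0.001, -0.0, -1.0]]
wrist_force: [0.6, -0.0, -0.6]
gripper_width: 0.997
```

```bash
python3 - <<'E'
from pl import *
commit([0,0,-.08])
im=cap('wrist','w19')
q=[at('wrist',*p,.054,'w18') for p in [(256,66),(387,68),(388,143),(256,141)]];print(q,np.mean(q,0))
crop(im,250,100,390,300,4,'w19c')
E
```

```text
cmd [0.5621 0.2602 0.137 ] meas [0.5613 0.2601 0.1367] dR [ 0.0003 -0.0906  0.1839] t 28.2 F [ 0.5976 -0.011  -0.551 ] g 0.996742069901826 j [ 40.  25.  -7.  -0. -57.  47.]
[array([0.6735, 0.2829, 0.054 ]), array([0.6696, 0.2248, 0.054 ]), array([0.6352, 0.2261, 0.054 ]), array([0.6392, 0.2849, 0.054 ])] [0.6544 0.2546 0.054 ]
```

View pics/w19.png

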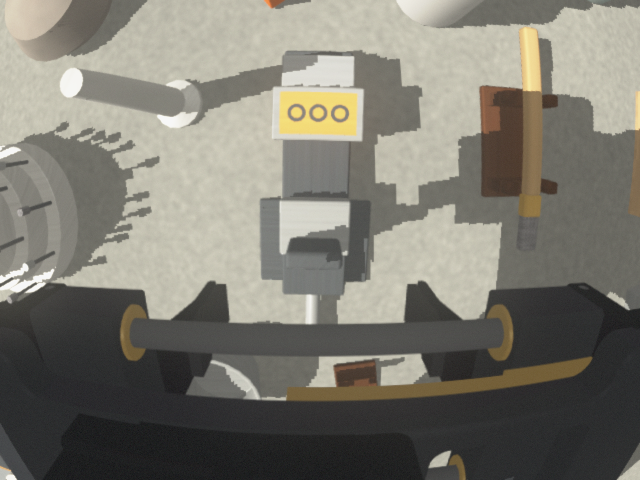

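View pics/w19c.png

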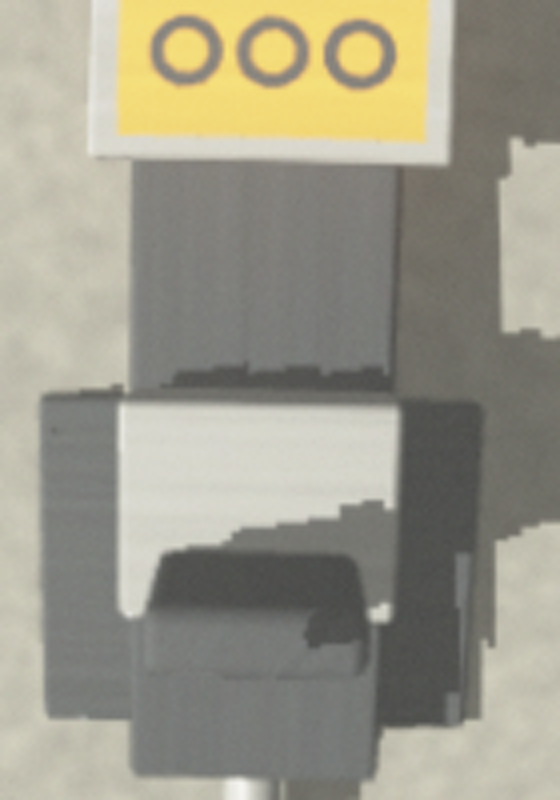

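```bash
python3 - <<'E'
from pl import *
plan([.6545,.254,.137],Rdown(-3.4))
E
```

```text
d [0.0926 0.0013 0.    ] w [-0.01 -0.02  0.4 ] rows>= 2
```

Call:
{"fn": "drive_tool", "kwargs": {"deltas": [{"dx":0.0926,"dy":0.0013,"dz":0,"wx":0,"wy":0,"wz":0.4},{"dx":0.0926,"dy":0.0013,"dz":0,"wx":0,"wy":0,"wz":0.4},{"dx":0.0926,"dy":0.0013,"dz":0,"wx":0,"wy":0,"wz":0.4},{"dx":0.0926,"dy":0.0013,"dz":0.01,"wx":0,"wy":0,"wz":0.4},{"dx":0.0926,"dy":0.0013,"dz":0.04,"wx":0,"wy":0,"wz":0.4},{"dx":0.0926,"dy":0.0013,"dz":0.07,"wx":0,"wy":0,"wz":0.4},{"dx":0.0926,"dy":0.0013,"dz":0.09,"wx":0,"wy":0,"wz":0.4},{"dx":0.0926,"dy":0.0013,"dz":0.1,"wx":0,"wy":0,"wz":0.4},{"dx":0.0926,"dy":0.0013,"dz":0.109,"wx":0,"wy":0,"wz":0.4},{"dx":0.0926,"dy":0.0013,"dz":0.109,"wx":0,"wy":0,"wz":0.4},{"dx":0.0926,"dy":0.0013,"dz":0.109,"wx":0,"wy":0,"wz":0.4},{"dx":0.0926,"dy":0.0013,"dz":0.109,"wx":0,"wy":0,"wz":0.4}]}}

```text
time_s: 29.45
tcp_pos: [0.6553, 0.2549, 0.0302]
ee_rot: [[0.998, -0.062, 0.003], [-0.062, -0.998, 0.002], [0.003, -0.003, -1.0]]
wrist_force: [-0.8, 0.2, 0.7]
gripper_width: 1.001
```

```bash
python3 - <<'E'
from pl import *
commit([.0926,.0013,.109],[0,0,.4])
im=cap('wrist','w20')
E
```

```text
cmd [0.6546 0.254  0.028 ] meas [0.6553 0.2549 0.0302] dR [0.1429 0.1411 0.1442] t 29.45 F [-0.8266  0.1638  0.6713] g 1.0010789199602497 j [ 34.  39.   0.  -0. -51.  52.]
```

View pics/w20.png

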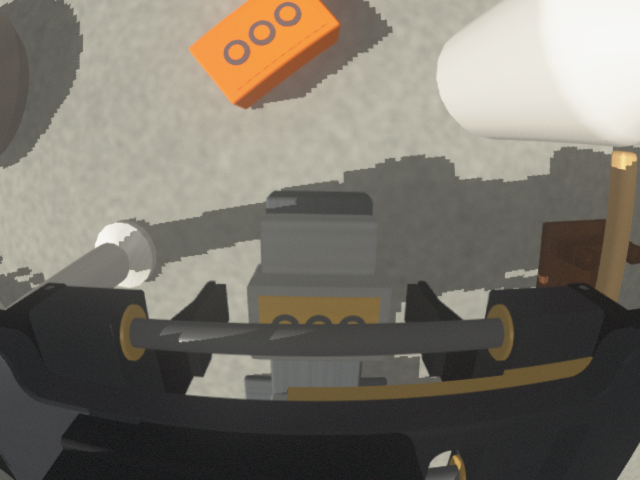

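Call:
{"fn": "drive_tool", "kwargs": {"deltas": [{"dx":0,"dy":0,"dz":0,"wx":0,"wy":0,"wz":0},{"dx":0,"dy":0,"dz":0,"wx":0,"wy":0,"wz":0},{"dx":0,"dy":0,"dz":0,"wx":0,"wy":0,"wz":0},{"dx":0,"dy":0,"dz":0,"wx":0,"wy":0,"wz":0},{"dx":0,"dy":0,"dz":0,"wx":0,"wy":0,"wz":0},{"dx":0,"dy":0,"dz":0,"wx":0,"wy":0,"wz":0},{"dx":0,"dy":0,"dz":-0.01,"wx":0,"wy":0,"wz":0},{"dx":0,"dy":0,"dz":-0.03,"wx":0,"wy":0,"wz":0},{"dx":0,"dy":0,"dz":-0.06,"wx":0,"wy":0,"wz":0},{"dx":0,"dy":0,"dz":-0.1,"wx":0,"wy":0,"wz":0},{"dx":0,"dy":0,"dz":-0.15,"wx":0,"wy":0,"wz":0},{"dx":0,"dy":0,"dz":-0.19,"wx":0,"wy":0,"wz":0},{"dx":0,"dy":0,"dz":-0.19,"wx":0,"wy":0,"wz":0},{"dx":0,"dy":0,"dz":-0.19,"wx":0,"wy":0,"wz":0},{"dx":0,"dy":0,"dz":-0.19,"wx":0,"wy":0,"wz":0}], "gripper": 0}}

```text
time_s: 31.0
tcp_pos: [0.6528, 0.2536, 0.2158]
ee_rot: [[0.998, -0.063, -0.005], [-0.063, -0.998, -0.001], [-0.005, 0.001, -1.0]]
wrist_force: [0.9, -0.1, -4.1]
gripper_width: 0.689
```

```bash
python3 - <<'E'
from pl import *
commit([0,0,-.19])
im=cap('wrist','w21');im=cap('scene','s21');crop(im,200,120,440,300,3,'s21c')
im=cap('top','t21');crop(im,330,180,490,340,5,'t21c')
E
```

```text
cmd [0.6545 0.254  0.218 ] meas [0.6528 0.2536 0.2158] dR [-0.0601 -0.2865  0.186 ] t 31.0 F [ 0.9367 -0.1177 -4.0622] g 0.6890230687320421 j [ 34.  30.  12.  -0. -73.  52.]
```

View pics/w21.png

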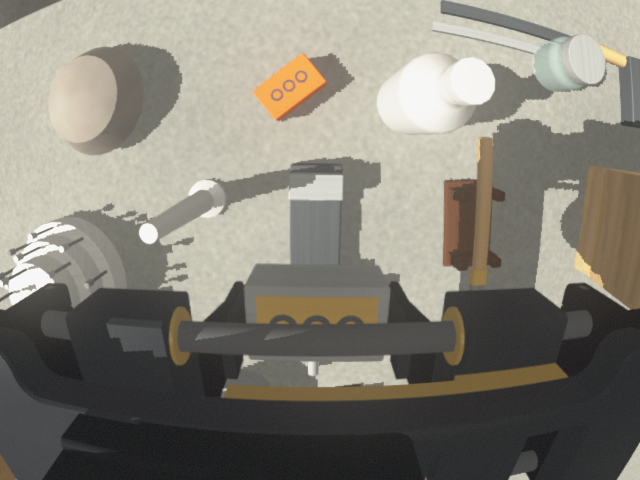

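View pics/s21c.png

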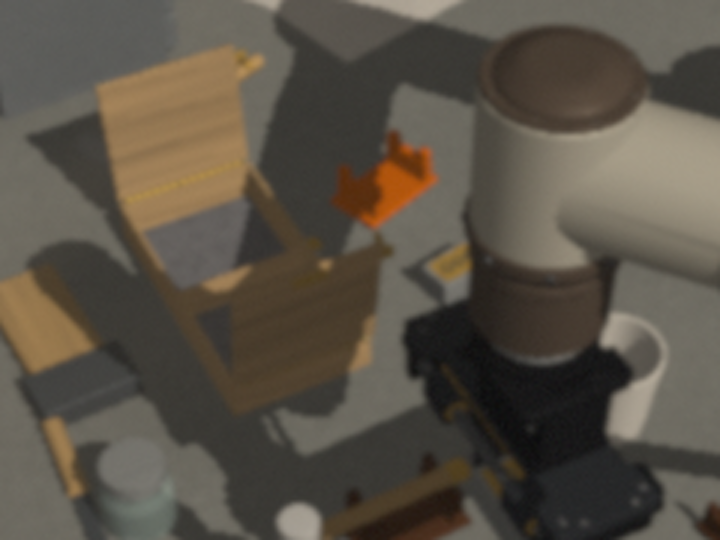

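View pics/t21c.png

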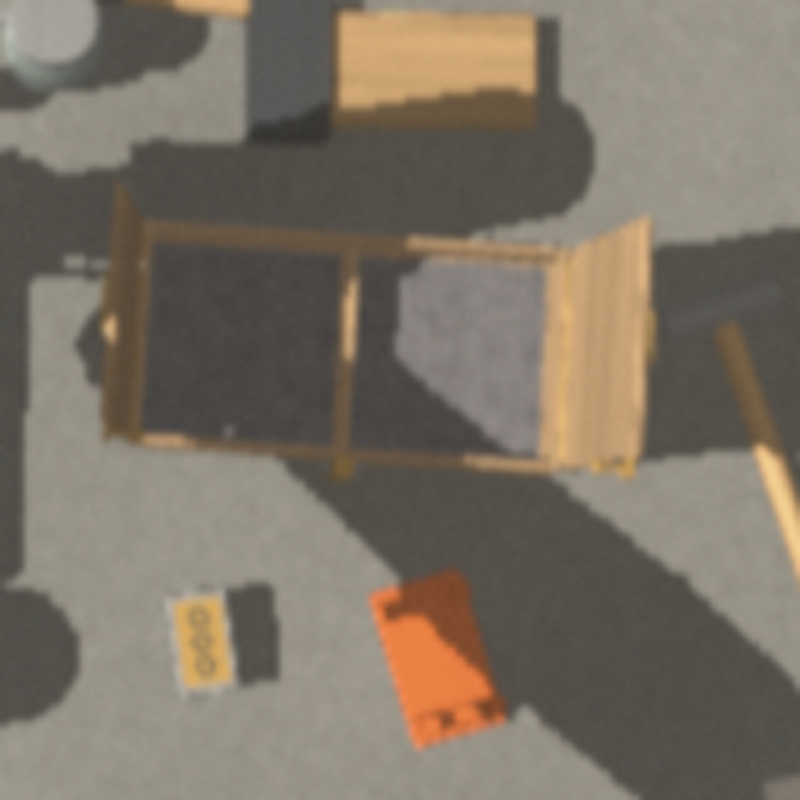

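```bash
python3 - <<'E'
from pl import *
plan([.63,-.143,.225],Rdown(-92.8))
E
```

```text
d [-0.0009  0.3978 -0.007 ] w [-0.03 -0.01 89.4 ] rows>= 11
```

Call:
{"fn": "drive_tool", "kwargs": {"deltas": [{"dx":-0.0009,"dy":0.3978,"dz":-0.007,"wx":0,"wy":0,"wz":89.4},{"dx":-0.0009,"dy":0.3978,"dz":-0.007,"wx":0,"wy":0,"wz":89.4},{"dx":-0.0009,"dy":0.3978,"dz":-0.007,"wx":0,"wy":0,"wz":89.4},{"dx":-0.0009,"dy":0.3978,"dz":-0.007,"wx":0,"wy":0,"wz":89.4},{"dx":-0.0009,"dy":0.3978,"dz":-0.007,"wx":0,"wy":0,"wz":89.4},{"dx":-0.0009,"dy":0.3978,"dz":-0.007,"wx":0,"wy":0,"wz":89.4},{"dx":-0.0009,"dy":0.3978,"dz":-0.007,"wx":0,"wy":0,"wz":89.4},{"dx":-0.0009,"dy":0.3978,"dz":-0.007,"wx":0,"wy":0,"wz":89.4},{"dx":-0.0009,"dy":0.3978,"dz":-0.007,"wx":0,"wy":0,"wz":89.4},{"dx":-0.0009,"dy":0.3978,"dz":-0.007,"wx":0,"wy":0,"wz":89.4},{"dx":-0.0009,"dy":0.3978,"dz":-0.007,"wx":0,"wy":0,"wz":89.4},{"dx":-0.0009,"dy":0.3978,"dz":-0.007,"wx":0,"wy":0,"wz":89.4},{"dx":-0.0009,"dy":0.3978,"dz":-0.007,"wx":0,"wy":0,"wz":89.4},{"dx":-0.0009,"dy":0.3978,"dz":-0.007,"wx":0,"wy":0,"wz":89.4},{"dx":-0.0009,"dy":0.3978,"dz":-0.007,"wx":0,"wy":0,"wz":89.4},{"dx":-0.0009,"dy":0.3978,"dz":-0.007,"wx":0,"wy":0,"wz":89.4}]}}

```text
time_s: 32.75
tcp_pos: [0.6289, -0.1427, 0.2252]
ee_rot: [[-0.051, -0.999, 0.001], [-0.999, 0.051, 0.001], [-0.001, -0.001, -1.0]]
wrist_force: [0.7, 0.1, -4.0]
gripper_width: 0.688
```

```bash
python3 - <<'E'
from pl import *
commit([-.0009,.3978,-.007],[0,0,89.4])
im=cap('wrist','w22');im=cap('top','t22');crop(im,330,180,490,340,5,'t22c')
im=cap('scene','s22');crop(im,200,80,440,300,3,'s22c')
E
```

```text
cmd [ 0.63  -0.143  0.225] meas [ 0.6289 -0.1427  0.2252] dR [ 0.0201 -0.0666  0.1268] t 32.75 F [ 0.6704  0.141  -4.0079] g 0.6875554256663129 j [  2.  24.   4.  -0. -70.  -4.]
```

View pics/w22.png

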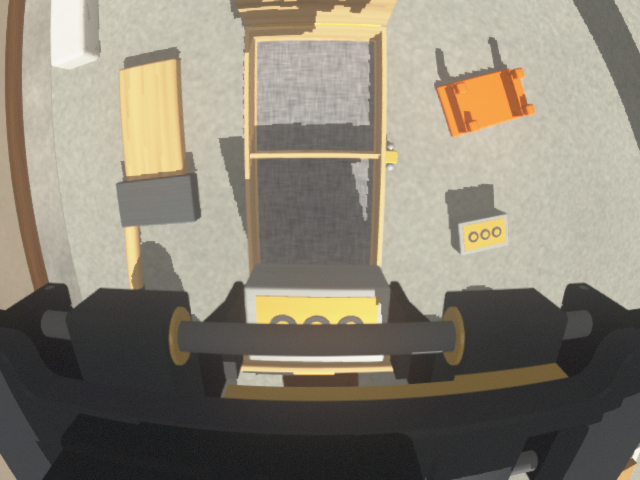

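View pics/t22c.png

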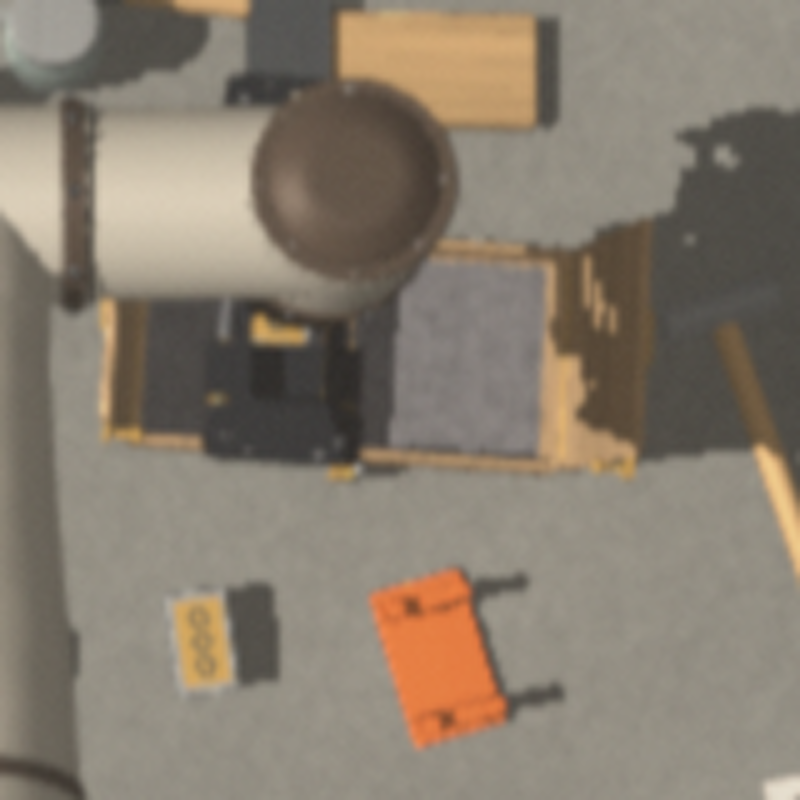

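View pics/s22c.png

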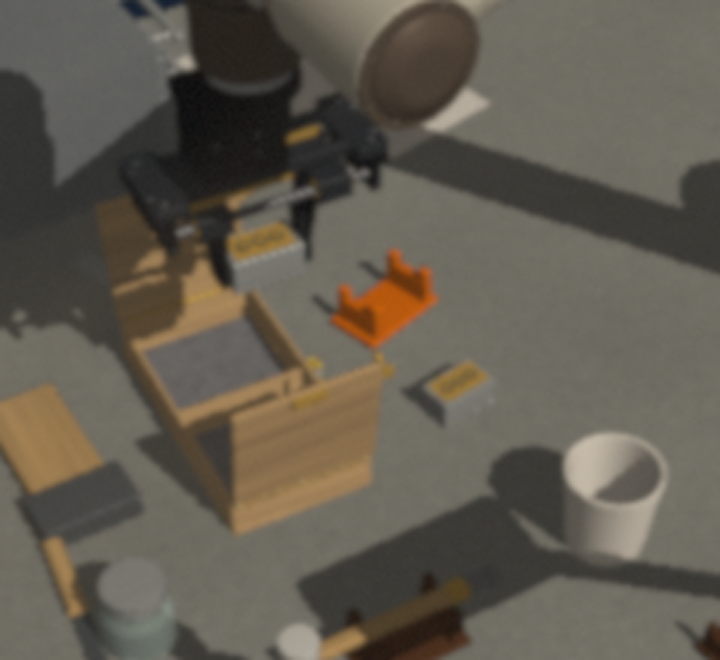

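```bash
python3 - <<'E'
from pl import *
im=cv2.imread('pics/w22.png');crop(im,230,0,410,290,3,'w22c')
for n,p in dict(midL=(249,155.5),midR=(384,156.5),RL=(250,37),RR=(387,35),frontlow=(381,265),backlow=(250,262)).items(): print(n,at('wrist',*p,.04,'w22'))
im=cv2.imread('pics/top0.png')
t=lambda x,y:at('top',x/5+330,y/5+180,.04)
print([t(*p) for p in [(350,240),(340,460),(135,438),(148,230),(553,468),(568,248)]])
E
```

```text
midL [ 0.6882 -0.2077  0.04  ]
midR [ 0.5618 -0.2004  0.04  ]
RL [ 0.6811 -0.3221  0.04  ]
RR [ 0.5533 -0.3179  0.04  ]
frontlow [ 0.566  -0.0932  0.04  ]
backlow [ 0.6966 -0.103   0.04  ]
[array([ 0.6894, -0.2061,  0.04  ]), array([ 0.5582, -0.2002,  0.04  ]), array([ 0.5695, -0.0794,  0.04  ]), array([ 0.6939, -0.086 ,  0.04  ]), array([ 0.5552, -0.3252,  0.04  ]), array([ 0.6862, -0.3352,  0.04  ])]
```

View pics/w22c.png

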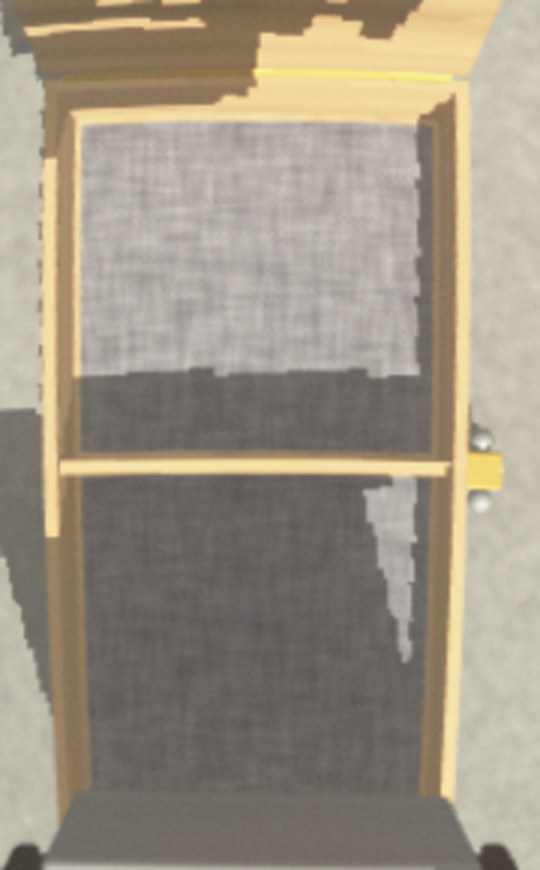

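```bash
python3 - <<'E'
from pl import *
plan([.6275,-.142,.009],Rdown(-93))
E
```

```text
d [-0.0009  0.0027  0.216 ] w [-0.02  0.01  0.2 ] rows>= 5
```

Call:
{"fn": "drive_tool", "kwargs": {"deltas": [{"dx":-0.0009,"dy":0.0027,"dz":0.04,"wx":0,"wy":0,"wz":0.2},{"dx":-0.0009,"dy":0.0027,"dz":0.08,"wx":0,"wy":0,"wz":0.2},{"dx":-0.0009,"dy":0.0027,"dz":0.12,"wx":0,"wy":0,"wz":0.2},{"dx":-0.0009,"dy":0.0027,"dz":0.15,"wx":0,"wy":0,"wz":0.2},{"dx":-0.0009,"dy":0.0027,"dz":0.17,"wx":0,"wy":0,"wz":0.2},{"dx":-0.0009,"dy":0.0027,"dz":0.185,"wx":0,"wy":0,"wz":0.2},{"dx":-0.0009,"dy":0.0027,"dz":0.197,"wx":0,"wy":0,"wz":0.2},{"dx":-0.0009,"dy":0.0027,"dz":0.206,"wx":0,"wy":0,"wz":0.2},{"dx":-0.0009,"dy":0.0027,"dz":0.212,"wx":0,"wy":0,"wz":0.2},{"dx":-0.0009,"dy":0.0027,"dz":0.214,"wx":0,"wy":0,"wz":0.2},{"dx":-0.0009,"dy":0.0027,"dz":0.214,"wx":0,"wy":0,"wz":0.2},{"dx":-0.0009,"dy":0.0027,"dz":0.214,"wx":0,"wy":0,"wz":0.2}]}}

```text
time_s: 34.1
tcp_pos: [0.627, -0.1416, 0.012]
ee_rot: [[-0.055, -0.998, 0.002], [-0.998, 0.055, 0.001], [-0.001, -0.002, -1.0]]
wrist_force: [1.2, 0.1, -4.4]
gripper_width: 0.69
```

```bash
python3 - <<'E'
from pl import *
commit([-.0009,.0027,.214],[0,0,.2])
im=cap('wrist','w23')
E
```

```text
cmd [ 0.6275 -0.142   0.011 ] meas [ 0.627  -0.1416  0.012 ] dR [ 0.1108 -0.0636  0.1494] t 34.1 F [ 1.1702  0.0752 -4.3792] g 0.6895257632193155 j [  2.  35. -10.  -0. -44.  -5.]
```

View pics/w23.png

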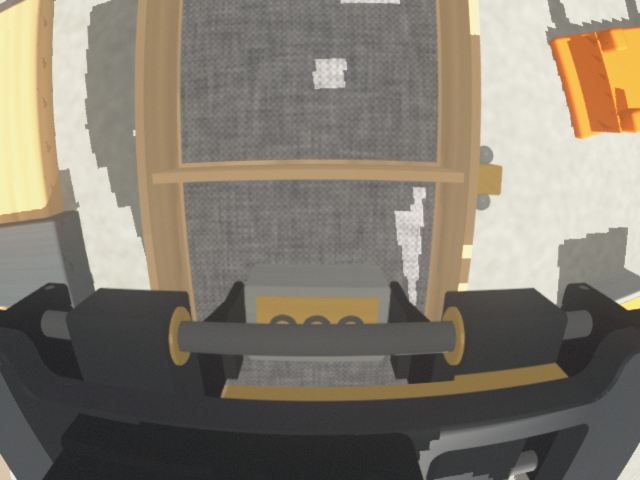

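Call:
{"fn": "drive_tool", "kwargs": {"deltas": [{"dx":0,"dy":0,"dz":0.001,"wx":0,"wy":0,"wz":0},{"dx":0,"dy":0,"dz":0.0025,"wx":0,"wy":0,"wz":0},{"dx":0,"dy":0,"dz":0.0025,"wx":0,"wy":0,"wz":0},{"dx":0,"dy":0,"dz":0.0025,"wx":0,"wy":0,"wz":0}]}}

```text
time_s: 34.55
tcp_pos: [0.6266, -0.1415, 0.0088]
ee_rot: [[-0.055, -0.998, 0.001], [-0.998, 0.055, 0.001], [-0.001, -0.001, -1.0]]
wrist_force: [0.0, 0.0, -3.2]
gripper_width: 0.69
```

Just about touching; release with a partial opening and rise.

Call:
{"fn": "drive_tool", "kwargs": {"deltas": [{"dx":0,"dy":0,"dz":0,"wx":0,"wy":0,"wz":0},{"dx":0,"dy":0,"dz":0,"wx":0,"wy":0,"wz":0},{"dx":0,"dy":0,"dz":0,"wx":0,"wy":0,"wz":0},{"dx":0,"dy":0,"dz":0,"wx":0,"wy":0,"wz":0},{"dx":0,"dy":0,"dz":0,"wx":0,"wy":0,"wz":0},{"dx":0,"dy":0,"dz":-0.03,"wx":0,"wy":0,"wz":0},{"dx":0,"dy":0,"dz":-0.07,"wx":0,"wy":0,"wz":0},{"dx":0,"dy":0,"dz":-0.12,"wx":0,"wy":0,"wz":0},{"dx":0,"dy":0,"dz":-0.17,"wx":0,"wy":0,"wz":0},{"dx":0,"dy":0,"dz":-0.2,"wx":0,"wy":0,"wz":0},{"dx":0,"dy":0,"dz":-0.2,"wx":0,"wy":0,"wz":0},{"dx":0,"dy":0,"dz":-0.2,"wx":0,"wy":0,"wz":0},{"dx":0,"dy":0,"dz":-0.2,"wx":0,"wy":0,"wz":0}], "gripper": 0.8}}

```text
time_s: 35.85
tcp_pos: [0.6253, -0.1416, 0.207]
ee_rot: [[-0.055, -0.998, -0.002], [-0.998, 0.055, 0.002], [-0.002, 0.002, -1.0]]
wrist_force: [-0.1, -0.6, -0.7]
gripper_width: 0.801
```

```bash
python3 - <<'E'
from pl import *
commit([0,0,.0025]);commit([0,0,-.2])
im=cap('wrist','w24');im=cap('top','t24');crop(im,330,180,490,340,5,'t24c')
t=lambda x,y:at('top',x/5+330,y/5+180,.03)
E
```

```text
cmd [ 0.6275 -0.142   0.0085] meas [ 0.6253 -0.1416  0.207 ] dR [-0.1593 -0.0887  0.1758] t 35.85 F [-0.143  -0.6132 -0.7282] g 0.8013218022233355 j [  2.  24.   2.  -0. -68.  -5.]
cmd [ 0.6274 -0.142   0.2085] meas [ 0.6253 -0.1416  0.207 ] dR [-0.1593 -0.0887  0.1758] t 35.85 F [-0.143  -0.6132 -0.7282] g 0.8013218022233355 j [  2.  24.   2.  -0. -68.  -5.]
```

View pics/w24.png

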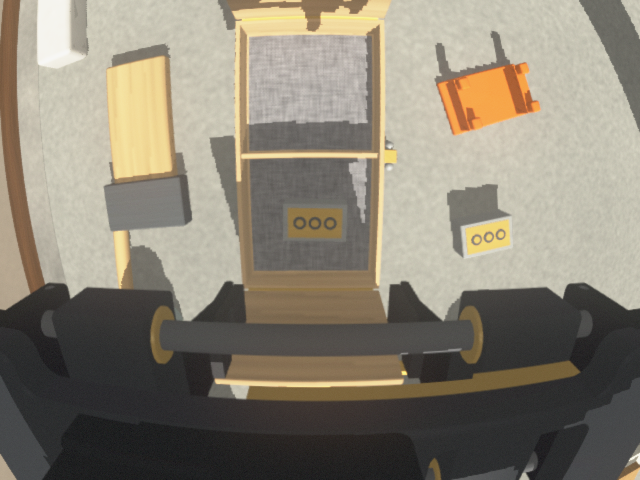

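View pics/t24c.png

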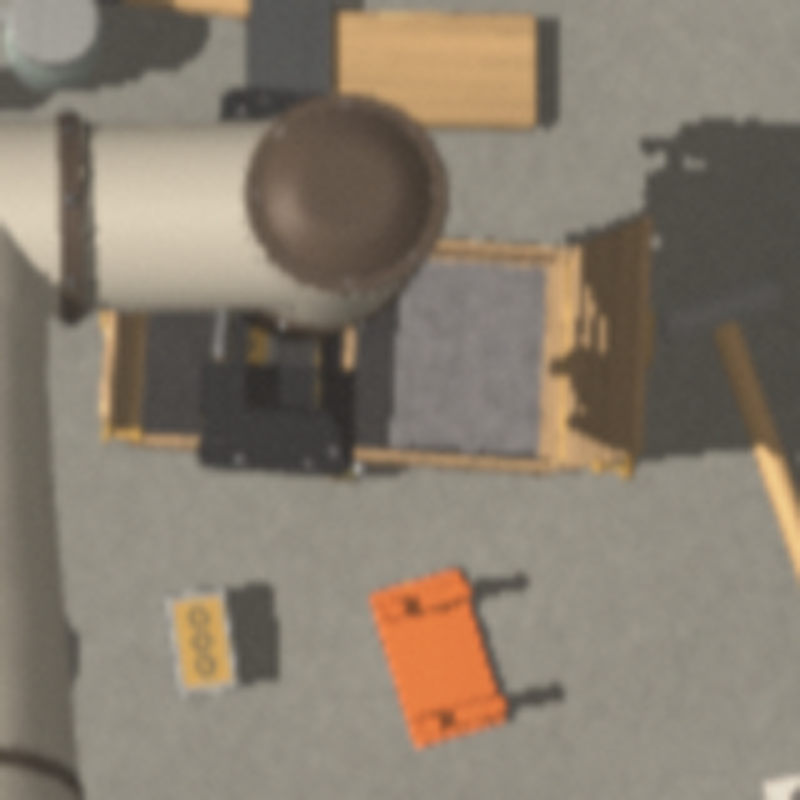

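```bash
python3 - <<'E'
from pl import *
t=lambda x,y:at('top',x/5+330,y/5+180,.03)
q=[t(*p) for p in [(168,597),(228,592),(238,687),(182,693)]];print(q,np.mean(q,0))
im=cv2.imread('pics/w24.png');crop(im,430,180,540,270,7,'w24d')
E
```

```text
[array([ 0.4764, -0.1001,  0.03  ]), array([ 0.4799, -0.1354,  0.03  ]), array([ 0.4243, -0.1416,  0.03  ]), array([ 0.4203, -0.1087,  0.03  ])] [ 0.4502 -0.1214  0.03  ]
```

View pics/w24d.png

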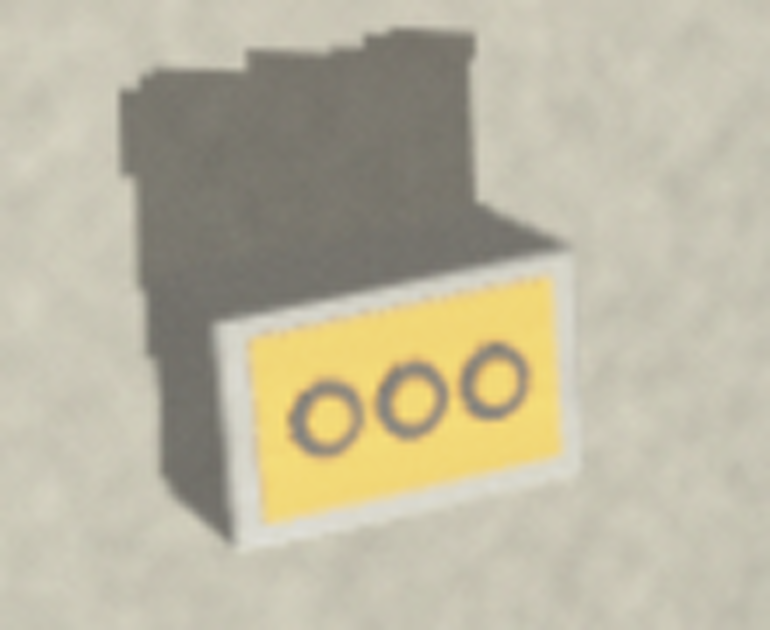

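```bash
python3 - <<'E'
from pl import *
q=np.array([at('wrist',430+x/7,180+y/7,.03,'w24') for x,y in [(213,322),(572,245),(580,472),(235,548)]]);print(q,q.mean(0))
d=(q[0]-q[1]+q[3]-q[2]);print(np.degrees(np.arctan2(d[1],d[0])))
plan([.451,-.121,.16],Rdown(-83.5))
E
```

```text
[[ 0.4821 -0.1301  0.03  ]
 [ 0.4232 -0.1394  0.03  ]
 [ 0.4186 -0.1043  0.03  ]
 [ 0.4766 -0.0962  0.03  ]] [ 0.4501 -0.1175  0.03  ]
8.491491791708006
d [-0.0117  0.1773  0.0484] w [-0.02  0.01 -9.5 ] rows>= 4
```

Call:
{"fn": "drive_tool", "kwargs": {"deltas": [{"dx":-0.0135,"dy":0.178,"dz":0.048,"wx":0,"wy":0,"wz":-11},{"dx":-0.0135,"dy":0.178,"dz":0.048,"wx":0,"wy":0,"wz":-11},{"dx":-0.0135,"dy":0.178,"dz":0.048,"wx":0,"wy":0,"wz":-11},{"dx":-0.0135,"dy":0.178,"dz":0.048,"wx":0,"wy":0,"wz":-11},{"dx":-0.0135,"dy":0.178,"dz":0.048,"wx":0,"wy":0,"wz":-11},{"dx":-0.0135,"dy":0.178,"dz":0.048,"wx":0,"wy":0,"wz":-11},{"dx":-0.0135,"dy":0.178,"dz":0.048,"wx":0,"wy":0,"wz":-11},{"dx":-0.0135,"dy":0.178,"dz":0.048,"wx":0,"wy":0,"wz":-11}], "gripper": 1}}

```text
time_s: 36.75
tcp_pos: [0.4507, -0.1185, 0.1606]
ee_rot: [[0.136, -0.991, 0.001], [-0.991, -0.136, 0.001], [-0.001, -0.002, -1.0]]
wrist_force: [-0.2, 0.2, 0.2]
gripper_width: 0.997
```

```bash
python3 - <<'E'
from pl import *
commit([-.0135,.178,.048],[0,0,-11])
im=cap('wrist','w25')
im=cap('top','t25');crop(im,330,180,490,340,5,'t25c')
im=cap('scene','s25');crop(im,200,80,440,300,3,'s25c')
E
```

```text
cmd [ 0.4504 -0.1192  0.1604] meas [ 0.4507 -0.1185  0.1606] dR [ 0.0612 -0.0511  0.1651] t 36.75 F [-0.2454  0.2433  0.2369] g 0.9974956614280162 j [  5.  10. -26.  -0. -54.   3.]
```

View pics/w25.png

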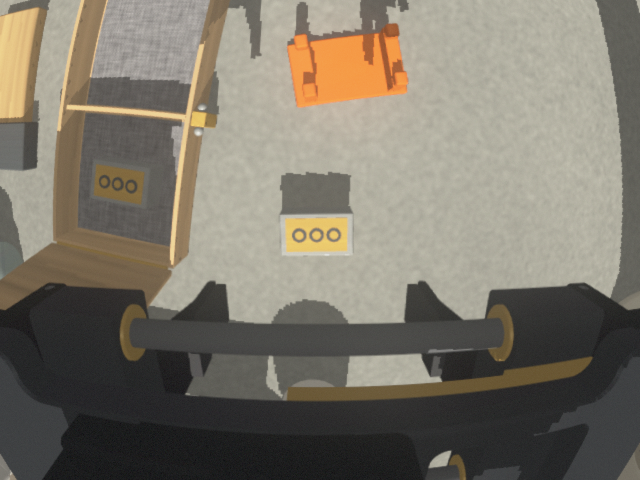

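View pics/s25c.png

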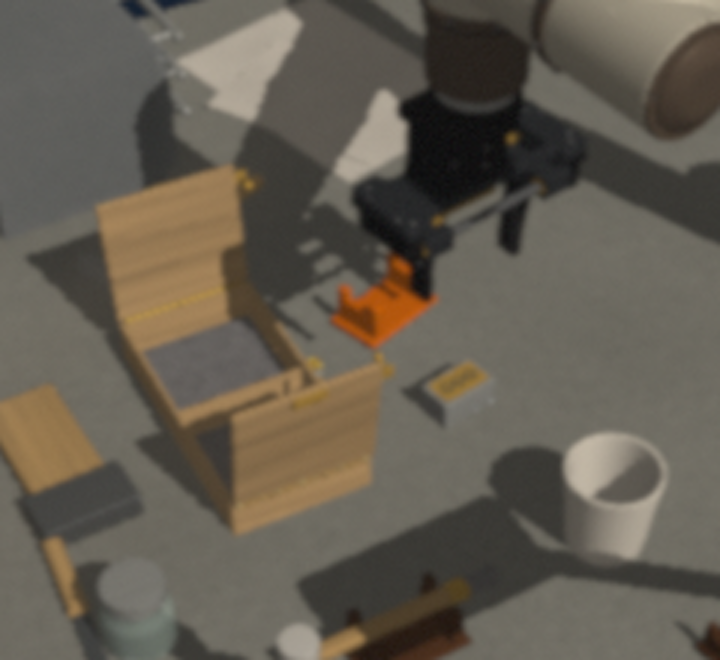

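View pics/t25.png

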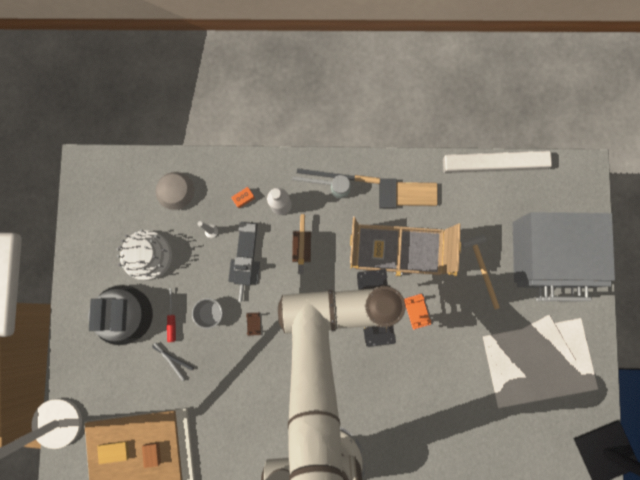

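```bash
python3 - <<'E'
from pl import *
q=np.array([at('wrist',x,y,.03,'w25') for x,y in [(280.5,214.5),(351.5,213.5),(352.5,255),(281,255.5)]]);print(q,q.mean(0))
d=(q[0]-q[1]+q[3]-q[2]);print(np.degrees(np.arctan2(d[1],d[0])))
c=q.mean(0);plan([c[0],c[1],.006],Rdown(-82))
E
```

```text
[[ 0.481  -0.1304  0.03  ]
 [ 0.4244 -0.1391  0.03  ]
 [ 0.4179 -0.1046  0.03  ]
 [ 0.4767 -0.096   0.03  ]] [ 0.45   -0.1175  0.03  ]
8.51676515671101
d [-0.0017  0.0002  0.1544] w [-0.03  0.    0.  ] rows>= 4
```

Call:
{"fn": "drive_tool", "kwargs": {"deltas": [{"dx":-0.001,"dy":0,"dz":0.04,"wx":0,"wy":0,"wz":-0.3},{"dx":-0.001,"dy":0,"dz":0.08,"wx":0,"wy":0,"wz":-0.3},{"dx":-0.001,"dy":0,"dz":0.115,"wx":0,"wy":0,"wz":-0.3},{"dx":-0.001,"dy":0,"dz":0.135,"wx":0,"wy":0,"wz":-0.3},{"dx":-0.001,"dy":0,"dz":0.148,"wx":0,"wy":0,"wz":-0.3},{"dx":-0.001,"dy":0,"dz":0.1545,"wx":0,"wy":0,"wz":-0.3},{"dx":-0.001,"dy":0,"dz":0.1545,"wx":0,"wy":0,"wz":-0.3},{"dx":-0.001,"dy":0,"dz":0.1545,"wx":0,"wy":0,"wz":-0.3},{"dx":-0.001,"dy":0,"dz":0.1545,"wx":0,"wy":0,"wz":-0.3}]}}

```text
time_s: 37.8
tcp_pos: [0.4501, -0.1172, 0.0069]
ee_rot: [[0.142, -0.99, 0.003], [-0.99, -0.142, 0.001], [-0.001, -0.003, -1.0]]
wrist_force: [-0.3, 0.1, 0.0]
gripper_width: 0.999
```

Call:
{"fn": "drive_tool", "kwargs": {"deltas": [{"dx":0,"dy":0,"dz":0,"wx":0,"wy":0,"wz":0},{"dx":0,"dy":0,"dz":0,"wx":0,"wy":0,"wz":0},{"dx":0,"dy":0,"dz":0,"wx":0,"wy":0,"wz":0},{"dx":0,"dy":0,"dz":0,"wx":0,"wy":0,"wz":0},{"dx":0,"dy":0,"dz":0,"wx":0,"wy":0,"wz":0},{"dx":0,"dy":0,"dz":0,"wx":0,"wy":0,"wz":0},{"dx":0,"dy":0,"dz":-0.02,"wx":0,"wy":0,"wz":0},{"dx":0,"dy":0,"dz":-0.06,"wx":0,"wy":0,"wz":0},{"dx":0,"dy":0,"dz":-0.11,"wx":0,"wy":0,"wz":0},{"dx":0,"dy":0,"dz":-0.16,"wx":0,"wy":0,"wz":0},{"dx":0,"dy":0,"dz":-0.21,"wx":0,"wy":0,"wz":0},{"dx":0,"dy":0,"dz":-0.21,"wx":0,"wy":0,"wz":0},{"dx":0,"dy":0,"dz":-0.21,"wx":0,"wy":0,"wz":0},{"dx":0,"dy":0,"dz":-0.21,"wx":0,"wy":0,"wz":0}], "gripper": 0}}

```text
time_s: 39.2
tcp_pos: [0.4469, -0.1173, 0.2135]
ee_rot: [[0.141, -0.99, -0.005], [-0.99, -0.141, 0.002], [-0.003, 0.005, -1.0]]
wrist_force: [-1.2, -0.7, -5.4]
gripper_width: 0.693
```

```bash
python3 - <<'E'
from pl import *
commit([-.001,0,.1545],[0,0,-.3]);commit([0,0,-.21])
im=cap('wrist','w26')
plan([.6213,-.266,.22],Rdown(-93))
E
```

```text
cmd [ 0.4503 -0.1182  0.0059] meas [ 0.4469 -0.1173  0.2135] dR [-0.2998 -0.1632  0.2087] t 39.2 F [-1.2487 -0.7161 -5.3562] g 0.6929656951730451 j [  5.   7. -22.  -0. -62.   3.]
cmd [ 0.4502 -0.1182  0.2159] meas [ 0.4469 -0.1173  0.2135] dR [-0.2998 -0.1632  0.2087] t 39.2 F [-1.2487 -0.7161 -5.3562] g 0.6929656951730451 j [  5.   7. -22.  -0. -62.   3.]
d [ 0.1709 -0.148  -0.0041] w [-0.02  0.01 11.3 ] rows>= 5
```

View pics/w26.png

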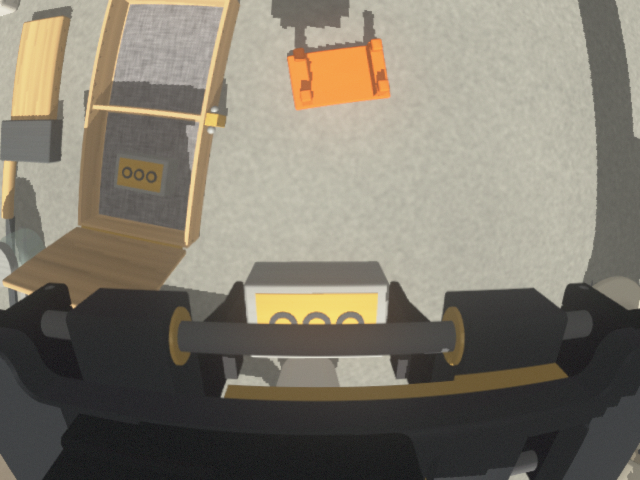

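```bash
python3 - <<'E'
from pl import *
plan([.6225,-.233,.22],Rdown(-93))
E
```

```text
d [ 0.1385 -0.1539 -0.004 ] w [-0.02  0.01 11.3 ] rows>= 5
```

Call:
{"fn": "drive_tool", "kwargs": {"deltas": [{"dx":0.1385,"dy":-0.1539,"dz":-0.004,"wx":0,"wy":0,"wz":11.3},{"dx":0.1385,"dy":-0.1539,"dz":-0.004,"wx":0,"wy":0,"wz":11.3},{"dx":0.1385,"dy":-0.1539,"dz":-0.004,"wx":0,"wy":0,"wz":11.3},{"dx":0.1385,"dy":-0.1539,"dz":-0.004,"wx":0,"wy":0,"wz":11.3},{"dx":0.1385,"dy":-0.1539,"dz":-0.004,"wx":0,"wy":0,"wz":11.3},{"dx":0.1385,"dy":-0.1539,"dz":-0.004,"wx":0,"wy":0,"wz":11.3},{"dx":0.1385,"dy":-0.1539,"dz":-0.004,"wx":0,"wy":0,"wz":11.3},{"dx":0.1385,"dy":-0.1539,"dz":-0.004,"wx":0,"wy":0,"wz":11.3},{"dx":0.1385,"dy":-0.1539,"dz":-0.004,"wx":0,"wy":0,"wz":11.3}]}}

```text
time_s: 40.15
tcp_pos: [0.6203, -0.2321, 0.2208]
ee_rot: [[-0.054, -0.999, 0.001], [-0.999, 0.054, 0.001], [-0.001, -0.001, -1.0]]
wrist_force: [0.1, -0.2, -4.3]
gripper_width: 0.686
```

```bash
python3 - <<'E'
from pl import *
commit([.1385,-.1539,-.004],[0,0,11.3])
im=cap('wrist','w27');im=cap('scene','s27');crop(im,200,80,440,260,3,'s27c')
plan([.6225,-.233,.012],Rdown(-93))
E
```

```text
cmd [ 0.6225 -0.233   0.22  ] meas [ 0.6203 -0.2321  0.2208] dR [ 0.0461 -0.0727  0.1107] t 40.15 F [ 0.0584 -0.1503 -4.3058] g 0.6864078011980894 j [ -7.  26.   6.  -0. -70.   4.]
d [-0.      0.0001  0.208 ] w [-0.02  0.01  0.  ] rows>= 5
```

View pics/w27.png

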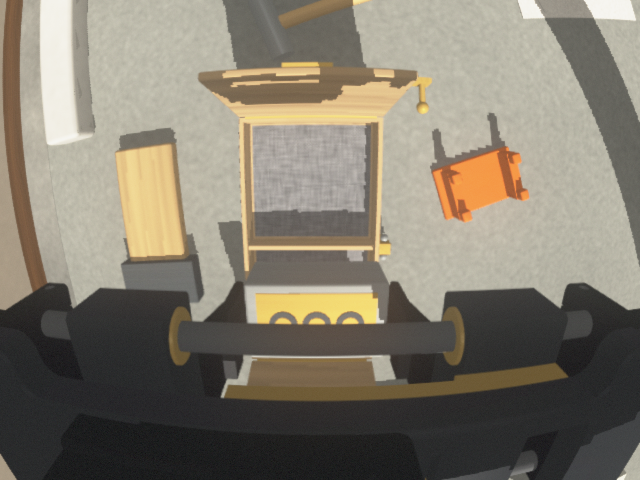

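View pics/s27c.png

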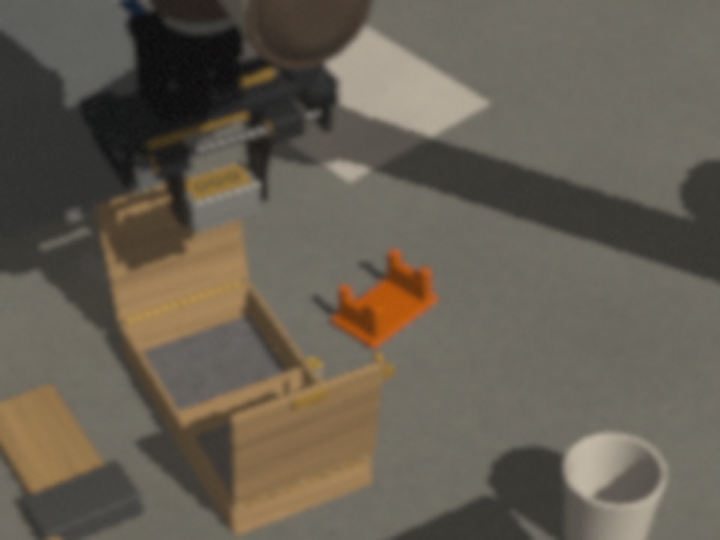

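```bash
python3 - <<'E'
from pl import *
for p in [(248,243),(376,244),(241,121),(383,121)]: print(at('wrist',*p,.04,'w27'))
im=cv2.imread('pics/w27.png');crop(im,230,60,430,270,3,'w27c')
E
```

```text
[ 0.6872 -0.2135  0.04  ]
[ 0.5632 -0.2058  0.04  ]
[ 0.6839 -0.3302  0.04  ]
[ 0.5536 -0.3229  0.04  ]
```

View pics/w27c.png

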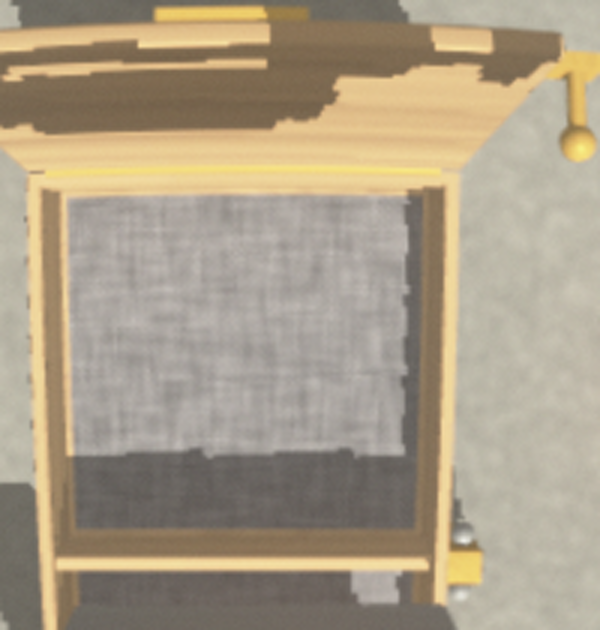

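Call:
{"fn": "drive_tool", "kwargs": {"deltas": [{"dx":0.004,"dy":0,"dz":0.04,"wx":0,"wy":0,"wz":0},{"dx":0.004,"dy":0,"dz":0.08,"wx":0,"wy":0,"wz":0},{"dx":0.004,"dy":0,"dz":0.12,"wx":0,"wy":0,"wz":0},{"dx":0.004,"dy":0,"dz":0.145,"wx":0,"wy":0,"wz":0},{"dx":0.004,"dy":0,"dz":0.165,"wx":0,"wy":0,"wz":0},{"dx":0.004,"dy":0,"dz":0.18,"wx":0,"wy":0,"wz":0},{"dx":0.004,"dy":0,"dz":0.192,"wx":0,"wy":0,"wz":0},{"dx":0.004,"dy":0,"dz":0.201,"wx":0,"wy":0,"wz":0},{"dx":0.004,"dy":0,"dz":0.207,"wx":0,"wy":0,"wz":0},{"dx":0.004,"dy":0,"dz":0.207,"wx":0,"wy":0,"wz":0},{"dx":0.004,"dy":0,"dz":0.207,"wx":0,"wy":0,"wz":0},{"dx":0.004,"dy":0,"dz":0.207,"wx":0,"wy":0,"wz":0}]}}

```text
time_s: 41.45
tcp_pos: [0.6217, -0.2367, 0.014]
ee_rot: [[-0.055, -0.998, 0.003], [-0.998, 0.055, 0.001], [-0.001, -0.003, -1.0]]
wrist_force: [0.2, -0.8, -3.7]
gripper_width: 0.69
```

```bash
python3 - <<'E'
from pl import *
commit([.004,0,.207])
im=cap('wrist','w28')
E
```

```text
cmd [ 0.6224 -0.237   0.013 ] meas [ 0.6217 -0.2367  0.014 ] dR [ 0.1272 -0.0502  0.1525] t 41.45 F [ 0.1915 -0.8227 -3.7416] g 0.6901305503747439 j [ -7.  37.  -7.  -0. -46.   4.]
```

View pics/w28.png

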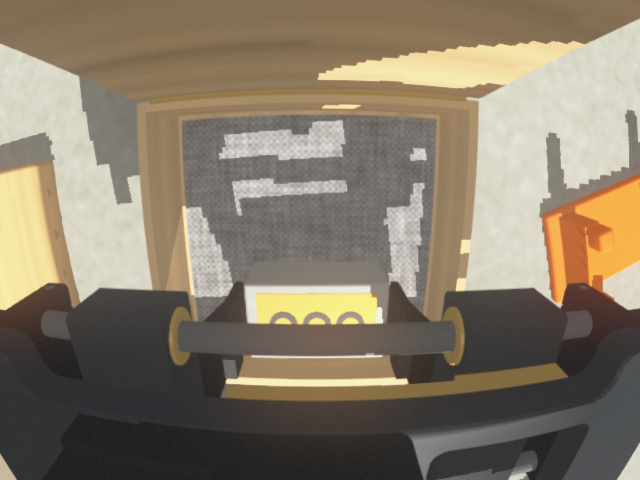

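Lower 2.5 mm more, then release and rise.

Call:
{"fn": "drive_tool", "kwargs": {"deltas": [{"dx":0,"dy":0,"dz":0.001,"wx":0,"wy":0,"wz":0},{"dx":0,"dy":0,"dz":0.0025,"wx":0,"wy":0,"wz":0},{"dx":0,"dy":0,"dz":0.0025,"wx":0,"wy":0,"wz":0},{"dx":0,"dy":0,"dz":0.0025,"wx":0,"wy":0,"wz":0}]}}

```text
time_s: 41.9
tcp_pos: [0.621, -0.2365, 0.0105]
ee_rot: [[-0.055, -0.998, 0.001], [-0.998, 0.055, 0.001], [-0.001, -0.001, -1.0]]
wrist_force: [0.1, 0.2, -3.9]
gripper_width: 0.686
```

Call:
{"fn": "drive_tool", "kwargs": {"deltas": [{"dx":0,"dy":0,"dz":0,"wx":0,"wy":0,"wz":0},{"dx":0,"dy":0,"dz":0,"wx":0,"wy":0,"wz":0},{"dx":0,"dy":0,"dz":0,"wx":0,"wy":0,"wz":0},{"dx":0,"dy":0,"dz":0,"wx":0,"wy":0,"wz":0},{"dx":0,"dy":0,"dz":0,"wx":0,"wy":0,"wz":0},{"dx":0,"dy":0,"dz":-0.03,"wx":0,"wy":0,"wz":0},{"dx":0,"dy":0,"dz":-0.07,"wx":0,"wy":0,"wz":0},{"dx":0,"dy":0,"dz":-0.12,"wx":0,"wy":0,"wz":0},{"dx":0,"dy":0,"dz":-0.17,"wx":0,"wy":0,"wz":0},{"dx":0,"dy":0,"dz":-0.22,"wx":0,"wy":0,"wz":0},{"dx":0,"dy":0,"dz":-0.22,"wx":0,"wy":0,"wz":0},{"dx":0,"dy":0,"dz":-0.22,"wx":0,"wy":0,"wz":0},{"dx":0,"dy":0,"dz":-0.22,"wx":0,"wy":0,"wz":0}], "gripper": 0.8}}

```text
time_s: 43.2
tcp_pos: [0.62, -0.2365, 0.229]
ee_rot: [[-0.055, -0.998, -0.002], [-0.998, 0.055, 0.002], [-0.002, 0.002, -1.0]]
wrist_force: [-0.0, 0.2, -0.9]
gripper_width: 0.801
```

```bash
python3 - <<'E'
from pl import *
commit([0,0,.0025]);commit([0,0,-.22])
im=cap('wrist','w29');im=cap('scene','s29');crop(im,200,80,440,260,3,'s29c');cap('top','t29')
E
```

```text
cmd [ 0.6224 -0.237   0.0105] meas [ 0.62   -0.2365  0.229 ] dR [-0.133  -0.1203  0.1742] t 43.2 F [-0.0081  0.1877 -0.9161] g 0.8007536518973305 j [ -7.  26.   7.  -0. -72.   4.]
cmd [ 0.6223 -0.237   0.2305] meas [ 0.62   -0.2365  0.229 ] dR [-0.133  -0.1203  0.1742] t 43.2 F [-0.0081  0.1877 -0.9161] g 0.8007536518973305 j [ -7.  26.   7.  -0. -72.   4.]
```

View pics/w29.png

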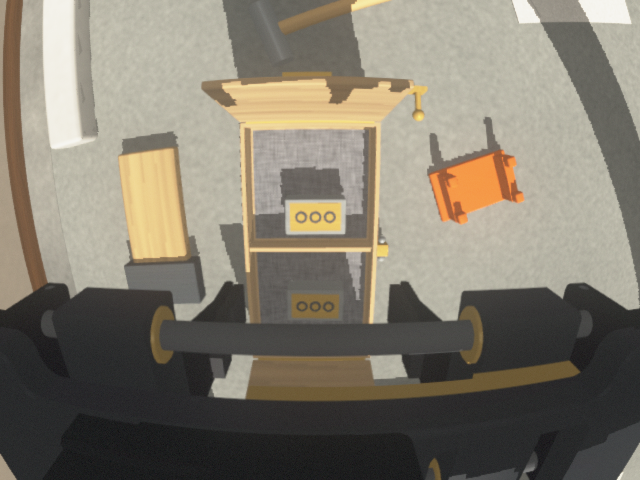

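View pics/s29c.png

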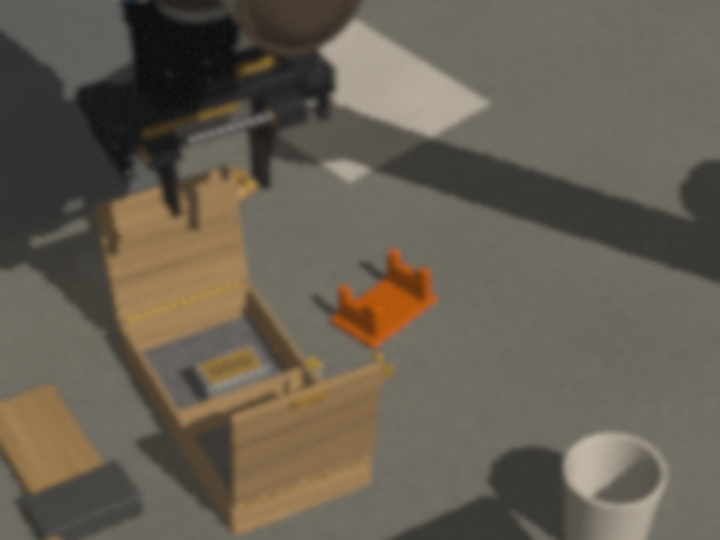

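View pics/t29.png

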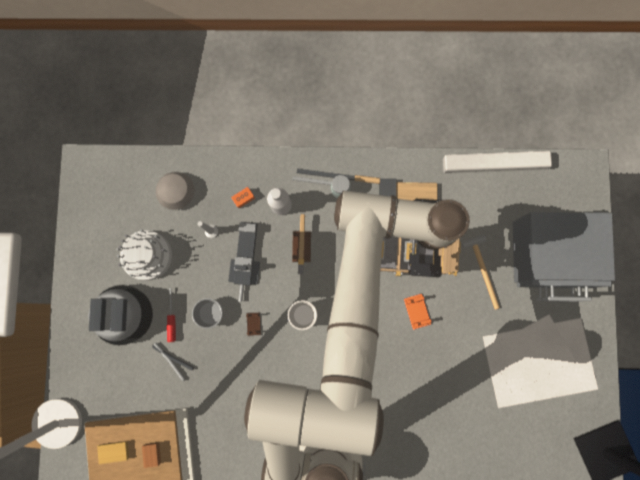

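```bash
cat >> pl.py <<'E'
C0=np.array([.6245,-.204]);CY=R.from_euler('z',-3,degrees=True).apply([0,1,0])[:2]
def casep(y,z): q=C0+CY*y;return [q[0],q[1],z]
def arc(side,phis,ds,t=.006):
    out=[]
    for f,d in zip(phis,ds):
        f=np.radians(f);s=-d*np.cos(f)+t*np.sin(f)+.0095;z=.04+d*np.sin(f)+t*np.cos(f)
        out.append(casep(side*(.126+s),z))
    return np.array(out)
E
python3 - <<'E'
from pl import *
p=casep(.126+.08,.25);print(p);plan(p,Rdown(-93))
p=casep(.126+.08,.145);plan(p,Rdown(-93))
E
```

```text
[np.float64(0.6352812069860465), np.float64(0.0017176841594422343), 0.25]
d [-0.2391 -0.0005 -0.0195] w [-0.02  0.01  0.  ] rows>= 5
d [-0.2391 -0.0005  0.0855] w [-0.02  0.01  0.  ] rows>= 6
```

Call:
{"fn": "drive_tool", "kwargs": {"deltas": [{"dx":-0.04,"dy":-0.0005,"dz":-0.02,"wx":0,"wy":0,"wz":0},{"dx":-0.239,"dy":-0.0005,"dz":-0.02,"wx":0,"wy":0,"wz":0},{"dx":-0.239,"dy":-0.0005,"dz":-0.02,"wx":0,"wy":0,"wz":0},{"dx":-0.239,"dy":-0.0005,"dz":-0.02,"wx":0,"wy":0,"wz":0},{"dx":-0.239,"dy":-0.0005,"dz":-0.02,"wx":0,"wy":0,"wz":0},{"dx":-0.239,"dy":-0.0005,"dz":-0.02,"wx":0,"wy":0,"wz":0},{"dx":-0.239,"dy":-0.0005,"dz":-0.02,"wx":0,"wy":0,"wz":0},{"dx":-0.239,"dy":-0.0005,"dz":-0.02,"wx":0,"wy":0,"wz":0},{"dx":-0.239,"dy":-0.0005,"dz":-0.02,"wx":0,"wy":0,"wz":0},{"dx":-0.239,"dy":-0.0005,"dz":0.02,"wx":0,"wy":0,"wz":0},{"dx":-0.239,"dy":-0.0005,"dz":0.06,"wx":0,"wy":0,"wz":0},{"dx":-0.239,"dy":-0.0005,"dz":0.0855,"wx":0,"wy":0,"wz":0},{"dx":-0.239,"dy":-0.0005,"dz":0.0855,"wx":0,"wy":0,"wz":0},{"dx":-0.239,"dy":-0.0005,"dz":0.0855,"wx":0,"wy":0,"wz":0},{"dx":-0.239,"dy":-0.0005,"dz":0.0855,"wx":0,"wy":0,"wz":0}], "gripper": 0}}

```text
time_s: 44.85
tcp_pos: [0.6361, 0.0014, 0.1478]
ee_rot: [[-0.056, -0.998, 0.005], [-0.998, 0.056, 0.002], [-0.002, -0.005, -1.0]]
wrist_force: [1.3, -0.2, 0.2]
gripper_width: 0.003
```

```bash
python3 - <<'E'
from pl import *
commit([-.239,-.0005,.0855])
im=cap('wrist','w30');im=cap('scene','s30');crop(im,200,80,440,260,3,'s30c')
ph=[106,98,90,82,74,66,58,50,42,34,26,19,13,9]
ds=[.105]*4+[.107,.108,.11,.111,.112,.113,.114,.115,.116,.117]
P=arc(1,ph,ds);T=cur()
print(np.round((T[:3,:3].T@(P-T[:3,3]).T).T,3).tolist())
E
```

```text
cmd [0.6353 0.0016 0.145 ] meas [0.6361 0.0014 0.1478] dR [ 0.2626 -0.0999  0.1886] t 44.85 F [ 1.3105 -0.1851  0.2133] g 0.003277358690471707 j [ 15.  26.  -4.  -0. -59. -18.]
[[0.036, 0.0, 0.006], [0.05, 0.0, 0.002], [0.064, 0.0, -0.0], [0.079, 0.0, 0.0], [0.094, 0.0, 0.0], [0.109, 0.0, 0.004], [0.124, 0.0, 0.009], [0.137, 0.0, 0.016], [0.15, 0.0, 0.026], [0.161, 0.0, 0.037], [0.17, 0.0, 0.05], [0.177, 0.0, 0.062], [0.182, 0.0, 0.073], [0.185, 0.0, 0.081]]
```

View pics/w30.png

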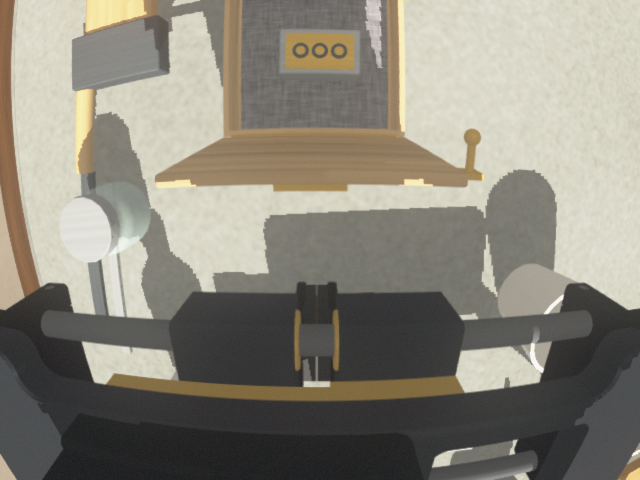

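View pics/s30c.png

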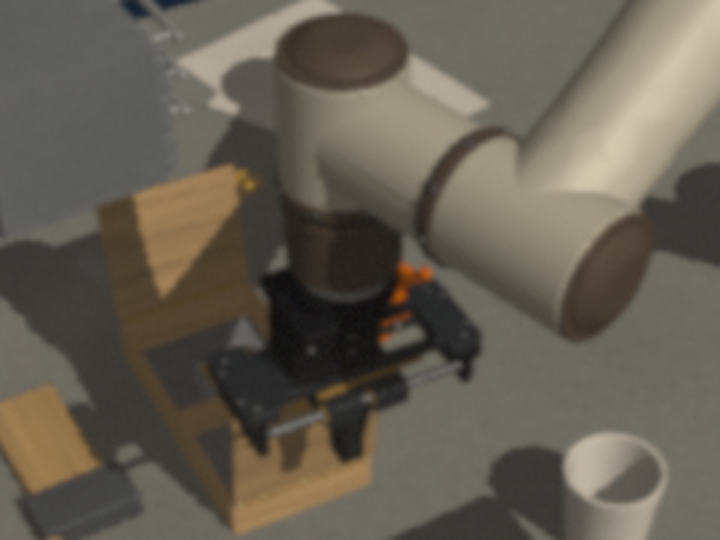

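Call:
{"fn": "drive_tool", "kwargs": {"deltas": [{"dx":0.018,"dy":0,"dz":0.006,"wx":0,"wy":0,"wz":0},{"dx":0.036,"dy":0,"dz":0.006,"wx":0,"wy":0,"wz":0},{"dx":0.05,"dy":0,"dz":0.002,"wx":0,"wy":0,"wz":0},{"dx":0.064,"dy":0,"dz":0,"wx":0,"wy":0,"wz":0},{"dx":0.079,"dy":0,"dz":0,"wx":0,"wy":0,"wz":0},{"dx":0.094,"dy":0,"dz":0,"wx":0,"wy":0,"wz":0},{"dx":0.109,"dy":0,"dz":0.004,"wx":0,"wy":0,"wz":0},{"dx":0.124,"dy":0,"dz":0.009,"wx":0,"wy":0,"wz":0},{"dx":0.137,"dy":0,"dz":0.016,"wx":0,"wy":0,"wz":0},{"dx":0.15,"dy":0,"dz":0.026,"wx":0,"wy":0,"wz":0},{"dx":0.161,"dy":0,"dz":0.037,"wx":0,"wy":0,"wz":0},{"dx":0.17,"dy":0,"dz":0.05,"wx":0,"wy":0,"wz":0},{"dx":0.177,"dy":0,"dz":0.062,"wx":0,"wy":0,"wz":0},{"dx":0.182,"dy":0,"dz":0.073,"wx":0,"wy":0,"wz":0},{"dx":0.182,"dy":0,"dz":0.073,"wx":0,"wy":0,"wz":0},{"dx":0.182,"dy":0,"dz":0.073,"wx":0,"wy":0,"wz":0}]}}

```text
time_s: 46.55
tcp_pos: [0.6245, -0.1798, 0.0718]
ee_rot: [[-0.055, -0.998, 0.0], [-0.998, 0.055, 0.001], [-0.001, 0.0, -1.0]]
wrist_force: [0.2, 0.2, -0.3]
gripper_width: 0.007
```

```bash
python3 - <<'E'
from pl import *
commit([.182,0,.073])
im=cap('wrist','w31');im=cap('scene','s31');crop(im,200,80,440,260,3,'s31c')
E
```

```text
cmd [ 0.6258 -0.1801  0.072 ] meas [ 0.6245 -0.1798  0.0718] dR [-0.0243 -0.0489  0.1483] t 46.55 F [ 0.1888  0.1945 -0.3108] g 0.006728411674184386 j [ -2.  32.  -6.  -0. -52.  -1.]
```

View pics/w31.png

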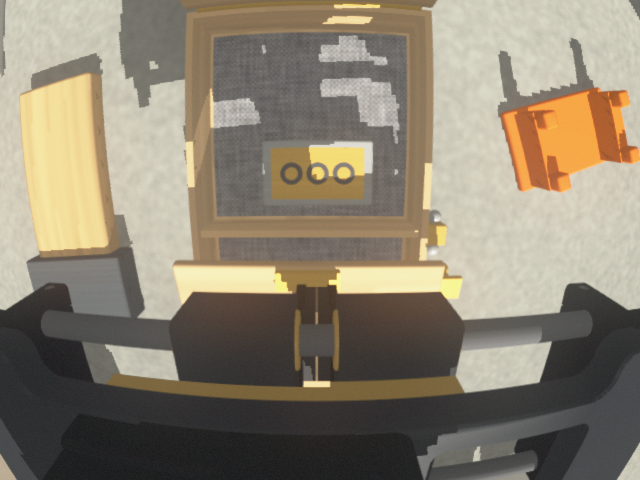

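View pics/s31c.png

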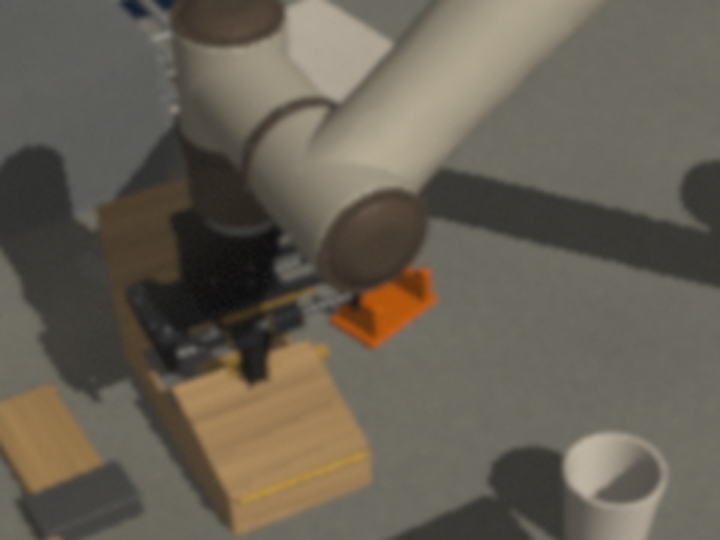

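Call:
{"fn": "drive_tool", "kwargs": {"deltas": [{"dx":0.003,"dy":0,"dz":0.008,"wx":0,"wy":0,"wz":0},{"dx":0.005,"dy":0,"dz":0.014,"wx":0,"wy":0,"wz":0},{"dx":0.006,"dy":0,"dz":0.02,"wx":0,"wy":0,"wz":0},{"dx":0.006,"dy":0,"dz":0.024,"wx":0,"wy":0,"wz":0},{"dx":0.006,"dy":0,"dz":0.026,"wx":0,"wy":0,"wz":0},{"dx":0.006,"dy":0,"dz":0.027,"wx":0,"wy":0,"wz":0},{"dx":0.006,"dy":0,"dz":0.027,"wx":0,"wy":0,"wz":0},{"dx":0.006,"dy":0,"dz":0.027,"wx":0,"wy":0,"wz":0}]}}

```text
time_s: 47.45
tcp_pos: [0.6243, -0.1858, 0.0452]
ee_rot: [[-0.055, -0.998, 0.001], [-0.998, 0.055, 0.001], [-0.001, -0.001, -1.0]]
wrist_force: [1.1, -0.8, 1.4]
gripper_width: 0.004
```

```bash
python3 - <<'E'
from pl import *
commit([.006,0,.027])
E
```

```text
cmd [ 0.6255 -0.1861  0.045 ] meas [ 0.6243 -0.1858  0.0452] dR [ 0.0224 -0.062   0.1651] t 47.45 F [ 1.0916 -0.7682  1.4278] g 0.004144839784226727 j [ -2.  34.  -7.  -0. -49.  -1.]
```

Force is only 1.4 N. I'll press a few mm further to make sure it has latched.

Call:
{"fn": "drive_tool", "kwargs": {"deltas": [{"dx":0.002,"dy":0,"dz":0.001,"wx":0,"wy":0,"wz":0},{"dx":0.002,"dy":0,"dz":0.002,"wx":0,"wy":0,"wz":0},{"dx":0.002,"dy":0,"dz":0.003,"wx":0,"wy":0,"wz":0},{"dx":0.002,"dy":0,"dz":0.003,"wx":0,"wy":0,"wz":0},{"dx":0.002,"dy":0,"dz":0.003,"wx":0,"wy":0,"wz":0}]}}

```text
time_s: 47.95
tcp_pos: [0.6242, -0.1878, 0.0422]
ee_rot: [[-0.055, -0.998, 0.001], [-0.998, 0.055, 0.001], [-0.001, -0.001, -1.0]]
wrist_force: [0.7, -0.1, 2.4]
gripper_width: 0.009
```

```bash
python3 - <<'E'
from pl import *
commit([.002,0,.003])
E
```

```text
cmd [ 0.6254 -0.1881  0.042 ] meas [ 0.6242 -0.1878  0.0422] dR [ 0.0244 -0.0617  0.1597] t 47.95 F [ 0.6696 -0.0656  2.4005] g 0.009345501804442612 j [ -3.  34.  -7.  -0. -48.  -1.]
```

Call:
{"fn": "drive_tool", "kwargs": {"deltas": [{"dx":0,"dy":0,"dz":0.001,"wx":0,"wy":0,"wz":0},{"dx":0,"dy":0,"dz":0.002,"wx":0,"wy":0,"wz":0},{"dx":0,"dy":0,"dz":0.003,"wx":0,"wy":0,"wz":0},{"dx":0,"dy":0,"dz":0.003,"wx":0,"wy":0,"wz":0},{"dx":0,"dy":0,"dz":0.003,"wx":0,"wy":0,"wz":0}]}}

```text
time_s: 48.45
tcp_pos: [0.6243, -0.1878, 0.0392]
ee_rot: [[-0.055, -0.998, 0.001], [-0.998, 0.055, 0.001], [-0.001, -0.001, -1.0]]
wrist_force: [-0.9, 0.7, 3.7]
gripper_width: 0.007
```

```bash
python3 - <<'E'
from pl import *
commit([0,0,.003])
im=cap('wrist','w32');im=cap('scene','s32');crop(im,220,120,400,260,4,'s32c')
E
```

```text
cmd [ 0.6254 -0.1881  0.039 ] meas [ 0.6243 -0.1878  0.0392] dR [ 0.0251 -0.0607  0.1572] t 48.45 F [-0.851   0.6988  3.6838] g 0.006774300988631741 j [ -3.  34.  -8.  -0. -48.  -1.]
```

View pics/w32.png

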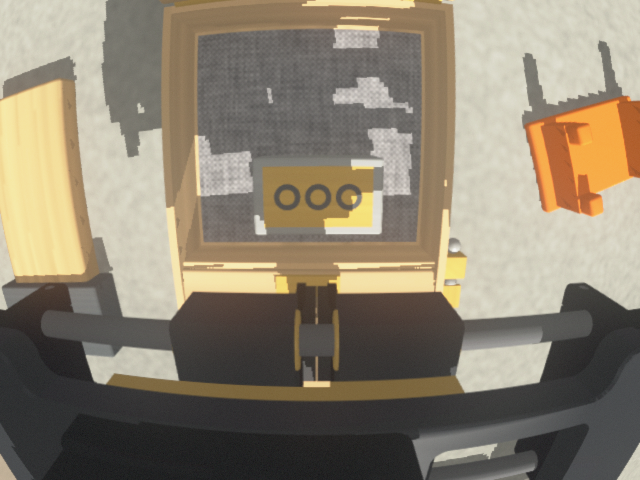

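View pics/s32c.png

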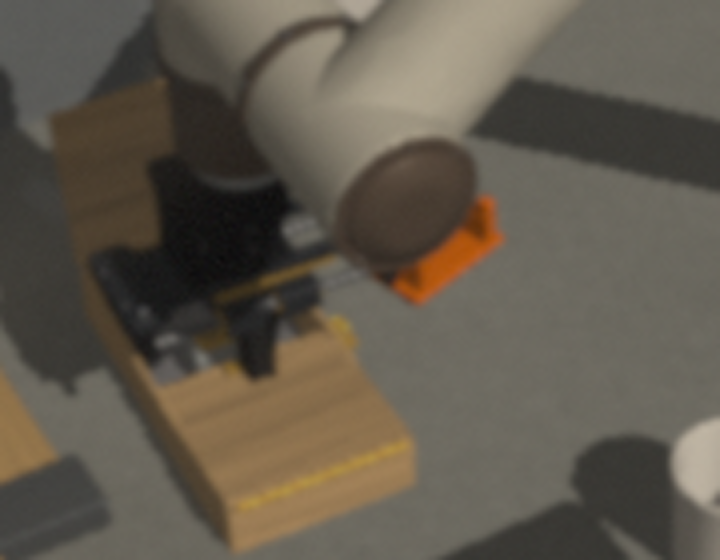

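Call:
{"fn": "drive_tool", "kwargs": {"deltas": [{"dx":0,"dy":0,"dz":0.001,"wx":0,"wy":0,"wz":0},{"dx":0,"dy":0,"dz":0.002,"wx":0,"wy":0,"wz":0},{"dx":0,"dy":0,"dz":0.003,"wx":0,"wy":0,"wz":0},{"dx":0,"dy":0,"dz":0.003,"wx":0,"wy":0,"wz":0}]}}

```text
time_s: 48.95
tcp_pos: [0.6244, -0.1878, 0.0386]
ee_rot: [[-0.054, -0.999, 0.001], [-0.999, 0.054, 0.001], [-0.001, -0.001, -1.0]]
wrist_force: [-5.2, 1.1, 14.0]
gripper_width: 0.007
```

```bash
python3 - <<'E'
from pl import *
commit([0,0,.003])
E
```

```text
cmd [ 0.6254 -0.1881  0.036 ] meas [ 0.6244 -0.1878  0.0386] dR [ 0.0526 -0.0254  0.1051] t 48.95 F [-5.2453  1.0858 14.0134] g 0.007376870190907552 j [ -3.  34.  -8.  -0. -48.  -1.]
```

Call:
{"fn": "drive_tool", "kwargs": {"deltas": [{"dx":0,"dy":0,"dz":-0.03,"wx":0,"wy":0,"wz":0},{"dx":0,"dy":0,"dz":-0.07,"wx":0,"wy":0,"wz":0},{"dx":0,"dy":0,"dz":-0.12,"wx":0,"wy":0,"wz":0},{"dx":0,"dy":0,"dz":-0.17,"wx":0,"wy":0,"wz":0},{"dx":0,"dy":0,"dz":-0.214,"wx":0,"wy":0,"wz":0},{"dx":0,"dy":0,"dz":-0.214,"wx":0,"wy":0,"wz":0},{"dx":0,"dy":0,"dz":-0.214,"wx":0,"wy":0,"wz":0}]}}

```text
time_s: 49.65
tcp_pos: [0.6241, -0.1877, 0.2506]
ee_rot: [[-0.055, -0.998, 0.003], [-0.998, 0.055, 0.002], [-0.002, -0.003, -1.0]]
wrist_force: [0.5, 0.4, -1.7]
gripper_width: 0.009
```

```bash
python3 - <<'E'
from pl import *
commit([0,0,-.214])
im=cap('wrist','w33');im=cap('scene','s33');crop(im,160,60,400,240,3,'s33c')
print([at('top',514,y,z) for z in (0,.15,.2) for y in (215,285)])
p=casep(-.126-.065,.25);print(p);plan(p,Rdown(-93))
E
```

```text
cmd [ 0.6253 -0.1881  0.25  ] meas [ 0.6241 -0.1877  0.2506] dR [ 0.1211 -0.1263  0.1789] t 49.65 F [ 0.4515  0.368  -1.7015] g 0.008884751382598479 j [ -3.  24.   7.  -0. -73.  -1.]
[array([ 0.7401, -0.5568,  0.    ]), array([ 0.5271, -0.5518,  0.    ]), array([ 0.7125, -0.5082,  0.15  ]), array([ 0.5186, -0.5036,  0.15  ]), array([ 0.7033, -0.492 ,  0.2   ]), array([ 0.5157, -0.4876,  0.2   ])]
[np.float64(0.6145038323575978), np.float64(-0.3947382411381236), 0.25]
d [ 0.2069 -0.     -0.0001] w [-0.02  0.01  0.  ] rows>= 5
```

View pics/w33.png

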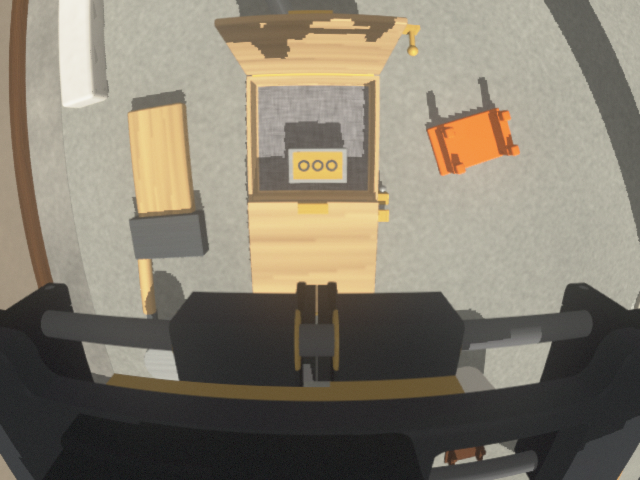

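View pics/s33c.png

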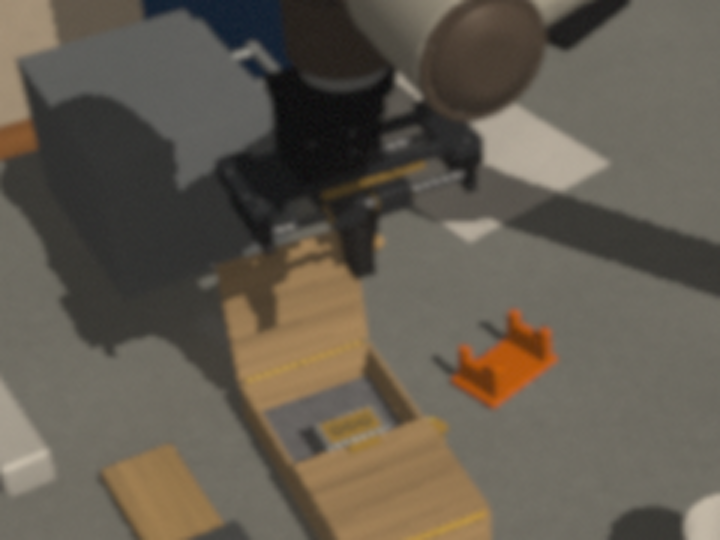

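Call:
{"fn": "drive_tool", "kwargs": {"deltas": [{"dx":0.207,"dy":0,"dz":0,"wx":0,"wy":0,"wz":0},{"dx":0.207,"dy":0,"dz":0,"wx":0,"wy":0,"wz":0},{"dx":0.207,"dy":0,"dz":0,"wx":0,"wy":0,"wz":0},{"dx":0.207,"dy":0,"dz":0,"wx":0,"wy":0,"wz":0},{"dx":0.207,"dy":0,"dz":0,"wx":0,"wy":0,"wz":0},{"dx":0.207,"dy":0,"dz":0,"wx":0,"wy":0,"wz":0},{"dx":0.207,"dy":0,"dz":0,"wx":0,"wy":0,"wz":0},{"dx":0.207,"dy":0,"dz":0.03,"wx":0,"wy":0,"wz":0},{"dx":0.207,"dy":0,"dz":0.07,"wx":0,"wy":0,"wz":0},{"dx":0.207,"dy":0,"dz":0.11,"wx":0,"wy":0,"wz":0},{"dx":0.207,"dy":0,"dz":0.11,"wx":0,"wy":0,"wz":0},{"dx":0.207,"dy":0,"dz":0.11,"wx":0,"wy":0,"wz":0},{"dx":0.207,"dy":0,"dz":0.11,"wx":0,"wy":0,"wz":0}]}}

```text
time_s: 51.05
tcp_pos: [0.6146, -0.3946, 0.1433]
ee_rot: [[-0.053, -0.999, 0.005], [-0.999, 0.053, -0.002], [0.001, -0.006, -1.0]]
wrist_force: [-0.3, -0.7, 1.3]
gripper_width: 0.005
```

```bash
python3 - <<'E'
from pl import *
commit([.207,0,.11])
im=cap('wrist','w34');im=cap('scene','s34');crop(im,160,60,400,240,3,'s34c');cap('top','t34')
ph=[106,98,90,82,74,66,58,50,42,34,26,19,13,9]
ds=[.105]*4+[.107,.108,.11,.111,.112,.113,.114,.115,.116,.117]
P=arc(-1,ph,ds,.003);T=cur()
print(np.round((T[:3,:3].T@(P-T[:3,3]).T).T,3).tolist())
E
```

```text
cmd [ 0.6145 -0.3948  0.1399] meas [ 0.6146 -0.3946  0.1433] dR [0.2936 0.0851 0.0565] t 51.05 F [-0.2704 -0.7355  1.3135] g 0.005442225798777133 j [-20.  35.  11.  -0. -66.  17.]
[[-0.024, 0.0, -0.0], [-0.038, 0.0, -0.004], [-0.053, 0.0, -0.005], [-0.067, 0.0, -0.004], [-0.082, 0.0, -0.004], [-0.097, 0.0, 0.0], [-0.111, 0.0, 0.005], [-0.125, 0.0, 0.013], [-0.137, 0.0, 0.023], [-0.148, 0.0, 0.034], [-0.157, 0.0, 0.047], [-0.163, 0.0, 0.06], [-0.168, 0.0, 0.071], [-0.171, 0.0, 0.079]]
```

View pics/s34c.png

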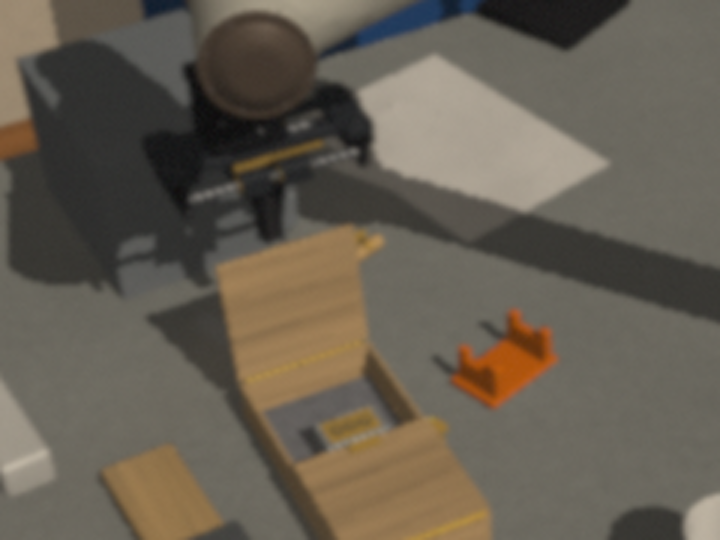

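View pics/t34.png

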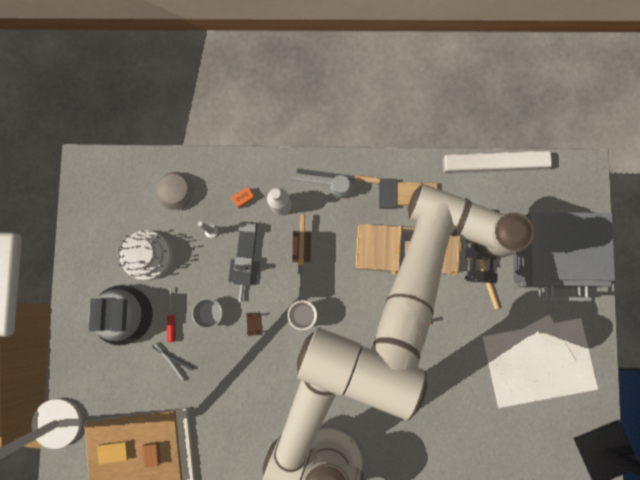

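Call:
{"fn": "drive_tool", "kwargs": {"deltas": [{"dx":-0.012,"dy":0,"dz":0,"wx":0,"wy":0,"wz":0},{"dx":-0.024,"dy":0,"dz":0,"wx":0,"wy":0,"wz":0},{"dx":-0.038,"dy":0,"dz":-0.004,"wx":0,"wy":0,"wz":0},{"dx":-0.053,"dy":0,"dz":-0.005,"wx":0,"wy":0,"wz":0},{"dx":-0.067,"dy":0,"dz":-0.004,"wx":0,"wy":0,"wz":0},{"dx":-0.082,"dy":0,"dz":-0.004,"wx":0,"wy":0,"wz":0},{"dx":-0.097,"dy":0,"dz":0,"wx":0,"wy":0,"wz":0},{"dx":-0.111,"dy":0,"dz":0.005,"wx":0,"wy":0,"wz":0},{"dx":-0.125,"dy":0,"dz":0.013,"wx":0,"wy":0,"wz":0},{"dx":-0.137,"dy":0,"dz":0.023,"wx":0,"wy":0,"wz":0},{"dx":-0.148,"dy":0,"dz":0.034,"wx":0,"wy":0,"wz":0},{"dx":-0.157,"dy":0,"dz":0.047,"wx":0,"wy":0,"wz":0},{"dx":-0.163,"dy":0,"dz":0.06,"wx":0,"wy":0,"wz":0},{"dx":-0.168,"dy":0,"dz":0.071,"wx":0,"wy":0,"wz":0},{"dx":-0.168,"dy":0,"dz":0.071,"wx":0,"wy":0,"wz":0},{"dx":-0.168,"dy":0,"dz":0.071,"wx":0,"wy":0,"wz":0}]}}

```text
time_s: 52.8
tcp_pos: [0.6219, -0.2267, 0.0687]
ee_rot: [[-0.055, -0.998, -0.0], [-0.998, 0.055, 0.001], [-0.001, 0.0, -1.0]]
wrist_force: [-0.7, -0.2, 0.5]
gripper_width: 0.004
```

```bash
python3 - <<'E'
from pl import *
commit([-.168,0,.071])
im=cap('scene','s35');crop(im,160,60,400,240,3,'s35c')
print(casep(-.126+.1115,.04))
E
```

```text
cmd [ 0.6234 -0.2271  0.069 ] meas [ 0.6219 -0.2267  0.0687] dR [-0.0321 -0.0682  0.1578] t 52.8 F [-0.7441 -0.2366  0.4682] g 0.003858989639169281 j [ -6.  33.  -5.  -0. -52.   3.]
[np.float64(0.6237411286344774), np.float64(-0.2184801282539413), 0.04]
```

View pics/s35c.png

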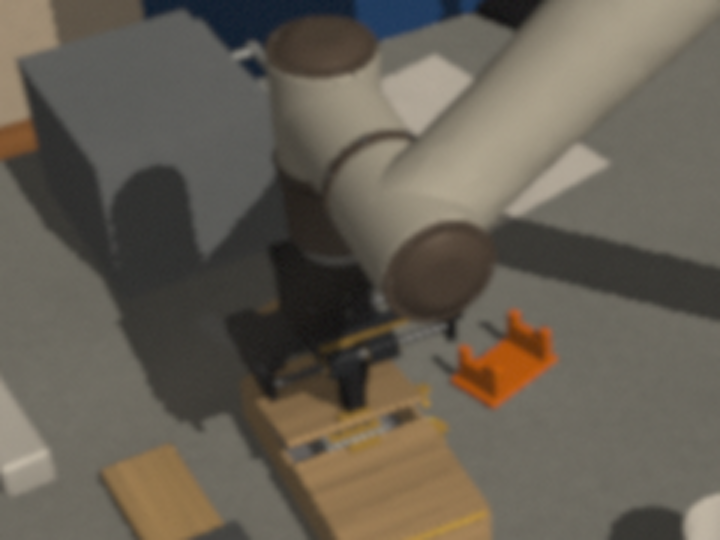

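Good. Press it down: dx −0.007 and z from 0.069 to about 0.036.

Call:
{"fn": "drive_tool", "kwargs": {"deltas": [{"dx":-0.003,"dy":0,"dz":0.007,"wx":0,"wy":0,"wz":0},{"dx":-0.005,"dy":0,"dz":0.014,"wx":0,"wy":0,"wz":0},{"dx":-0.007,"dy":0,"dz":0.02,"wx":0,"wy":0,"wz":0},{"dx":-0.007,"dy":0,"dz":0.024,"wx":0,"wy":0,"wz":0},{"dx":-0.007,"dy":0,"dz":0.027,"wx":0,"wy":0,"wz":0},{"dx":-0.007,"dy":0,"dz":0.029,"wx":0,"wy":0,"wz":0},{"dx":-0.007,"dy":0,"dz":0.031,"wx":0,"wy":0,"wz":0},{"dx":-0.007,"dy":0,"dz":0.032,"wx":0,"wy":0,"wz":0},{"dx":-0.007,"dy":0,"dz":0.033,"wx":0,"wy":0,"wz":0},{"dx":-0.007,"dy":0,"dz":0.033,"wx":0,"wy":0,"wz":0},{"dx":-0.007,"dy":0,"dz":0.033,"wx":0,"wy":0,"wz":0}]}}

```text
time_s: 53.95
tcp_pos: [0.6228, -0.2194, 0.0404]
ee_rot: [[-0.054, -0.999, 0.002], [-0.999, 0.054, 0.0], [-0.0, -0.002, -1.0]]
wrist_force: [-5.6, 3.6, 19.5]
gripper_width: 0.006
```

```bash
python3 - <<'E'
from pl import *
commit([-.007,0,.033])
E
```

```text
cmd [ 0.6237 -0.2201  0.036 ] meas [ 0.6228 -0.2194  0.0404] dR [ 0.0851 -0.0135  0.0778] t 53.95 F [-5.641   3.6437 19.454 ] g 0.005958045454508717 j [ -5.  35.  -6.  -0. -49.   2.]
```

Call:
{"fn": "drive_tool", "kwargs": {"deltas": [{"dx":0,"dy":0,"dz":-0.03,"wx":0,"wy":0,"wz":0},{"dx":0,"dy":0,"dz":-0.07,"wx":0,"wy":0,"wz":0},{"dx":0,"dy":0,"dz":-0.12,"wx":0,"wy":0,"wz":0},{"dx":-0.04,"dy":0,"dz":-0.17,"wx":0,"wy":0,"wz":0},{"dx":-0.09,"dy":0,"dz":-0.214,"wx":0,"wy":0,"wz":0},{"dx":-0.12,"dy":0,"dz":-0.214,"wx":0,"wy":0,"wz":0},{"dx":-0.12,"dy":0,"dz":-0.214,"wx":0,"wy":0,"wz":0},{"dx":-0.12,"dy":0,"dz":-0.214,"wx":0,"wy":0,"wz":0},{"dx":-0.12,"dy":0,"dz":-0.214,"wx":0,"wy":0,"wz":0}]}}

```text
time_s: 54.85
tcp_pos: [0.6281, -0.1003, 0.2487]
ee_rot: [[-0.055, -0.998, -0.002], [-0.998, 0.055, 0.002], [-0.001, 0.002, -1.0]]
wrist_force: [-0.1, -0.6, -0.3]
gripper_width: 0.006
```

```bash
python3 - <<'E'
from pl import *
commit([-.12,0,-.214])
im=cap('wrist','w36');crop(im,200,30,440,240,3,'w36c');im=cap('scene','s36');crop(im,180,130,380,280,4,'s36c')
E
```

```text
cmd [ 0.6299 -0.1003  0.25  ] meas [ 0.6281 -0.1003  0.2487] dR [-0.1523 -0.0757  0.1745] t 54.85 F [-0.0808 -0.5984 -0.3056] g 0.006094113705465273 j [  5.  22.   5.  -0. -72.  -9.]
```

View pics/w36c.png

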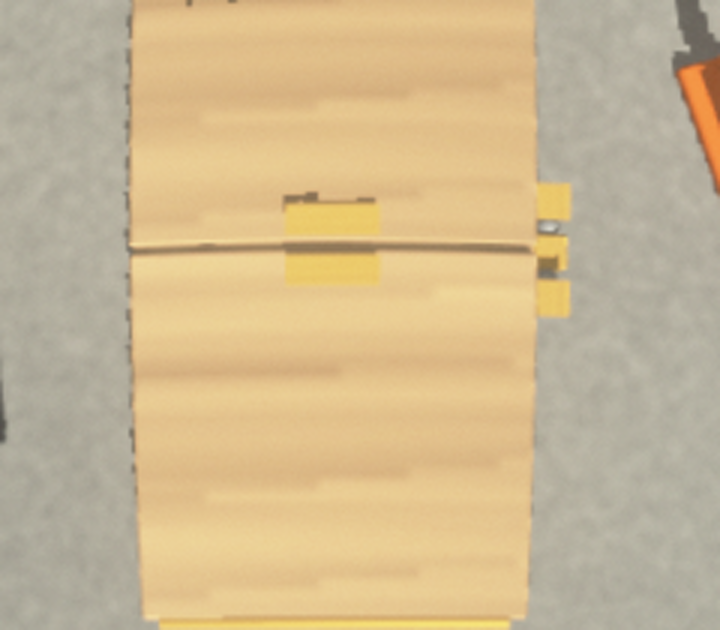

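View pics/s36c.png

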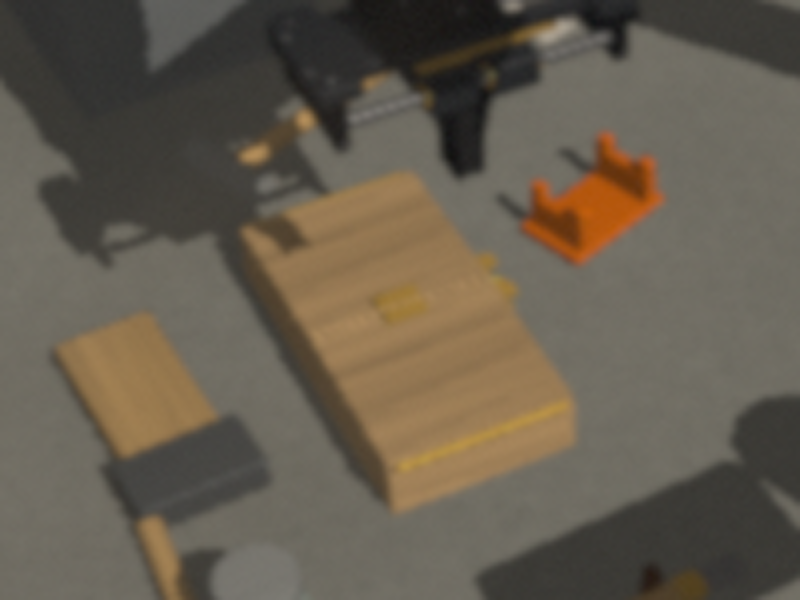

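```bash
python3 - <<'E'
from pl import *
im=cv2.imread('pics/w36.png');crop(im,350,60,420,160,8,'w36d')
p=casep(-.013,.06);plan(p,Rdown(-93))
E
```

```text
d [0.1169 0.0001 0.19  ] w [-0.02  0.01  0.  ] rows>= 5
```

View pics/w36d.png

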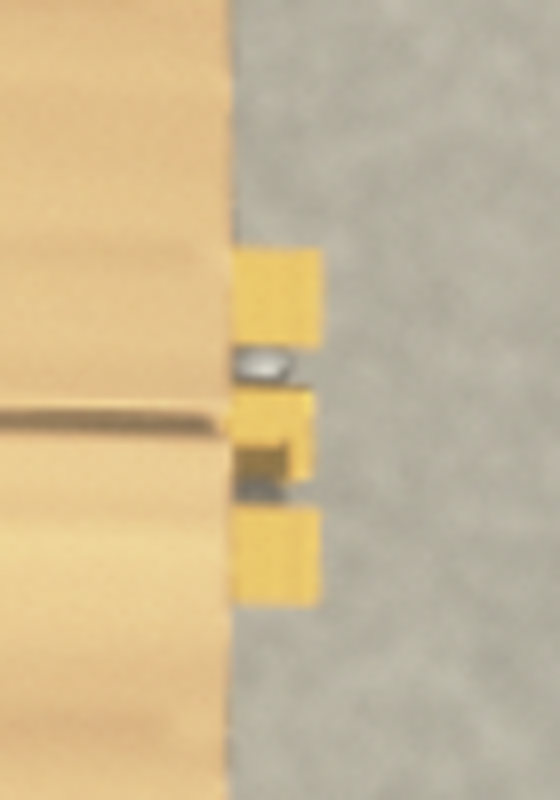

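Call:
{"fn": "drive_tool", "kwargs": {"deltas": [{"dx":0.117,"dy":0,"dz":0.03,"wx":0,"wy":0,"wz":0},{"dx":0.117,"dy":0,"dz":0.06,"wx":0,"wy":0,"wz":0},{"dx":0.117,"dy":0,"dz":0.11,"wx":0,"wy":0,"wz":0},{"dx":0.117,"dy":0,"dz":0.16,"wx":0,"wy":0,"wz":0},{"dx":0.117,"dy":0,"dz":0.19,"wx":0,"wy":0,"wz":0},{"dx":0.117,"dy":0,"dz":0.2,"wx":0,"wy":0,"wz":0},{"dx":0.117,"dy":0,"dz":0.205,"wx":0,"wy":0,"wz":0},{"dx":0.117,"dy":0,"dz":0.21,"wx":0,"wy":0,"wz":0},{"dx":0.117,"dy":0,"dz":0.21,"wx":0,"wy":0,"wz":0},{"dx":0.117,"dy":0,"dz":0.21,"wx":0,"wy":0,"wz":0},{"dx":0.117,"dy":0,"dz":0.21,"wx":0,"wy":0,"wz":0}]}}

```text
time_s: 56.05
tcp_pos: [0.6242, -0.2169, 0.0424]
ee_rot: [[-0.054, -0.999, 0.005], [-0.999, 0.054, 0.0], [-0.001, -0.005, -1.0]]
wrist_force: [0.6, -2.1, 1.8]
gripper_width: 0.002
```

Call:
{"fn": "drive_tool", "kwargs": {"deltas": [{"dx":0,"dy":0,"dz":0.002,"wx":0,"wy":0,"wz":0},{"dx":0,"dy":0,"dz":0.004,"wx":0,"wy":0,"wz":0},{"dx":0,"dy":0,"dz":0.005,"wx":0,"wy":0,"wz":0},{"dx":0,"dy":0,"dz":0.005,"wx":0,"wy":0,"wz":0},{"dx":0,"dy":0,"dz":0.005,"wx":0,"wy":0,"wz":0}]}}

```text
time_s: 56.55
tcp_pos: [0.6243, -0.2169, 0.0403]
ee_rot: [[-0.053, -0.999, 0.005], [-0.999, 0.053, -0.001], [0.0, -0.005, -1.0]]
wrist_force: [-5.3, 1.2, 18.8]
gripper_width: 0.004
```

```bash
python3 - <<'E'
from pl import *
commit([.117,0,.21]);commit([0,0,.005])
E
```

```text
cmd [ 0.6239 -0.2171  0.04  ] meas [ 0.6243 -0.2169  0.0403] dR [0.2854 0.0356 0.0521] t 56.55 F [-5.3316  1.239  18.7902] g 0.003688339217440271 j [ -5.  35.  -6.   0. -48.   2.]
cmd [ 0.6239 -0.2171  0.035 ] meas [ 0.6243 -0.2169  0.0403] dR [0.2854 0.0356 0.0521] t 56.55 F [-5.3316  1.239  18.7902] g 0.003688339217440271 j [ -5.  35.  -6.   0. -48.   2.]
```

Call:
{"fn": "drive_tool", "kwargs": {"deltas": [{"dx":0,"dy":0,"dz":-0.03,"wx":0,"wy":0,"wz":0},{"dx":0,"dy":0,"dz":-0.08,"wx":0,"wy":0,"wz":0},{"dx":0,"dy":0,"dz":-0.13,"wx":0,"wy":0,"wz":0},{"dx":0,"dy":0.05,"dz":-0.18,"wx":0,"wy":0,"wz":0},{"dx":0,"dy":0.1,"dz":-0.22,"wx":0,"wy":0,"wz":0},{"dx":0,"dy":0.15,"dz":-0.22,"wx":0,"wy":0,"wz":0},{"dx":0,"dy":0.18,"dz":-0.22,"wx":0,"wy":0,"wz":0},{"dx":0,"dy":0.18,"dz":-0.22,"wx":0,"wy":0,"wz":0},{"dx":0,"dy":0.18,"dz":-0.22,"wx":0,"wy":0,"wz":0},{"dx":0,"dy":0.18,"dz":-0.22,"wx":0,"wy":0,"wz":0},{"dx":0,"dy":0.18,"dz":-0.22,"wx":0,"wy":0,"wz":0},{"dx":0,"dy":0.18,"dz":-0.22,"wx":0,"wy":0,"wz":0}]}}

```text
time_s: 57.75
tcp_pos: [0.4438, -0.2069, 0.254]
ee_rot: [[-0.055, -0.998, -0.001], [-0.998, 0.055, 0.002], [-0.002, 0.001, -1.0]]
wrist_force: [0.5, 0.1, -0.1]
gripper_width: 0.006
```

```bash
python3 - <<'E'
from pl import *
commit([0,.18,-.22])
cap('wrist','w37');cap('scene','s37');cap('top','t37')
E
```

```text
cmd [ 0.444  -0.2077  0.2549] meas [ 0.4438 -0.2069  0.254 ] dR [-0.0663 -0.0798  0.1431] t 57.75 F [ 0.4524  0.0586 -0.0636] g 0.006157512443968616 j [ -6.   7. -15.  -0. -68.   3.]
```

View pics/s37.png

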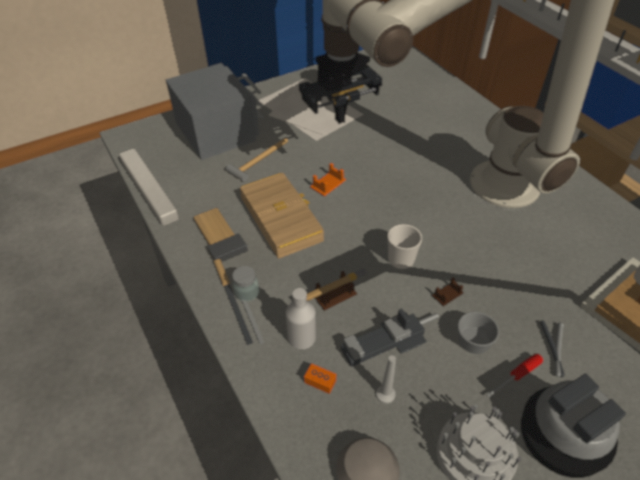

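View pics/t37.png

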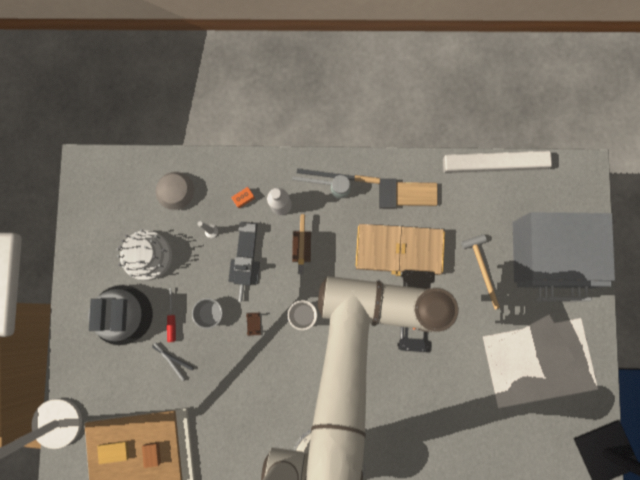

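Both covers are still shut, the brush is on its rest, the pot and beaker are upright, and no other dies are in sight. Handing in.

```bash
python3 - <<'E'
from station import r,cams,ticket
print(ticket.finish_job())
E
```

```text
the job is handed in; nothing more can be done
None
```

The job is done and handed in at about 58 s of the 210 s; no verdict was reported.

**What I did, in order:**
- **Brush:** dipped the tip about 30 mm below the pot's rim. I then dabbed it on die0's face (about 6 N of contact), rinsed it about 30 mm below the beaker's rim, and laid it back in the rest's notches.
- **Vise and dies:** slid the vise jaw open by about 42 mm. I lifted die0 out and laid it flat, face up, in the left compartment. Die1, which had been knocked about 2 cm aside, was measured again and laid in the right compartment.
- **Covers:** pressed both down to a hard stop, 14 N on the left and 19 N on the right.

**Last checks:**
- **Final pictures:** both covers are shut, the brush is on its rest, the pot and beaker are upright, and the other things on the bench look unmoved. No other dies were in sight.
- **Cover heights:** the two covers bottomed out about 2 mm apart (38.6 mm left, 40.4 mm right), roughly the size of the measurement noise. I pressed the right one again; it was rigid at 40.3 mm.
- **Not seen directly:** the arm hid the tip during the dab, so I know that contact only from the force reading and the computed tip position.
- **Mishap:** my first outward tilt over the pot drove the wrist to its joint-range limits (joints 4 and 5). I backed off and used an inward tilt instead. Nothing was touched.

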